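# Clamp a whetstone in its sharpening board with the draw latch

## Robot

A 6-joint arm with a two-finger parallel gripper is mounted at the origin on a cart in front of the work surface, level with it; the furniture and walls round the work are solid. World frame = base frame: x ahead of the robot, y to its left, z up, the work surface at z = 0. Lengths are in m, angles in rad, forces in N, time in s.
With the tool pointing down it reaches from about 0.35 to 0.85 m from the base axis. Payload 8.1 kg.
Tool frame: the origin (TCP) lies at the very end of the fingers, on their centre line; the grasp point (between the pads) lies behind it (grip_depth is the x of the grasp point in the tool frame, in m); x points along the fingers, z is the direction in which the jaws open and shut, and the axes are right-handed (so a half turn about x gives the same grasp; the last joint's range is limited). The gripper opens to 93 mm and grips with 3 to 60 N. Pads are 15 mm wide; open, the fingers measure 128 mm over their backs; the gripper's body (75 mm by 188 mm) begins 65 mm behind the grasp point.
Start: joints at [-1.299, 0.13, 1.488, -0, 1.523, -0.085], TCP at [0.21, -0.562, 0.192] pointing down, gripper open.
Joint ranges: [-2.96, 2.96], [-0.89, 2.26], [0.02, 2.5], [-1.34, 4.48], [0, 2.73], [-2.66, 2.66]. Speed limits (rad/s): [2.39, 2.39, 2.79, 3.14, 3.14, 3.14].

## Interface

Orientations are given as a unit quaternion [x, y, z, w].
In Python, from workcell import get_state, capture, camera_model, job_done, boxes_of, grip_depth gives the robot as it stands. The module is installed in compiled form; this text tells all that it offers.
- The arm moves only by the tool jog_arm, never from a script. Its argument "targets" is a list of rows, each an object of numbers: "ax", "ay", "az": the turn, a rotation vector about the world's x, y, z as a fraction of full scale; "dx", "dy", "dz": the shift along the world's x, y, z as a fraction of full scale; "grip": the opening in per cent of the stroke, from 0 (shut) to 100 (fully open). A call has 1 to 20 rows; each row is the pose to reach, as a shift and turn from the pose commanded when the call began; what a row does not reach only later rows make up. Full scale, the value 1, is 200 mm for a shift and 90 degrees for a turn. A row lasts 1/12 s, in which the tool goes at most 41.7 mm and 7.16 degrees, less where a joint would pass 70% of its speed; a pose out of reach is approached as far as the arm can. A call with a number of a shift or a turn outside -1 to 1 is refused whole. A call with a gripper value outside its range is refused whole. The fingers move at their own pace and stop on an object; "grip_force" is the grip in N (left out, the last holds). Time passes only in rows, so rows that repeat a pose let the fingers close. It gives the time, the measured TCP pose, the force and the opening at its end, in the units of the state.
- get_state(): the state, without advancing time (a new reading comes with each control period).
- capture(name): name is "scene" or "top" or "wrist"; returns the picture (384x512x3 uint8, blue, green, red); there is no depth.
- camera_model(name): a dict with "intrinsics" (3x3 intrinsics, pixels), "k1" (the pictures are not rectified: a ray, as slopes to the right and down, at radius r is drawn at 1 + k1 r^2 times it, then the intrinsics apply), "R" (3x3) and "t" (3): a world point X has camera coordinates R X + t; the wrist camera has in their place "hand_eye" (4x4, takes a point from camera to tool coordinates, whose origin is the TCP and whose axes are the tool frame's). Camera axes: x right, y down, z forward; pixel columns grow to the right and rows downward; lengths in m; the calibration is good to about 2 mm. A picture is of the moment at which its call begins: read the wrist's pose just before it. camera_model takes no time and is no camera call.
- job_done(): hands the job in, once; it reports no verdict.
Trained networks look in the newest picture that a camera, given by its name, has taken for a name from the list of things; names that differ only in an ending like _2 or _b are one class to them, and where a whole thing is asked for, a point or a joint stands for the part that bears it (a point fixed in the world has none). Each returns a list of dicts, best first, with "conf" (0 to 1); they miss things now and then, are a little off and sometimes report something else, mostly with a low value. They report only what shows in the picture. A call takes as long as a camera call. They do not tell look-alikes from the thing itself.
- boxes_of(camera, target): "pixel" ([column, row] in pixels, amid what is visible of it).
The state is a dict: "time": time; "qpos": joint angles; "dq": joint speeds; "joint_efforts": joint torques, N m; "eef_pos": TCP position; "ee_rot": TCP orientation; "wrist_force": force on the tool from outside, world axes, zero at the start; "ft_torque": the same for the moment, N m; "gripper_width": finger opening in m.
Only numpy, scipy, OpenCV 4.12 (cv2) and the standard library are available. Lean on these libraries where they do the work, as an engineer would, in place of code of your own. Each camera call takes 0.05 s, during which the arm holds its last target.

## Task

Clamp the whetstone in the wooden sharpening board: push the aluminium jaw up until the stone is bedded firmly (10 to 25 N) against the fixed stop, then hook the latch's wire loop over the keeper on the jaw, its bar down behind the keeper's post so that the lip holds it, and press the lever over centre and firmly down on its stop (10 to 25 N) so that it stays flat and the stone is gripped. Harder pushing would chip the stone or bend the latch; leave the other things on the bench where they are.

Things in the scene. Friction and masses are not known exactly. Their poses are not given: they have to be found in the camera images.
- clamp: Sharpening board, 156 x 220 mm light wood, planted firmly. Origin: centre of its underside on the bench; x across the board, y along it, z up. Offsets below are in mm in these axes. Board top z = 18. Stone lane x = +38: rubber bed (top z = 20), aluminium fixed stop with its face at y = -60, top z = 34. Latch lane x = -38.
- stone_mid (a point): Centre of the grey whetstone (40 x 120 x 22, long side along y, 0.32 kg, loose) lying flat on the bed; when clamped its centre is at x = +38, y = 0, z = 31, with its end against the fixed stop.
- jaw (a joint): Travel of the sliding aluminium jaw along +y, in m; 0 when its face (then at y = +60) meets a stone that is home against the stop, positive when backed off, to 0.030. It drags with about 1 N and stays where it is left.
- jaw_block (a point): Centre of the jaw's stone block: 56 (x) x 16 (y) x 16 (z), from z = 20 to 36; its face towards the stone is 8 towards -y of this point, its back 8 towards +y. Behind it only the board (z = 18). A 16 mm wide cross plate (top z = 23.5) joins it to the keeper.
- keeper_seat (a point): On the jaw: where the centre of the loop's bar lies once hooked. Axes as the board. Keeper foot top 2.5 below, reaching 17.5 to +y; post 20 wide (x) and 5 thick on the -y side, face 2.5 from here. At the post's top a lip overhangs the seat: underside 9.5 above this point, top 13.5 above, edge 1.5 to +y. So the bar comes over the lip, down at least 4.5 to +y of here, then is drawn to -y.
- lever_pivot (a point): Axle of the latch lever, at x = -38, y = 20, z = 43 on the board; the axle runs along x.
- lever (a joint): Angle of the steel lever, rad: 0 flat (pointing to -y), 1.57 upright, at most 2.4 (leaning to +y). 55 long from the axle, 19 wide, 3.5 thick. Stays where it is left (0.03 N m friction). With the loop hooked it needs up to about 13 N near its end, most at about 0.85 rad; below about 0.23 rad it is over centre and pulls itself flat against its stop.
- lever_end (a point): Point on the lever's outer face (top face when flat), 45 from the axle: the place to press. That face lies 5.3 above the axle when flat; a firm stop bears the lever there. Its y points back along the lever to the axle, its z out of that face.
- loop (a joint): Angle of the loop against the lever, rad. It hinges on a pin across the lever, 18 from the axle, at 5.6 below the axle when the lever is flat. Elevation of the loop above the board's +y direction = loop angle - lever angle. Stiff hinge: stays where it is left.
- bail (a joint): How far the loop is drawn out of its two spring barrels, in m: 0 slack, about 0.005 when the latch is closed on the stone; 13 N per mm.
- loop_bar (a point): Middle of the loop's crossbar: steel bar 5 thick along the board's x, with a round riveted head (8.4 diameter) at each end, 41 over the heads: pinch it across the heads. 61.4 from the loop's hinge pin when slack; two side wires 33 apart lead to the pin. When the bar is pulled, lever and loop follow.
- jar_gold: Bystander: small jar with gold lid, 42 across, 46 high. Origin under its centre.
- spatula_a: Bystander: flat wooden spatula, 30 x 190 x 8. Origin under its centre.
- tape_masking: Bystander: roll of yellow tape, 76 across, 18 high, lying flat. Origin under its centre.
- brush_2: Bystander: slim black brush, 10 x 198 x 10, lying. Origin under its centre.
Things that resemble listed ones, but are neither listed nor needed, are in the scene too. What is shaped like the part that bears stone_mid but turquoise is not meant.

How it is judged:
On the way, in this order (a step that is already met when the one before it is completed fails the run):
1. the jaw has been slid up so that the stone is snug between jaw and fixed stop (within 2 mm) and pressed together with more than 6 N (contact force between jaw and whetstone above 6 N and value of joint jaw below 0.002 m and y of stone_mid in the frame of clamp between -0.004 and 0.003 m and x of stone_mid in the frame of clamp between 0.03 and 0.046 m and angle between the y axis of stone_mid and the y axis of clamp, either way round below 0.06 rad and z of stone_mid in the frame of clamp below 0.035 m), for 0.1 s.
2. the loop's bar lies behind the keeper's post, below the lip, with the lever still up (y of loop_bar in the frame of keeper_seat between -0.003 and 0.012 m and z of loop_bar in the frame of keeper_seat between -0.004 and 0.009 m and value of joint lever above 0.6 rad), for 0.2 s.
3. the lever is flat, the loop's springs drawn out, and the fingers press the lever on its stop with more than 6 N (contact force between the fingers and lever above 6 N and value of joint lever below 0.05 rad and value of joint bail above 0.003 m), for 0.1 s.
At the end, for the whole second after the job is handed in: The lever lies flat (under 0.05 rad), the loop's bar is seated behind the keeper (within 3 mm) below its lip with the springs drawn out more than 3 mm, the jaw is within 2 mm of the closed position, and the stone lies flat in its lane against the fixed stop (within 3 mm, 0.06 rad); nothing is held (value of joint lever below 0.05 rad and value of joint bail above 0.003 m and value of joint jaw between -0.004 and 0.002 m and y of loop_bar in the frame of keeper_seat between -0.003 and 0.003 m and z of loop_bar in the frame of keeper_seat between -0.004 and 0.009 m and y of stone_mid in the frame of clamp between -0.004 and 0.003 m and x of stone_mid in the frame of clamp between 0.03 and 0.046 m and angle between the y axis of stone_mid and the y axis of clamp, either way round below 0.06 rad and z of stone_mid in the frame of clamp below 0.035 m); the robot touches nothing.
It fails at once if the jaw or the lever is pressed with more than 40 N (contact force between any of the fingers, the arm and lever_c0 above 40 N or contact force between any of the fingers, the arm and lever_c1 above 40 N or contact force between any of the fingers, the arm and jaw_c0 above 40 N).
It fails at once if a bystander (jar, spatula, tape, brush) is moved more than 20 mm (distance of any of jar_gold, spatula_a, tape_masking, brush_2 from where it was at the start of the episode above 0.02 m).
It also fails if it takes over 72 s, if anything falls off the work surface, if the arm or the gripper's body presses on something with over 40 N, if the wrist force passes 120 N, or if a joint passes its speed limit or range.

## Working session

There is one attempt and no reset: what is moved stays moved. The work goes in short steps, Python scripts to look and compute and a tool call to move; the robot and the scene stay as the last step left them, time stands still between calls to the robot, and variables do not carry over. Pictures are saved under pics/ and viewed, and the job is handed in when it is done.

Besides the shell and the picture viewer there is one more tool, called after ">>>" as name(argument=value, ...) on one line, values as JSON. jog_arm: Moves the arm, as the interface text tells. Shift numbers are shares of 200 mm and turn numbers shares of 90 degrees, none past 1 either way. Its arguments: {"type":"object","properties":{"targets":{"type":"array"},"grip_force":{"type":"number"}},"required":["targets"]}

```bash
mkdir -p pics; ls; cat > h.py <<'E'
import numpy as np, cv2
from workcell import *
from scipy.spatial.transform import Rotation as Rn
def model(n,st=None):
    m=camera_model(n);K=np.array(m["intrinsics"]);k1=m["k1"]
    if "R" in m: R=np.array(m["R"]);t=np.array(m["t"])
    else:
        st=st or get_state()
        H=np.array(m["hand_eye"]);T=np.eye(4);T[:3,:3]=Rn.from_quat(st["ee_rot"]).as_matrix();T[:3,3]=st["eef_pos"]
        G=np.linalg.inv(T@H);R=G[:3,:3];t=G[:3,3]
    return K,k1,R,t
def proj(M,X):
    K,k1,R,t=M;c=np.atleast_2d(X)@R.T+t;s=c[:,:2]/c[:,2:];s=s*(1+k1*(s**2).sum(1,keepdims=True))
    return s*[K[0,0],K[1,1]]+[K[0,2],K[1,2]]
def ray(M,p):
    K,k1,R,t=M
    d=np.array([k1,0,0,0,0.])
    s=cv2.undistortPoints(np.array([[p]],float),K,d)[0,0]
    return -R.T@t, R.T@np.array([s[0],s[1],1.])
def atz(M,p,z):
    o,d=ray(M,p);return o+d*(z-o[2])/d[2]
E
python3 - <<'E'
from h import *
s=get_state();print({k:np.round(v,4).tolist() for k,v in s.items()})
try: print(grip_depth)
except Exception as e: print(e)
for n in ["scene","top","wrist"]:
    im=capture(n);cv2.imwrite(f"pics/{n}0.png",im)
    print(n,camera_model(n))
E
```

```text
pics
{'time': 0.0, 'qpos': [-1.2994, 0.1311, 1.4893, -0.0, 1.523, -0.0854], 'dq': [-0.0007, -0.0023, 0.001, -0.0013, -0.0005, 0.0006], 'joint_efforts': [-0.0028, -55.9846, -49.1766, 0.0766, 0.0355, -0.0002], 'eef_pos': [0.2094, -0.5616, 0.1913], 'ee_rot': [0.4038, 0.5813, -0.4029, 0.5803], 'wrist_force': [-0.0262, -0.1837, -0.8937], 'ft_torque': [-0.0288, 0.004, -0.0293], 'gripper_width': 0.0927}
-0.0188
scene {'intrinsics': array([[474.18250109,   0.        , 260.94716892],
       [  0.        , 474.18250109, 186.93384189],
       [  0.        ,   0.        ,   1.        ]]), 'k1': -0.15645381574046452, 'R': array([[-0.84291897, -0.53800995,  0.00573605],
       [-0.41744519,  0.64722558, -0.63783897],
       [ 0.3394512 , -0.54004106, -0.77014839]]), 't': array([0.48587545, 0.18936585, 1.30257038])}
top {'intrinsics': array([[445.80645074,   0.        , 255.82316801],
       [  0.        , 445.80645074, 196.69116148],
       [  0.        ,   0.        ,   1.        ]]), 'k1': -0.1462807386516018, 'R': array([[ 0.01901642, -0.99979553, -0.00687599],
       [-0.9801004 , -0.01728182, -0.19774869],
       [ 0.19758942,  0.01049963, -0.98022864]]), 't': array([0.10090458, 0.5126613 , 1.2631547 ])}
wrist {'intrinsics': array([[301.24125192,   0.        , 256.28390482],
       [  0.        , 301.24125192, 190.1901497 ],
       [  0.        ,   0.        ,   1.        ]]), 'k1': -0.0671635534342718, 'hand_eye': array([[-2.58291868e-04, -2.56984824e-01,  9.66415404e-01,
        -1.91776749e-01],
       [ 1.31528560e-03, -9.66414688e-01, -2.56984282e-01,
         7.20149259e-02],
       [ 9.99999102e-01,  1.20473531e-03,  5.87625493e-04,
         9.11825917e-04],
       [ 0.00000000e+00,  0.00000000e+00,  0.00000000e+00,
         1.00000000e+00]])}
```

View pics/scene0.png

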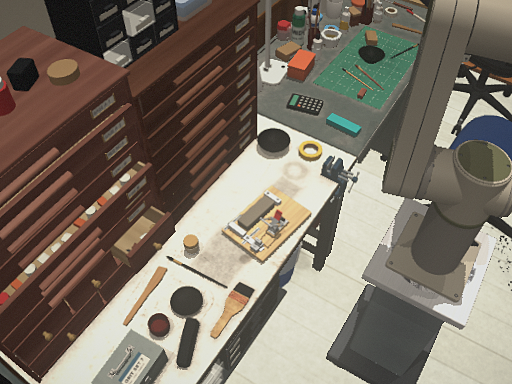

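View pics/top0.png

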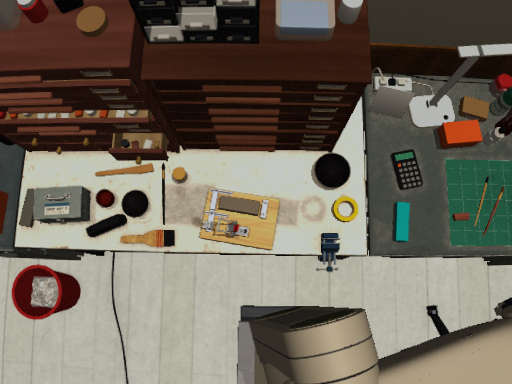

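View pics/wrist0.png

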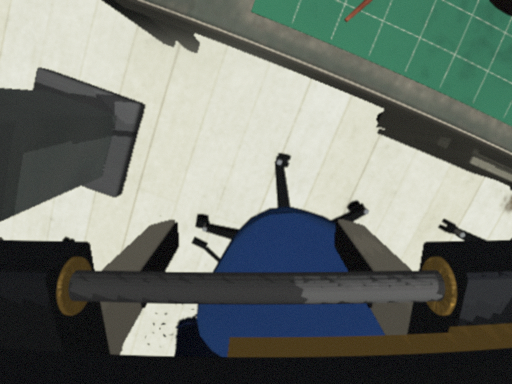

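```bash
python3 - <<'E'
from h import *
M=model("top")
for p in [(208,187),(281,195),(274,249),(199,239)]:
    print(p,atz(M,p,0.018).round(4))
im=cv2.imread("pics/top0.png");cv2.imwrite("pics/top0c.png",cv2.resize(im[175:260,185:295],None,fx=7,fy=7,interpolation=2))
im=cv2.imread("pics/scene0.png");cv2.imwrite("pics/scene0c.png",cv2.resize(im[180:270,215:320],None,fx=6,fy=6,interpolation=2))
E
```

```text
(208, 187) [0.545  0.2569 0.018 ]
(281, 195) [0.5241 0.0345 0.018 ]
(274, 249) [0.3604 0.0538 0.018 ]
(199, 239) [0.3858 0.2776 0.018 ]
```

View pics/top0c.png

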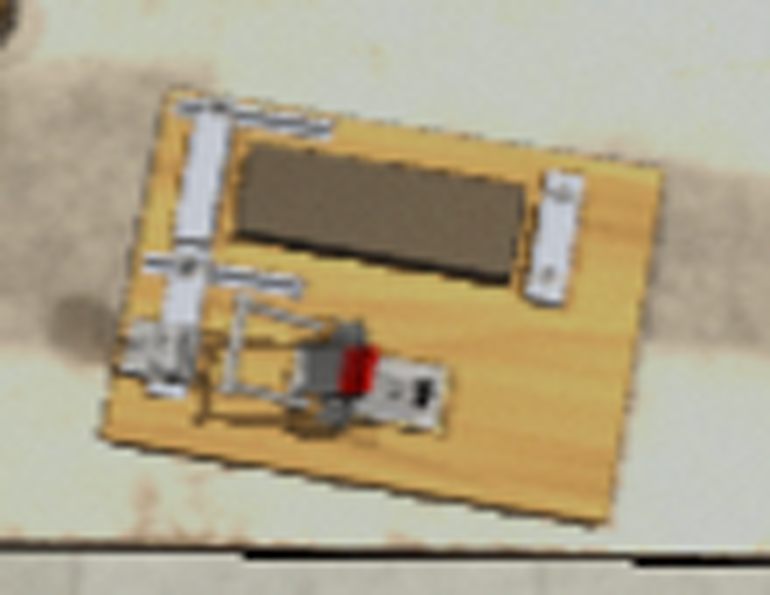

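View pics/scene0c.png

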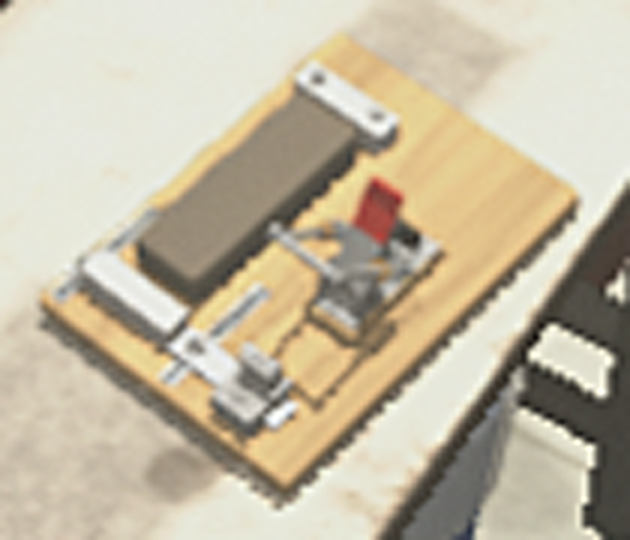

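```bash
python3 - <<'E'
from h import *
s=get_state();R=Rn.from_quat(s["ee_rot"]).as_matrix();print(R.round(3))
th=-0.094
bx=np.array([np.cos(th),np.sin(th),0]);by=np.array([-np.sin(th),np.cos(th),0])
for sg in (1,-1):
    T=np.stack([[0,0,-1],sg*by,sg*bx],1)
    rv=(Rn.from_matrix(T)*Rn.from_matrix(R).inv()).as_rotvec();print(sg,rv.round(4),(rv/(np.pi/2)).round(4))
for n in ["scene","top"]:
  for t in ["clamp","stone_mid","jaw_block","lever_end","loop_bar","jar_gold","spatula_a","tape_masking","brush_2"]:
    try:print(n,t,[(np.round(b["pixel"],1).tolist(),round(b["conf"],2)) for b in boxes_of(n,t)][:3])
    except Exception as e: print(n,t,e)
E
```

```text
[[-0.     0.937  0.349]
 [ 0.001  0.349 -0.937]
 [-1.     0.    -0.001]]
1 [-1.00e-03 -1.10e-03  1.12e+00] [-7.00e-04 -7.00e-04  7.13e-01]
-1 [-1.3000e-03  1.2000e-03 -2.0216e+00] [-8.000e-04  7.000e-04 -1.287e+00]
scene clamp [([272.3, 227.1], 0.78)]
scene stone_mid [([255.6, 207.8], 0.83)]
scene jaw_block [([247.7, 235.7], 0.77)]
scene lever_end [([273.8, 222.6], 0.75)]
scene loop_bar []
scene jar_gold [([190.6, 244.9], 0.76), ([246.6, 236.3], 0.15)]
scene spatula_a [([144.9, 289.0], 0.66), ([246.2, 236.2], 0.63)]
scene tape_masking [([310.8, 146.3], 0.6)]
scene brush_2 []
top clamp [([239.7, 225.2], 0.9), ([227.7, 231.9], 0.3)]
top stone_mid [([237.3, 206.3], 0.97), ([399.5, 220.9], 0.86), ([239.4, 223.9], 0.65)]
top jaw_block [([210.7, 212.9], 0.66), ([178.9, 173.0], 0.43)]
top lever_end [([232.4, 227.4], 0.56)]
top loop_bar [([163.4, 185.2], 0.36)]
top jar_gold [([180.9, 174.4], 0.57), ([232.4, 229.0], 0.15)]
top spatula_a [([129.9, 170.8], 0.78)]
top tape_masking [([345.2, 215.0], 0.66)]
top brush_2 [([206.9, 208.4], 0.71), ([164.2, 186.6], 0.49), ([239.1, 225.3], 0.49)]
```

>>> jog_arm(targets=[{"dx": 0.6,"dy": 0.6,"az": 0.18,"grip": 0},{"dx": 0.6,"dy": 0.6,"az": 0.18},{"dx": 0.6,"dy": 0.6,"az": 0.18},{"dx": 0.6,"dy": 0.6,"az": 0.18},{"dx": 0.6,"dy": 0.6,"az": 0.18},{"dx": 0.6,"dy": 1,"az": 0.18},{"dx": 0.6,"dy": 1,"az": 0.18},{"dx": 0.6,"dy": 1,"az": 0.18}])

```text
invalid input at $.targets[0]: expected keys ax, ay, az, dx, dy, dz, grip
```

>>> jog_arm(targets=[{"dx": 0.3,"dy": 1,"az": 0.18,"grip": 0},{"dx": 0.3,"dy": 1,"az": 0.18},{"dx": 0.3,"dy": 1,"az": 0.18},{"dx": 0.3,"dy": 1,"az": 0.18},{"dx": 0.3,"dy": 1,"az": 0.18},{"dx": 0.3,"dy": 1,"az": 0.18}])

```text
invalid input at $.targets[0]: expected keys ax, ay, az, dx, dy, dz, grip
```

>>> jog_arm(targets=[{"dx": 0.3,"dy": 1,"az": 0.18,"grip": 0},{"dx": 0.3,"dy": 1,"az": 0.18},{"dx": 0.3,"dy": 1,"az": 0.18},{"dx": 0.3,"dy": 1,"az": 0.18},{"dx": 0.3,"dy": 1,"az": 0.18},{"dx": 0.3,"dy": 1,"az": 0.18}])

```text
invalid input at $.targets[0]: expected keys ax, ay, az, dx, dy, dz, grip
```

>>> jog_arm(targets=[{"dx": 0.02,"dy": 0.6,"az": 0.18,"grip": 0},{"dx": 0.02,"dy": 0.6,"az": 0.18},{"dx": 0.02,"dy": 0.6,"az": 0.18},{"dx": 0.02,"dy": 0.6,"az": 0.18},{"dx": 0.02,"dy": 0.6,"az": 0.18}])

```text
invalid input at $.targets[0]: expected keys ax, ay, az, dx, dy, dz, grip
```

```bash
python3 - <<'E'
from h import *
s=get_state();print(s["time"],np.round(s["eef_pos"],4),np.round(s["qpos"],2)); print(Rn.from_quat(s["ee_rot"]).as_matrix().round(3))
cv2.imwrite("pics/w1.png",cv2.resize(capture("wrist"),(800,600),interpolation=cv2.INTER_CUBIC))
np.save("s1.npy",s,allow_pickle=True)
E
```

```text
1.05 [ 0.2096 -0.5622  0.1923] [-1.3   0.13  1.49  0.    1.52 -0.09]
[[ 0.     0.937  0.349]
 [ 0.     0.349 -0.937]
 [-1.     0.    -0.   ]]
```

View pics/w1.png

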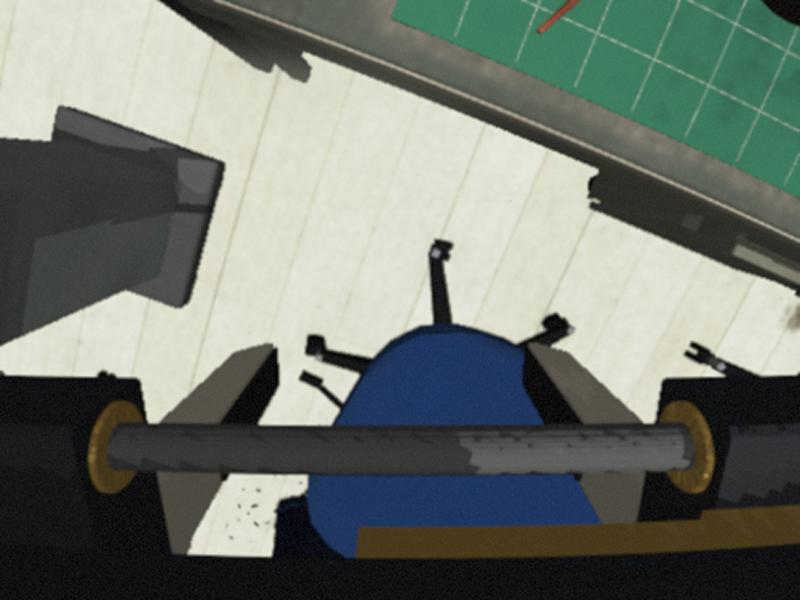

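>>> jog_arm(targets=[{"dx": 0.6,"dy": 0.6,"dz": 0,"ax": 0,"ay": 0,"az": 0.18,"grip": 100},{"dx": 0.6,"dy": 0.6,"dz": 0,"ax": 0,"ay": 0,"az": 0.18,"grip": 100},{"dx": 0.6,"dy": 0.6,"dz": 0,"ax": 0,"ay": 0,"az": 0.18,"grip": 100},{"dx": 0.6,"dy": 0.6,"dz": 0,"ax": 0,"ay": 0,"az": 0.18,"grip": 100},{"dx": 0.6,"dy": 1,"dz": 0,"ax": 0,"ay": 0,"az": 0.18,"grip": 100},{"dx": 0.6,"dy": 1,"dz": 0,"ax": 0,"ay": 0,"az": 0.18,"grip": 100},{"dx": 0.6,"dy": 1,"dz": 0,"ax": 0,"ay": 0,"az": 0.18,"grip": 100}])

```text
time: 1.68
eef_pos: [0.3298, -0.3557, 0.191]
ee_rot: [0.317, 0.634, -0.315, 0.631]
wrist_force: [0.5, 0.4, 0.1]
gripper_width: 0.0932
```

>>> jog_arm(targets=[{"dx": 0.3,"dy": 1,"dz": 0,"ax": 0,"ay": 0,"az": 0.18,"grip": 100},{"dx": 0.3,"dy": 1,"dz": 0,"ax": 0,"ay": 0,"az": 0.18,"grip": 100},{"dx": 0.3,"dy": 1,"dz": 0,"ax": 0,"ay": 0,"az": 0.18,"grip": 100},{"dx": 0.3,"dy": 1,"dz": 0,"ax": 0,"ay": 0,"az": 0.18,"grip": 100},{"dx": 0.3,"dy": 1,"dz": 0,"ax": 0,"ay": 0,"az": 0.18,"grip": 100},{"dx": 0.3,"dy": 1,"dz": 0,"ax": 0,"ay": 0,"az": 0.18,"grip": 100}])

```text
time: 2.18
eef_pos: [0.3914, -0.1562, 0.1928]
ee_rot: [0.224, 0.671, -0.222, 0.671]
wrist_force: [0.7, -0.9, -0.3]
gripper_width: 0.0932
```

>>> jog_arm(targets=[{"dx": 0.3,"dy": 1,"dz": 0,"ax": 0,"ay": 0,"az": 0.18,"grip": 100},{"dx": 0.3,"dy": 1,"dz": 0,"ax": 0,"ay": 0,"az": 0.18,"grip": 100},{"dx": 0.3,"dy": 1,"dz": 0,"ax": 0,"ay": 0,"az": 0.18,"grip": 100},{"dx": 0.3,"dy": 1,"dz": 0,"ax": 0,"ay": 0,"az": 0.18,"grip": 100},{"dx": 0.3,"dy": 1,"dz": 0,"ax": 0,"ay": 0,"az": 0.18,"grip": 100},{"dx": 0.3,"dy": 1,"dz": 0,"ax": 0,"ay": 0,"az": 0.18,"grip": 100}])

```text
time: 2.68
eef_pos: [0.4508, 0.0438, 0.1926]
ee_rot: [0.128, 0.695, -0.126, 0.696]
wrist_force: [0.7, -0.3, 0.1]
gripper_width: 0.0928
```

>>> jog_arm(targets=[{"dx": 0.02,"dy": 0.6,"dz": 0,"ax": 0,"ay": 0,"az": 0.173,"grip": 100},{"dx": 0.02,"dy": 0.6,"dz": 0,"ax": 0,"ay": 0,"az": 0.173,"grip": 100},{"dx": 0.02,"dy": 0.6,"dz": 0,"ax": 0,"ay": 0,"az": 0.173,"grip": 100},{"dx": 0.02,"dy": 0.6,"dz": 0,"ax": 0,"ay": 0,"az": 0.173,"grip": 100},{"dx": 0.02,"dy": 0.6,"dz": 0,"ax": 0,"ay": 0,"az": 0.173,"grip": 100}])

```text
time: 3.1
eef_pos: [0.4536, 0.1588, 0.1923]
ee_rot: [0.032, 0.706, -0.032, 0.706]
wrist_force: [0.2, -1.1, -0.3]
gripper_width: 0.0927
```

```bash
python3 - <<'E'
from h import *
s=get_state();print(s["time"],np.round(s["eef_pos"],4),np.round(s["qpos"],2)); print(Rn.from_quat(s["ee_rot"]).as_matrix().round(3))
im=capture("wrist");cv2.imwrite("pics/w1raw.png",im)
cv2.imwrite("pics/w1.png",cv2.resize(im,(800,600),interpolation=cv2.INTER_CUBIC))
np.save("s1.npy",s,allow_pickle=True)
E
```

```text
3.1 [0.4536 0.1588 0.1923] [ 0.23 -0.2   1.81 -0.    1.53  0.32]
[[-0.     0.091  0.996]
 [-0.     0.996 -0.091]
 [-1.    -0.    -0.   ]]
```

View pics/w1.png

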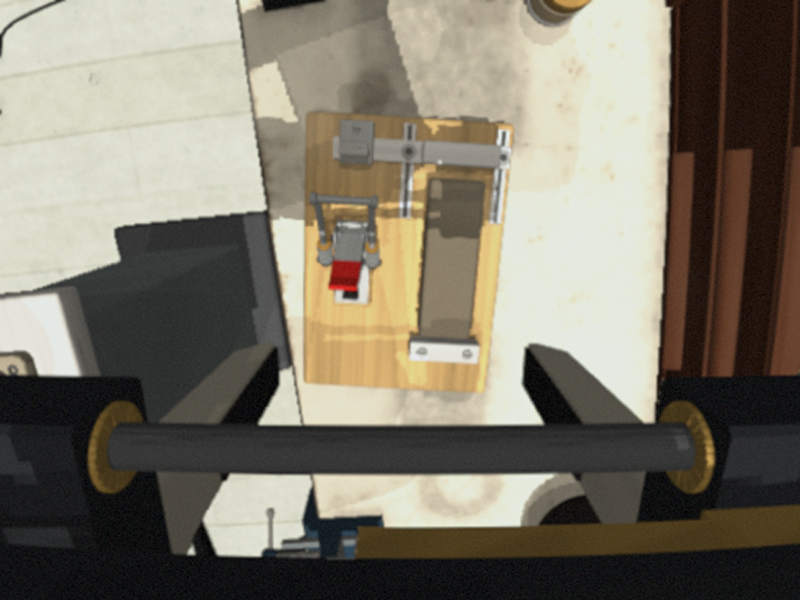

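```bash
cat >> h.py <<'E'
from scipy.optimize import least_squares
def board(v):
    c,s=np.cos(v[2]),np.sin(v[2]);R=np.array([[c,-s,0],[s,c,0],[0,0,1]]);return R,np.array([v[0],v[1],0])
def b2w(v,p):
    R,t=board(v);return np.atleast_2d(p)@R.T/1000+t
def w2b(v,X):
    R,t=board(v);return (np.atleast_2d(X)-t)@R*1000
E
python3 - <<'E'
from h import *
im=cv2.imread("pics/w1raw.png")
cv2.imwrite("pics/w1c.png",cv2.resize(im[65:255,185:335],None,fx=4,fy=3.1*4/3.1,interpolation=2)[:600*2])
c=im[65:160,185:335];cv2.imwrite("pics/w1ca.png",cv2.resize(c,None,fx=5.3,fy=5.3,interpolation=2))
c=im[155:255,185:335];cv2.imwrite("pics/w1cb.png",cv2.resize(c,None,fx=5.3,fy=5.3,interpolation=2))
s=np.load("s1.npy",allow_pickle=True).item();M=model("wrist",s)
px=(np.array([[306,113],[512,124],[484,391],[305,382.]])+.5)*.64-.5
for p in px: print(p,atz(M,p,.018).round(4))
B=np.array([[-78,110,18],[78,110,18],[78,-110,18],[-78,-110,18.]])
r=least_squares(lambda v:(proj(M,b2w(v,B))-px).ravel(),[.454,.156,-.09]);print(r.x,r.fun.round(2))
E
```

```text
[195.66  72.14] [0.3955 0.2785 0.018 ]
[327.5   79.18] [0.5467 0.2572 0.018 ]
[309.58 250.06] [0.516  0.0433 0.018 ]
[195.02 244.3 ] [0.3649 0.0652 0.018 ]
[ 0.45571082  0.16040522 -0.14218656] [-1.46 -1.56  1.55 -1.05  1.09  1.84 -1.18  1.93]
```

View pics/w1ca.png

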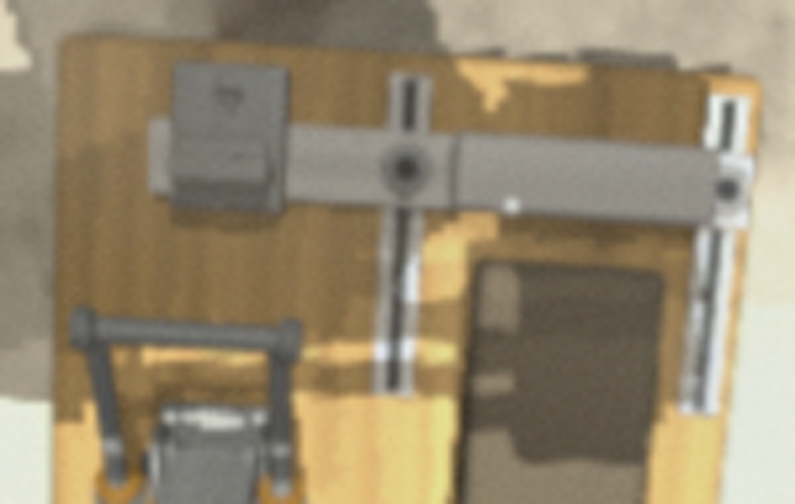

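View pics/w1cb.png

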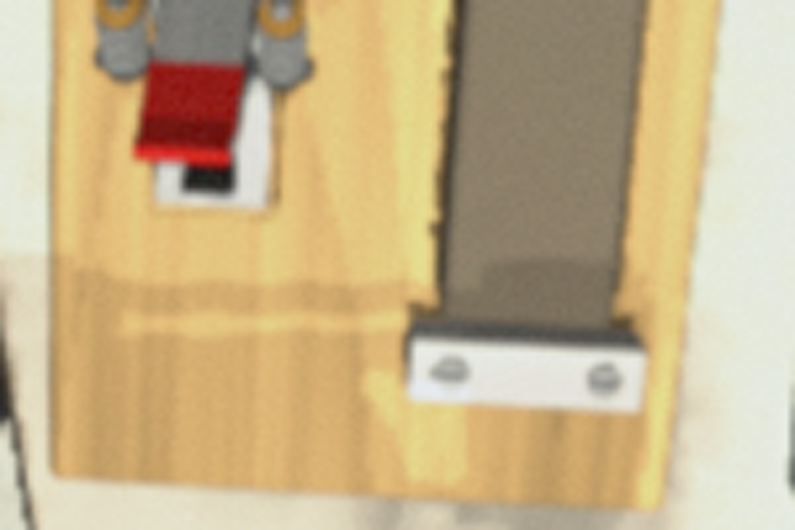

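```bash
cat > fit.py <<'E'
from h import *
s=np.load("s1.npy",allow_pickle=True).item();MW=model("wrist",s);MT=model("top");MS=model("scene")
f=lambda L,ox,oy,k:(np.array(L,float)+.5)/k-.5+[ox,oy]
pw=np.vstack([f([[57,38],[760,76]],185,65,5.3),f([[664,509],[50,475]],185,155,5.3)])
pt=f([[100,437],[170,88],[663,165],[605,522]],185,175,7)
ps=f([[285,498],[42,300],[340,35],[578,198]],215,180,6)
Bw=np.array([[-78,110,18],[78,110,18],[78,-110,18],[-78,-110,18.]])
E
python3 - <<'E'
from fit import *
def rep(n,res):
    r=least_squares(res,[.454,.156,-.14]);print(n,r.x.round(4),r.fun.round(1));return r.x
rep("w",lambda v:(proj(MW,b2w(v,Bw))-pw).ravel())
rep("t",lambda v:(proj(MT,b2w(v,Bw))-pt).ravel())
rep("s",lambda v:(proj(MS,b2w(v,Bw))-ps).ravel())
for M,p in((MW,pw),(MT,pt),(MS,ps)):
    c=np.array([atz(M,q,.018) for q in p]); print([np.linalg.norm(c[i]-c[i-1]).round(4) for i in range(4)])
    r=least_squares(lambda v:(proj(M,b2w(v,Bw)+[0,0,v[3]])-p).ravel(),[.454,.156,-.14,0]);print(r.x.round(4),r.fun.round(1))
E
```

```text
w [ 0.4556  0.1605 -0.1446] [-1.1 -1.5  1.1 -0.7  0.5  1.3 -0.5  1.8]
t [ 0.4527  0.1588 -0.1468] [-0.2  0.1 -0.6 -0.4  0.4  0.2  0.5  0.2]
s [ 0.4498  0.1667 -0.152 ] [ 0.1 -0.5 -1.2  0.6 -0.1 -0.2  1.2  0. ]
[np.float64(0.2158), np.float64(0.1535), np.float64(0.2172), np.float64(0.1545)]
[ 0.4555  0.16   -0.1446 -0.0056] [-0.1 -0.4  0.   0.2 -0.3 -0.2  0.3  0.4]
[np.float64(0.218), np.float64(0.1547), np.float64(0.2168), np.float64(0.1561)]
[ 0.4545  0.1593 -0.1467 -0.0121] [ 0.2 -0.1 -0.3 -0.1 -0.   0.4  0.2 -0.1]
[np.float64(0.2192), np.float64(0.156), np.float64(0.2159), np.float64(0.1527)]
[ 0.4551  0.158  -0.1528 -0.0148] [ 0.1 -1.  -0.6  0.5 -0.1  0.3  0.6  0.2]
```

```bash
python3 - <<'E'
from fit import *
v0=np.array([.4548,.1595,-.146])
f2=lambda L,oy:f(L,185,oy,5.3)
def tri(pa,pb,Ma=MW,Mb=MT):
    o1,d1=ray(Ma,pa);o2,d2=ray(Mb,pb)
    A=np.stack([d1,-d2],1);k=np.linalg.lstsq(A,o2-o1,rcond=None)[0]
    a=o1+d1*k[0];b=o2+d2*k[1];return (a+b)/2,np.linalg.norm(a-b)*1000
ft=lambda L:f([L],185,175,7)[0]
X,e=tri(f2([[187,333]],65)[0],ft([234,345]));print("bar",w2b(v0,X).round(1),e)
X,e=tri(f2([[183,155]],155)[0],ft([372,372]));print("lever tip",w2b(v0,X).round(1),e)
# wrist at assumed z
for n,L,oy,z in [("jaw back top",[[460,135],[715,152]],65,.036),("jaw front top",[[455,205],[720,222]],65,.036),
  ("stone far(+y) top",[[478,262],[660,270]],65,.042),("stone near top",[[440,318],[612,325]],155,.042),("stop top",[[412,333],[645,345],[643,410],[408,398]],155,.034),
  ("keeper foot back corners",[[175,65],[288,68]],65,.0235),("lip",[[172,135],[268,143],[265,178],[172,172]],65,.040)]:
    print(n,[w2b(v0,atz(MW,p,z))[0].round(1).tolist() for p in f2(L,oy)])
E
```

```text
bar [[-38.8  51.5  81.4]] 0.39252666839520917
lever tip [[-39.2  -6.2  78.1]] 2.361103545423913
jaw back top [[11.7, 92.6, 36.0], [65.4, 92.5, 36.0]]
jaw front top [[11.6, 78.4, 36.0], [67.9, 78.3, 36.0]]
stone far(+y) top [[16.9, 67.0, 42.0], [55.1, 67.7, 42.0]]
stone near top [[16.7, -50.7, 42.0], [55.9, -50.2, 42.0]]
stop top [[10.9, -57.6, 34.0], [65.5, -57.5, 34.0], [66.7, -73.8, 34.0], [11.0, -73.8, 34.0]]
keeper foot back corners [[-49.7, 104.6, 23.5], [-25.5, 105.2, 23.5]]
lip [[-47.8, 89.1, 40.0], [-27.9, 88.5, 40.0], [-28.3, 81.5, 40.0], [-47.6, 81.7, 40.0]]
```

```bash
python3 - <<'E'
from fit import *
v0=np.array([.4548,.1595,-.146])
print(b2w(v0,[[38,110,25],[38,83.5,25]]).round(4), (b2w(v0,[38,110,25])-[.454,.158,.192])/.2)
print(atz(MT,(240,150),0),[w2b(v0,atz(MT,p,0)).round(0) for p in [(164,187),(181,180)]])
def kin(th,e,b=0):
    d=np.array([-np.cos(th),np.sin(th)]);n=np.array([np.sin(th),np.cos(th)]);P=np.array([20,43.])
    pin=P+18*d-5.6*n;return pin,pin+(61.4+b)*np.array([np.cos(e),np.sin(e)]),P+55*d+5*n
f2=lambda L,oy:f(L,185,oy,5.3)
ft=lambda L:f([L],185,175,7)[0]
obs=[(MW,f2([[187,333]],65)[0],1),(MT,ft([234,345]),1),(MW,f2([[185,150]],155)[0],2),(MT,ft([374,372]),2)]
fs=lambda L:f([L],215,180,6)[0]
obs+=[(MS,fs([303,252]),1),(MS,fs([385,190]),2)]
def res(q):
    k=kin(q[0],q[1]);return np.concatenate([(proj(M,b2w(v0,[-38,*k[i]]))[0]-p) for M,p,i in obs])
r=least_squares(res,[.9,.6]);print(r.x,r.fun.round(1),kin(*r.x))
E
```

```text
[[0.5084 0.2628 0.025 ]
 [0.5045 0.2366 0.025 ]] [[ 0.2719936   0.52400695 -0.835     ]]
[0.6697649  0.16335532 0.        ] [array([[ 57., 248.,   0.]]), array([[ 87., 200.,   0.]])]
[1.05180515 0.71910453] [-1.1 -0.2 -0.7 -1.1 -1.8  0.7 -1.3 -1.6  0.3 -0.3 -0.1 -1.9] (array([ 6.2093286 , 55.85213532]), array([52.40643592, 96.29700241]), array([-2.9386426 , 93.23762211]))
```

>>> jog_arm(targets=[{"dx": 0.27,"dy": 0.52,"dz": 0,"ax": 0,"ay": 0,"az": -0.035,"grip": 0},{"dx": 0.27,"dy": 0.52,"dz": 0,"ax": 0,"ay": 0,"az": -0.035,"grip": 0},{"dx": 0.27,"dy": 0.52,"dz": 0,"ax": 0,"ay": 0,"az": -0.035,"grip": 0},{"dx": 0.27,"dy": 0.52,"dz": -0.2,"ax": 0,"ay": 0,"az": -0.035,"grip": 0},{"dx": 0.27,"dy": 0.52,"dz": -0.4,"ax": 0,"ay": 0,"az": -0.035,"grip": 0},{"dx": 0.27,"dy": 0.52,"dz": -0.5,"ax": 0,"ay": 0,"az": -0.035,"grip": 0},{"dx": 0.27,"dy": 0.52,"dz": -0.5,"ax": 0,"ay": 0,"az": -0.035,"grip": 0}])

```text
time: 3.73
eef_pos: [0.5041, 0.2581, 0.0858]
ee_rot: [0.052, 0.708, -0.055, 0.702]
wrist_force: [-0.4, -0.7, -0.6]
gripper_width: 0.0507
```

```bash
python3 - <<'E'
from fit import *
s=get_state();print(s["time"],np.round(s["eef_pos"],4),s["gripper_width"]);v0=np.array([.4548,.1595,-.146]);print(w2b(v0,s["eef_pos"]))
np.save("s2.npy",s,allow_pickle=True)
for n in ["wrist","scene"]:
    im=capture(n);cv2.imwrite(f"pics/{n}2raw.png",im)
    if n=="scene": im=im[150:280,180:350]
    cv2.imwrite(f"pics/{n}2.png",cv2.resize(im,None,fx=1.5 if n=="wrist" else 4.5,fy=1.5 if n=="wrist" else 4.5,interpolation=2))
E
```

```text
3.7333 [0.5041 0.2581 0.0858] 0.050694255754787435
[[ 34.46518175 104.74796384  85.84179214]]
```

View pics/wrist2.png

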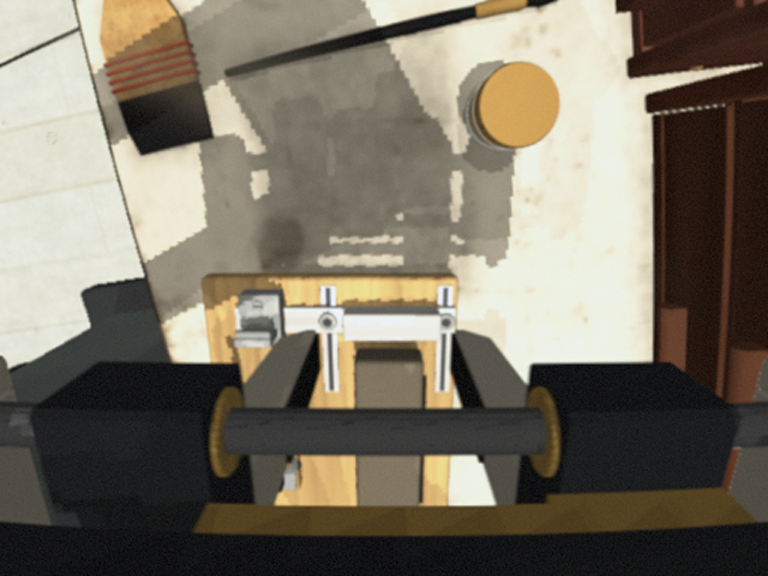

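View pics/scene2.png

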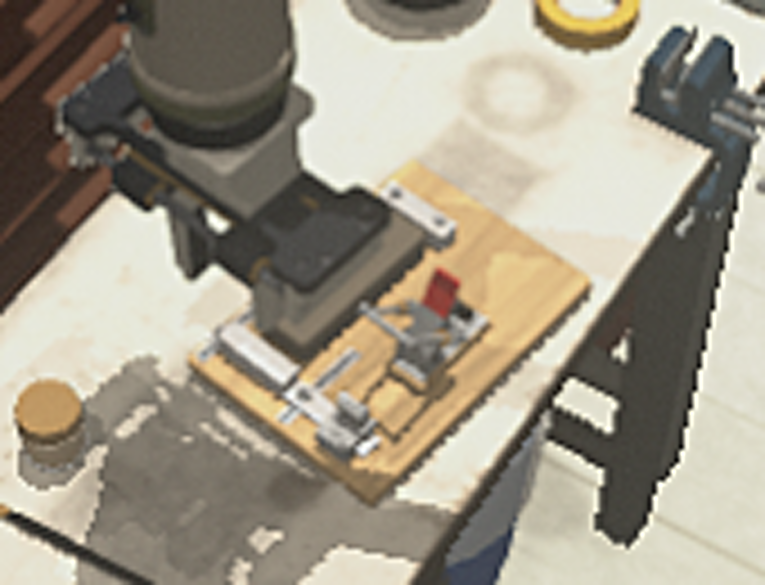

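```bash
python3 - <<'E'
from fit import *
v0=np.array([.4548,.1595,-.146])
s=get_state();print(s["time"],np.round(s["eef_pos"],4),s["gripper_width"],w2b(v0,s["eef_pos"]));np.save("s3.npy",s,allow_pickle=True)
im=capture("wrist");cv2.imwrite("pics/w3raw.png",im);cv2.imwrite("pics/w3.png",cv2.resize(im[170:260,120:320],None,fx=4,fy=4,interpolation=2))
E
```

```text
3.8333 [0.5078 0.26   0.0923] 0.04276181879037928 [[ 37.77332989 107.12816801  92.25249388]]
```

View pics/w3.png

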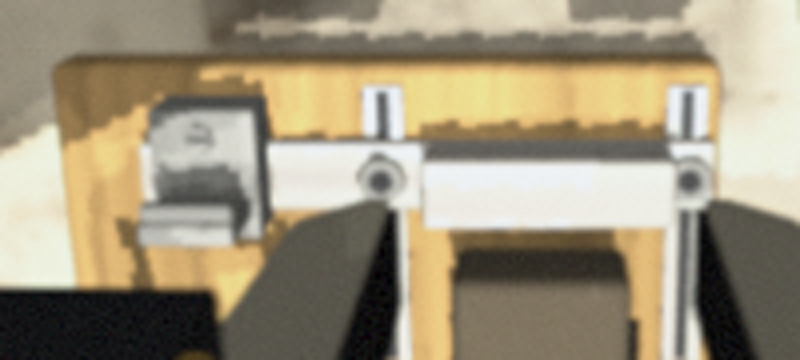

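```bash
python3 - <<'E'
from fit import *
v0=np.array([.4548,.1595,-.146])
s=np.load("s3.npy",allow_pickle=True).item();M=model("wrist",s)
g=lambda L:f(L,120,170,4)
for n,L,z in [("board back",[[75,62],[400,61],[716,64]],.018),("board left",[[68,120]],.018),("board right",[[722,100]],.018),("jaw top back",[[427,160],[672,160]],.036),("jaw bottom back",[[427,145],[672,143]],.020),("jaw front",[[425,228],[672,228]],.036),
 ("stone",[[457,278],[625,280]],.042),("foot back",[[155,100],[262,100]],.0235),("foot back28",[[155,100],[262,100]],.028),("lip back",[[142,205],[237,207]],.04),("lip front",[[142,240],[234,245]],.04)]:
    print(n,[w2b(v0,atz(M,p,z))[0].round(1).tolist() for p in g(L)])
E
```

```text
board back [[-69.4, 112.2, 18.0], [5.7, 112.1, 18.0], [77.7, 111.1, 18.0]]
board left [[-72.5, 98.3, 18.0]]
board right [[79.3, 102.6, 18.0]]
jaw top back [[13.1, 94.4, 36.0], [66.3, 94.2, 36.0]]
jaw bottom back [[11.5, 92.7, 20.0], [67.9, 92.9, 20.0]]
jaw front [[12.2, 78.6, 36.0], [66.6, 78.4, 36.0]]
stone [[19.5, 69.3, 42.0], [56.0, 68.7, 42.0]]
foot back [[-49.6, 104.6, 23.5], [-25.1, 104.5, 23.5]]
foot back28 [[-48.0, 105.9, 28.0], [-24.0, 105.8, 28.0]]
lip back [[-48.9, 85.5, 40.0], [-28.1, 85.1, 40.0]]
lip front [[-49.7, 77.4, 40.0], [-29.4, 76.2, 40.0]]
```

>>> jog_arm(targets=[{"dx": 0,"dy": 0,"dz": -0.15,"ax": 0,"ay": 0,"az": 0,"grip": 0},{"dx": 0,"dy": 0,"dz": -0.3,"ax": 0,"ay": 0,"az": 0,"grip": 0},{"dx": 0,"dy": 0,"dz": -0.325,"ax": 0,"ay": 0,"az": 0,"grip": 0},{"dx": 0,"dy": 0,"dz": -0.325,"ax": 0,"ay": 0,"az": 0,"grip": 0},{"dx": 0,"dy": 0,"dz": -0.325,"ax": 0,"ay": 0,"az": 0,"grip": 0},{"dx": 0,"dy": 0,"dz": -0.325,"ax": 0,"ay": 0,"az": 0,"grip": 0}])

```text
time: 4.38
eef_pos: [0.5098, 0.2625, 0.0305]
ee_rot: [0.053, 0.704, -0.052, 0.707]
wrist_force: [-0.0, -0.2, 0.9]
gripper_width: 0.0014
```

```bash
cat > st.py <<'E'
from h import *
v0=np.array([.4548,.1595,-.146])
s=get_state();R,_=board(v0);print(round(s["time"],2),"bpos",w2b(v0,s["eef_pos"])[0].round(1),"F board",(np.array(s["wrist_force"])@R).round(1),"w",round(s["gripper_width"],4),"tau",np.round(s["ft_torque"],2), Rn.from_quat(s["ee_rot"]).as_matrix()[:,0].round(3))
E
python3 st.py
```

```text
4.38 bpos [ 39.4 109.9  30.5] F board [ 0.  -0.2  0.9] w 0.0014 tau [-0.04 -0.03  0.  ] [ 0.004  0.002 -1.   ]
```

>>> jog_arm(targets=[{"dx": -0.003,"dy": -0.02,"dz": 0,"ax": 0,"ay": 0,"az": 0,"grip": 0},{"dx": -0.006,"dy": -0.04,"dz": 0,"ax": 0,"ay": 0,"az": 0,"grip": 0},{"dx": -0.008,"dy": -0.055,"dz": 0,"ax": 0,"ay": 0,"az": 0,"grip": 0},{"dx": -0.01,"dy": -0.065,"dz": 0,"ax": 0,"ay": 0,"az": 0,"grip": 0},{"dx": -0.011,"dy": -0.075,"dz": 0,"ax": 0,"ay": 0,"az": 0,"grip": 0}])

```text
time: 4.8
eef_pos: [0.5054, 0.2464, 0.0276]
ee_rot: [0.053, 0.705, -0.053, 0.705]
wrist_force: [-0.1, -1.1, 0.1]
gripper_width: 0.0007
```

```bash
python3 st.py
```

```text
4.8 bpos [37.4 93.4 27.6] F board [ 0.  -1.1  0.1] w 0.0007 tau [-0.05 -0.04 -0.03] [ 0.  0. -1.]
```

>>> jog_arm(targets=[{"dx": -0.001,"dy": -0.008,"dz": 0,"ax": 0,"ay": 0,"az": 0,"grip": 0},{"dx": -0.002,"dy": -0.016,"dz": 0,"ax": 0,"ay": 0,"az": 0,"grip": 0},{"dx": -0.003,"dy": -0.022,"dz": 0,"ax": 0,"ay": 0,"az": 0,"grip": 0},{"dx": -0.003,"dy": -0.022,"dz": 0,"ax": 0,"ay": 0,"az": 0,"grip": 0}])

```text
time: 5.13
eef_pos: [0.5047, 0.2422, 0.0273]
ee_rot: [0.053, 0.705, -0.053, 0.705]
wrist_force: [0.4, -0.7, 0.4]
gripper_width: 0.0005
```

```bash
python3 st.py;python3 - <<'E'
from fit import *
s=get_state();np.save("s4.npy",s,allow_pickle=True)
for n in ["wrist","scene"]:
    im=capture(n);cv2.imwrite(f"pics/{n}4raw.png",im)
    if n=="scene": im=im[150:280,180:350]
    cv2.imwrite(f"pics/{n}4.png",cv2.resize(im,None,fx=1.5 if n=="wrist" else 4.5,fy=1.5 if n=="wrist" else 4.5,interpolation=2))
E
```

```text
5.13 bpos [37.3 89.1 27.3] F board [ 0.5 -0.7  0.4] w 0.0005 tau [-0.03 -0.04  0.01] [-0. -0. -1.]
```

View pics/wrist4.png

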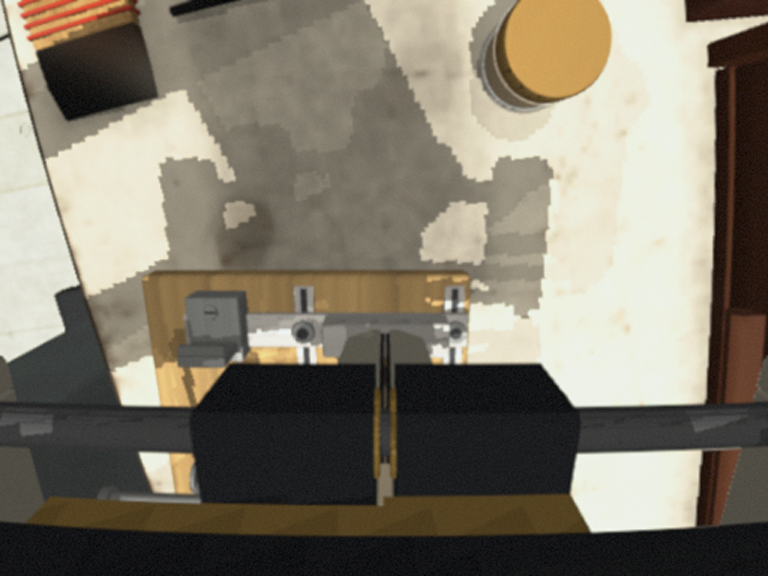

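View pics/scene4.png

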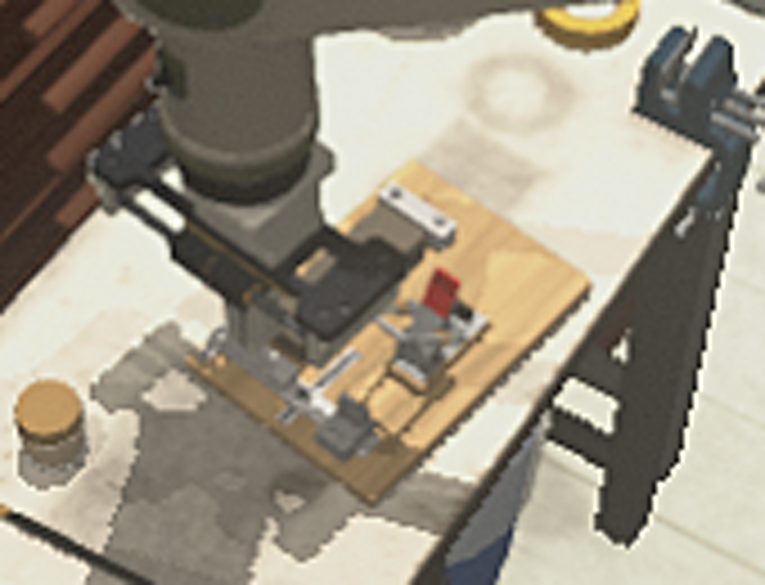

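```bash
python3 - <<'E'
from fit import *
v0=np.array([.4548,.1595,-.146])
s=np.load("s4.npy",allow_pickle=True).item();M=model("wrist",s)
T=Rn.from_quat(s["ee_rot"]).as_matrix()
for p in [[0,0,0],[0,7.5,0],[0,-7.5,0],[0,7.5,17.5],[0,-7.5,17.5],[-.0188e3,7.5,17.5]]:
    print(p,(proj(M,s["eef_pos"]+T@np.array(p)/1000)[0]*1.5).round(0))
im=cv2.imread("pics/wrist4raw.png");cv2.imwrite("pics/w4c.png",cv2.resize(im[175:260,90:325],None,fx=3.4,fy=3.4,interpolation=2))
g=lambda L:(np.array(L,float)+.5)/1.5-.5
for y in (110,94,90,86,82,78):print(y,(proj(M,b2w(v0,[[15,y,36],[60,y,36]]))*1.5).round(0).tolist())
E
```

```text
[0, 0, 0] [381. 327.]
[0, 7.5, 0] [381. 312.]
[0, -7.5, 0] [381. 343.]
[0, 7.5, 17.5] [420. 312.]
[0, -7.5, 17.5] [420. 343.]
[-18.8, 7.5, 17.5] [424. 326.]
110 [[328.0, 288.0], [435.0, 288.0]]
94 [[329.0, 324.0], [434.0, 324.0]]
90 [[329.0, 332.0], [434.0, 332.0]]
86 [[330.0, 341.0], [433.0, 341.0]]
82 [[330.0, 350.0], [433.0, 350.0]]
78 [[330.0, 358.0], [433.0, 358.0]]
```

View pics/w4c.png

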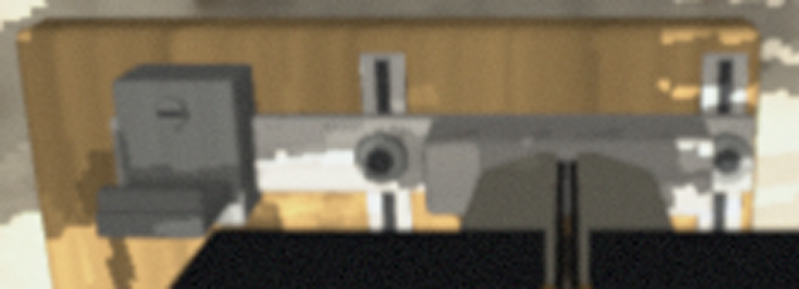

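```bash
python3 - <<'E'
from fit import *
v0=np.array([.4548,.1595,-.146])
s=np.load("s4.npy",allow_pickle=True).item();M=model("wrist",s)
g=lambda L:f(L,90,175,3.4)
for n,L,z in [("board back",[[75,22],[400,22],[716,24]],.018),("slotend",[[380,52],[725,52]],.0185),("jaw bottom back",[[430,118],[690,118]],.020),("jaw top back",[[430,140],[690,138]],.036),("plate back",[[300,114]],.0235),("plate front",[[300,190]],.0235),("foot back",[[120,80],[250,80]],.0235),("tip",[[560,152]],.027),("tip",[[560,152]],.036)]:
    print(n,[w2b(v0,atz(M,p,z))[0].round(1).tolist() for p in g(L)])
s=np.load("s3.npy",allow_pickle=True).item();M=model("wrist",s)
g=lambda L:f(L,120,170,4)
for n,L,z in [("slotend",[[383,87],[688,87]],.0185),("plate back",[[310,140]],.0235),("plate front",[[310,208]],.0235)]:
    print(n,[w2b(v0,atz(M,p,z))[0].round(1).tolist() for p in g(L)])
E
```

```text
board back [[-61.9, 113.0, 18.0], [5.2, 112.8, 18.0], [69.0, 112.2, 18.0]]
slotend [[0.9, 106.6, 18.5], [70.9, 106.5, 18.5]]
jaw bottom back [[10.8, 93.0, 20.0], [64.0, 92.9, 20.0]]
jaw top back [[12.9, 94.0, 36.0], [62.1, 94.3, 36.0]]
plate back [[-15.0, 95.0, 23.5]]
plate front [[-16.2, 78.6, 23.5]]
foot back [[-51.3, 102.2, 23.5], [-24.6, 102.2, 23.5]]
tip [[37.4, 88.2, 27.0]]
tip [[37.5, 91.6, 36.0]]
slotend [[1.7, 106.1, 18.5], [71.4, 105.9, 18.5]]
plate back [[-14.7, 95.0, 23.5]]
plate front [[-15.7, 78.6, 23.5]]
```

```bash
python3 - <<'E'
from fit import *
S3=np.load("s3.npy",allow_pickle=True).item();S4=np.load("s4.npy",allow_pickle=True).item()
M3=model("wrist",S3);M4=model("wrist",S4)
a=lambda L:f(L,120,170,4);b=lambda L:f(L,90,175,3.4)
im=cv2.imread("pics/wrist4raw.png");
cv2.imwrite("pics/w4d.png",cv2.resize(im[175:270,85:135],None,fx=6,fy=6,interpolation=2))
for M in(M3,M4):print((proj(M,b2w([.4548,.1595,-.146],[[-78,110,18],[78,110,18],[-78,80,18]]))).round(1).tolist())
# lines: (M, pixel pts, coord index, value, z)
obs=[(M4,b([[75,22],[400,22],[700,24]]),1,110,18),(M4,b([[18,60],[25,120]]),0,-78,18),(M4,b([[757,60]]),0,78,18),
(M3,a([[75,62],[400,61],[700,63]]),1,110,18),(M3,a([[55,90],[66,160]]),0,-78,18),(M3,a([[719,110]]),0,78,18),
(MW,pw[:1],1,110,18),(MW,pw[1:2],1,110,18),(MW,pw[2:3],1,-110,18),(MW,pw[3:],1,-110,18),(MW,pw[[0,3]],0,-78,18),(MW,pw[[1,2]],0,78,18)]
def res(q):
    r=[]
    for M,P,i,val,z in obs:
        for p in P:
            X=atz(M,p,z/1000+q[3]);r.append(w2b(q[:3],X)[0][i]-val)
    return np.array(r)
r=least_squares(res,[.4548,.1595,-.146,0],x_scale=[.01,.01,.1,.01]);print(r.x.round(4),r.fun.round(1))
r=least_squares(lambda q:res([*q,0]),[.4548,.1595,-.146],x_scale=[.01,.01,.1]);print(r.x.round(4),r.fun.round(1))
E
```

```text
[[129.5, 187.4], [298.9, 186.8], [133.1, 218.1]]
[[90.1, 185.3], [313.2, 184.9], [96.0, 225.3]]
[ 0.4556  0.1604 -0.1465 -0.0048] [ 0.8  0.6  0.1 -0.7 -1.  -0.2 -0.1 -0.1 -0.8  0.4  1.1  0.7 -1.  -0.
 -0.1  0.4  0.  -0.1 -0.5  0.4]
[ 0.4564  0.1613 -0.1491] [ 0.7  0.7  0.4  1.2  0.9 -2.  -0.1  0.1 -0.4  1.5  2.3 -0.9 -2.7 -1.4
  1.4  1.4  0.1  0.5 -2.4 -1. ]
```

>>> jog_arm(targets=[{"dx": 0,"dy": 0,"dz": 0.06,"ax": 0,"ay": 0,"az": 0,"grip": 0},{"dx": 0.01,"dy": 0.07,"dz": 0.06,"ax": 0,"ay": 0,"az": 0,"grip": 0},{"dx": 0.01,"dy": 0.07,"dz": 0.03,"ax": 0,"ay": 0,"az": 0,"grip": 0},{"dx": 0.01,"dy": 0.07,"dz": 0,"ax": 0,"ay": 0,"az": 0,"grip": 0},{"dx": 0.01,"dy": 0.07,"dz": -0.02,"ax": 0,"ay": 0,"az": 0,"grip": 0},{"dx": 0.01,"dy": 0.07,"dz": -0.03,"ax": 0,"ay": 0,"az": 0,"grip": 0},{"dx": 0.01,"dy": 0.07,"dz": -0.03,"ax": 0,"ay": 0,"az": 0,"grip": 0}])

```text
time: 5.82
eef_pos: [0.5056, 0.2558, 0.0198]
ee_rot: [0.052, 0.706, -0.053, 0.704]
wrist_force: [0.3, 0.7, -0.3]
gripper_width: 0.0004
```

```bash
sed -i 's/^v0=.*/v0=np.array([.4556,.1604,-.1465])/' st.py; python3 st.py
```

```text
5.82 bpos [ 35.6 101.7  19.8] F board [ 0.2  0.7 -0.3] w 0.0004 tau [-0.02 -0.04  0.03] [-0.002 -0.001 -1.   ]
```

>>> jog_arm(targets=[{"dx": 0,"dy": 0,"dz": -0.01,"ax": 0,"ay": 0,"az": 0,"grip": 0},{"dx": 0,"dy": 0,"dz": -0.02,"ax": 0,"ay": 0,"az": 0,"grip": 0},{"dx": 0,"dy": 0,"dz": -0.02,"ax": 0,"ay": 0,"az": 0,"grip": 0}])

```text
time: 6.07
eef_pos: [0.5066, 0.2562, 0.0169]
ee_rot: [0.053, 0.705, -0.053, 0.705]
wrist_force: [-0.3, -0.1, -0.6]
gripper_width: 0.0008
```

```bash
python3 st.py
```

```text
6.07 bpos [ 36.4 102.2  16.9] F board [-0.3 -0.2 -0.6] w 0.0008 tau [-0.04 -0.04 -0.04] [-0. -0. -1.]
```

>>> jog_arm(targets=[{"dx": 0,"dy": 0,"dz": -0.01,"ax": 0,"ay": 0,"az": 0,"grip": 0},{"dx": 0,"dy": 0,"dz": -0.01,"ax": 0,"ay": 0,"az": 0,"grip": 0}])

```text
time: 6.23
eef_pos: [0.5067, 0.2563, 0.0151]
ee_rot: [0.053, 0.705, -0.053, 0.705]
wrist_force: [0.9, -0.3, -0.4]
gripper_width: 0.0002
```

>>> jog_arm(targets=[{"dx": 0,"dy": 0,"dz": -0.01,"ax": 0,"ay": 0,"az": 0,"grip": 0},{"dx": 0,"dy": 0,"dz": -0.01,"ax": 0,"ay": 0,"az": 0,"grip": 0}])

```text
time: 6.4
eef_pos: [0.5067, 0.2563, 0.013]
ee_rot: [0.053, 0.705, -0.053, 0.705]
wrist_force: [0.3, -0.7, -0.8]
gripper_width: 0.0006
```

>>> jog_arm(targets=[{"dx": 0,"dy": 0,"dz": -0.008,"ax": 0,"ay": 0,"az": 0,"grip": 0},{"dx": 0,"dy": 0,"dz": -0.008,"ax": 0,"ay": 0,"az": 0,"grip": 0}])

```text
time: 6.57
eef_pos: [0.5066, 0.2563, 0.0114]
ee_rot: [0.053, 0.705, -0.053, 0.705]
wrist_force: [0.5, -0.1, -0.2]
gripper_width: 0.0005
```

>>> jog_arm(targets=[{"dx": 0,"dy": 0,"dz": -0.007,"ax": 0,"ay": 0,"az": 0,"grip": 0},{"dx": 0,"dy": 0,"dz": -0.007,"ax": 0,"ay": 0,"az": 0,"grip": 0}])

```text
time: 6.73
eef_pos: [0.5066, 0.2563, 0.0101]
ee_rot: [0.053, 0.705, -0.053, 0.705]
wrist_force: [0.4, -0.3, -1.1]
gripper_width: 0.0004
```

```bash
python3 st.py;python3 - <<'E'
from fit import *
s=get_state();np.save("s5.npy",s,allow_pickle=True)
for n in ["wrist","scene"]:
    im=capture(n);cv2.imwrite(f"pics/{n}5raw.png",im)
    if n=="scene": im=im[190:270,210:310]
    else: im=im[165:265,70:330]
    k=3 if n=="wrist" else 6
    cv2.imwrite(f"pics/{n}5.png",cv2.resize(im,None,fx=k,fy=k,interpolation=2))
E
```

```text
6.73 bpos [ 36.5 102.4  10.1] F board [ 0.5 -0.3 -1.1] w 0.0004 tau [ 0.   -0.09  0.08] [-0. -0. -1.]
```

View pics/wrist5.png

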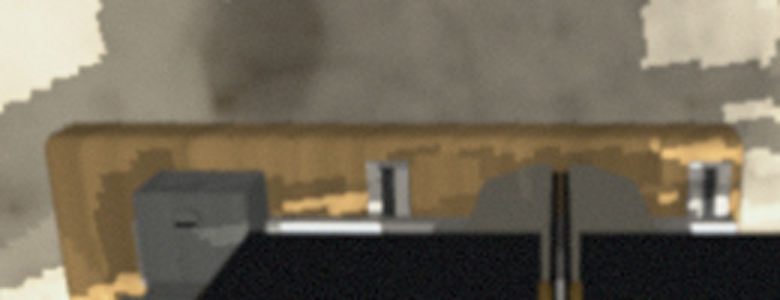

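View pics/scene5.png

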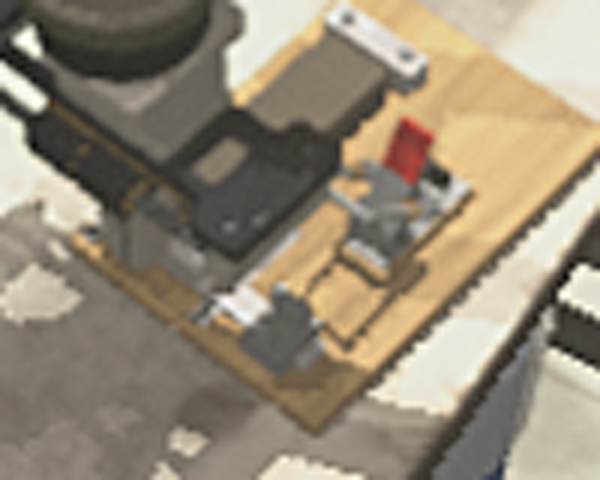

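>>> jog_arm(targets=[{"dx": 0,"dy": 0,"dz": -0.007,"ax": 0,"ay": 0,"az": 0,"grip": 0},{"dx": 0,"dy": 0,"dz": -0.007,"ax": 0,"ay": 0,"az": 0,"grip": 0}])

```text
time: 7.0
eef_pos: [0.5067, 0.2564, 0.0087]
ee_rot: [0.053, 0.705, -0.053, 0.705]
wrist_force: [1.0, 0.3, 0.1]
gripper_width: 0.0004
```

>>> jog_arm(targets=[{"dx": 0,"dy": 0,"dz": -0.007,"ax": 0,"ay": 0,"az": 0,"grip": 0},{"dx": 0,"dy": 0,"dz": -0.007,"ax": 0,"ay": 0,"az": 0,"grip": 0}])

```text
time: 7.17
eef_pos: [0.5067, 0.2564, 0.0073]
ee_rot: [0.053, 0.705, -0.053, 0.705]
wrist_force: [-0.5, 0.3, -0.2]
gripper_width: 0.0004
```

>>> jog_arm(targets=[{"dx": 0,"dy": 0,"dz": -0.006,"ax": 0,"ay": 0,"az": 0,"grip": 0},{"dx": 0,"dy": 0,"dz": -0.006,"ax": 0,"ay": 0,"az": 0,"grip": 0}])

```text
time: 7.33
eef_pos: [0.5067, 0.2564, 0.0061]
ee_rot: [0.053, 0.705, -0.053, 0.705]
wrist_force: [0.2, 0.8, -0.4]
gripper_width: 0.0007
```

>>> jog_arm(targets=[{"dx": 0,"dy": 0,"dz": -0.006,"ax": 0,"ay": 0,"az": 0,"grip": 0},{"dx": 0,"dy": 0,"dz": -0.006,"ax": 0,"ay": 0,"az": 0,"grip": 0}])

```text
time: 7.5
eef_pos: [0.5067, 0.2564, 0.0049]
ee_rot: [0.053, 0.705, -0.053, 0.705]
wrist_force: [-0.1, -0.1, -0.0]
gripper_width: 0.0007
```

```bash
python3 - <<'E'
from fit import *
s=get_state();np.save("s6.npy",s,allow_pickle=True)
for n in ["wrist","scene","top"]:
    im=capture(n);cv2.imwrite(f"pics/{n}6raw.png",im)
    M=model(n,s);p=proj(M,s["eef_pos"])[0];print(n,p)
    if n=="scene": x0,y0,w,h,k=190,170,130,100,6
    elif n=="top": x0,y0,w,h,k=185,170,110,90,7
    else: x0,y0,w,h,k=70,165,260,100,3
    im=cv2.resize(im[y0:y0+h,x0:x0+w],None,fx=k,fy=k,interpolation=2)
    cv2.circle(im,tuple(int(a) for a in ((p-[x0,y0]+.5)*k)),4,(0,255,0),1)
    cv2.imwrite(f"pics/{n}6.png",im)
E
```

```text
wrist [254.19004128 218.3148517 ]
scene [232.84895101 236.87499832]
top [208.1426159  200.17349821]
```

View pics/wrist6.png

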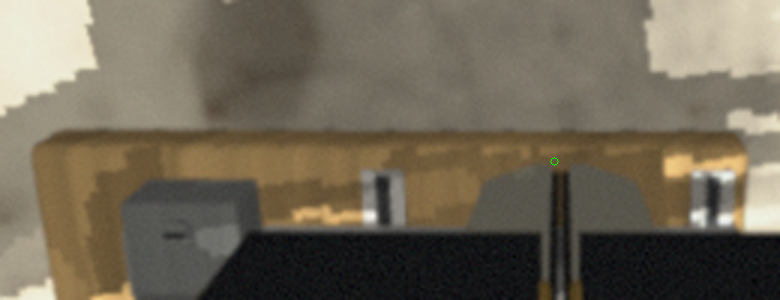

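View pics/scene6.png

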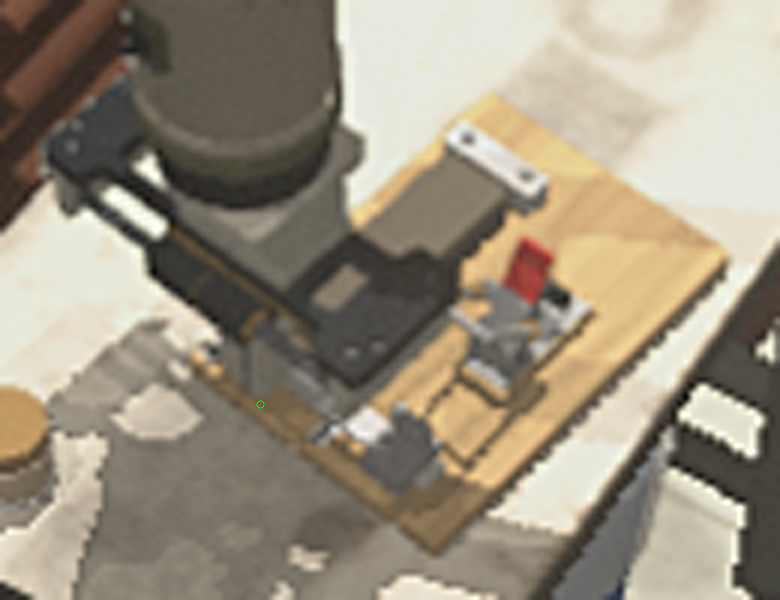

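View pics/top6.png

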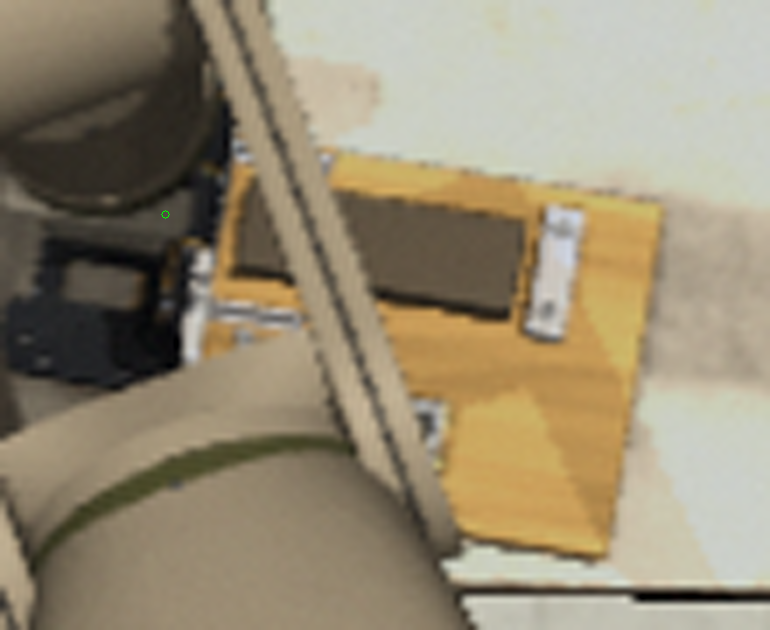

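```bash
python3 - <<'E'
from fit import *
im=cv2.imread("pics/scene6raw.png")
s=np.load("s6.npy",allow_pickle=True).item()
cv2.imwrite("pics/sc6z.png",cv2.resize(im[205:255,210:270],None,fx=12,fy=12,interpolation=2))
for z in (0,10,20,40):print(z,((proj(MS,np.array(s["eef_pos"])+[0,0,z/1000])[0]-[210,205]+.5)*12).round())
E
```

```text
0 [280. 388.]
10 [278. 365.]
20 [277. 341.]
40 [273. 292.]
```

View pics/sc6z.png

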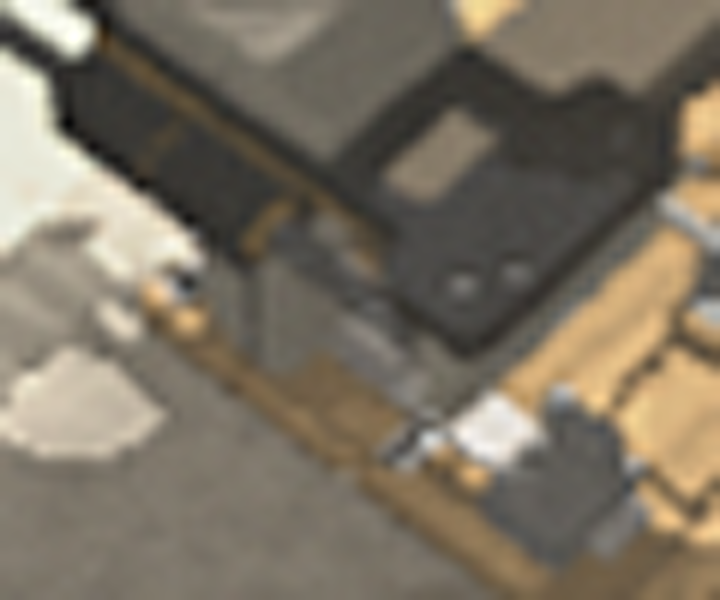

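>>> jog_arm(targets=[{"dx": 0,"dy": 0,"dz": -0.006,"ax": 0,"ay": 0,"az": 0,"grip": 0},{"dx": 0,"dy": 0,"dz": -0.006,"ax": 0,"ay": 0,"az": 0,"grip": 0}])

```text
time: 7.82
eef_pos: [0.5067, 0.2564, 0.0038]
ee_rot: [0.053, 0.705, -0.053, 0.705]
wrist_force: [-0.7, -0.8, -0.6]
gripper_width: 0.0006
```

>>> jog_arm(targets=[{"dx": 0,"dy": 0,"dz": -0.006,"ax": 0,"ay": 0,"az": 0,"grip": 0},{"dx": 0,"dy": 0,"dz": -0.006,"ax": 0,"ay": 0,"az": 0,"grip": 0}])

```text
time: 7.98
eef_pos: [0.5067, 0.2564, 0.0025]
ee_rot: [0.053, 0.705, -0.053, 0.705]
wrist_force: [-0.1, 0.2, 0.0]
gripper_width: 0.0003
```

>>> jog_arm(targets=[{"dx": 0,"dy": 0,"dz": -0.006,"ax": 0,"ay": 0,"az": 0,"grip": 0},{"dx": 0,"dy": 0,"dz": -0.006,"ax": 0,"ay": 0,"az": 0,"grip": 0}])

```text
time: 8.15
eef_pos: [0.5067, 0.2564, 0.0013]
ee_rot: [0.053, 0.705, -0.053, 0.705]
wrist_force: [0.1, -0.3, -0.5]
gripper_width: 0.0007
```

>>> jog_arm(targets=[{"dx": 0,"dy": 0,"dz": -0.007,"ax": 0,"ay": 0,"az": 0,"grip": 0},{"dx": 0,"dy": 0,"dz": -0.007,"ax": 0,"ay": 0,"az": 0,"grip": 0}])

```text
time: 8.32
eef_pos: [0.5067, 0.2563, -0.0001]
ee_rot: [0.053, 0.705, -0.053, 0.705]
wrist_force: [-0.6, 0.4, -0.5]
gripper_width: 0.0005
```

>>> jog_arm(targets=[{"dx": 0,"dy": 0,"dz": -0.007,"ax": 0,"ay": 0,"az": 0,"grip": 0},{"dx": 0,"dy": 0,"dz": -0.007,"ax": 0,"ay": 0,"az": 0,"grip": 0}])

```text
time: 8.48
eef_pos: [0.5067, 0.2564, -0.0015]
ee_rot: [0.053, 0.705, -0.053, 0.705]
wrist_force: [0.1, 0.5, 0.8]
gripper_width: 0.0004
```

>>> jog_arm(targets=[{"dx": 0,"dy": 0,"dz": -0.007,"ax": 0,"ay": 0,"az": 0,"grip": 0},{"dx": 0,"dy": 0,"dz": -0.007,"ax": 0,"ay": 0,"az": 0,"grip": 0}])

```text
time: 8.65
eef_pos: [0.5067, 0.2563, -0.0029]
ee_rot: [0.053, 0.705, -0.053, 0.705]
wrist_force: [0.6, 0.4, 0.7]
gripper_width: 0.0003
```

>>> jog_arm(targets=[{"dx": 0,"dy": 0,"dz": -0.007,"ax": 0,"ay": 0,"az": 0,"grip": 0},{"dx": 0,"dy": 0,"dz": -0.007,"ax": 0,"ay": 0,"az": 0,"grip": 0}])

```text
time: 8.82
eef_pos: [0.5066, 0.2564, -0.0043]
ee_rot: [0.053, 0.705, -0.053, 0.705]
wrist_force: [0.4, -0.5, 0.5]
gripper_width: 0.0004
```

```bash
python3 - <<'E'
from fit import *
s=get_state();np.save("s7.npy",s,allow_pickle=True)
for n in ["wrist","scene"]:
    im=capture(n);cv2.imwrite(f"pics/{n}7raw.png",im)
    if n=="scene": x0,y0,w,h,k=210,205,60,50,12
    else: x0,y0,w,h,k=70,165,260,100,3
    cv2.imwrite(f"pics/{n}7.png",cv2.resize(im[y0:y0+h,x0:x0+w],None,fx=k,fy=k,interpolation=2))
E
```

```text
(no output)
```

View pics/wrist7.png

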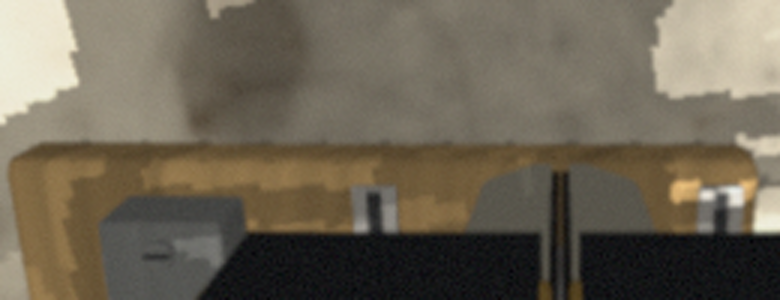

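View pics/scene7.png

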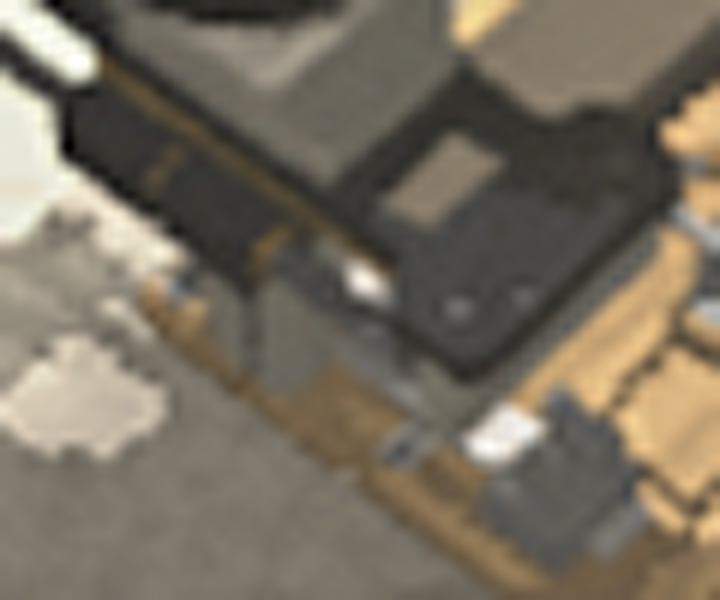

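```bash
python3 - <<'E'
from fit import *
m=camera_model("wrist");H=np.array(m["hand_eye"]);G=np.linalg.inv(H);M=(np.array(m["intrinsics"]),m["k1"],G[:3,:3],G[:3,3])
for x in (0,-10,-20,-30,-40):
    print(x,[((proj(M,np.array([x,y,z])/1000)[0]+.5)/.64).round(0).tolist() for y in(7.5,-7.5) for z in(46.5,64)])
E
python3 - <<'E'
import cv2
im=cv2.imread("pics/w1raw.png");cv2.imwrite("pics/w1f.png",cv2.resize(im[210:360,320:440],None,fx=5,fy=4,interpolation=2))
E
```

```text
0 [[506.0, 325.0], [546.0, 325.0], [504.0, 358.0], [544.0, 358.0]]
-10 [[511.0, 333.0], [554.0, 333.0], [509.0, 367.0], [550.0, 367.0]]
-20 [[517.0, 342.0], [561.0, 341.0], [515.0, 377.0], [558.0, 377.0]]
-30 [[524.0, 351.0], [570.0, 351.0], [521.0, 388.0], [566.0, 388.0]]
-40 [[531.0, 361.0], [580.0, 361.0], [527.0, 400.0], [576.0, 400.0]]
```

View pics/w1f.png

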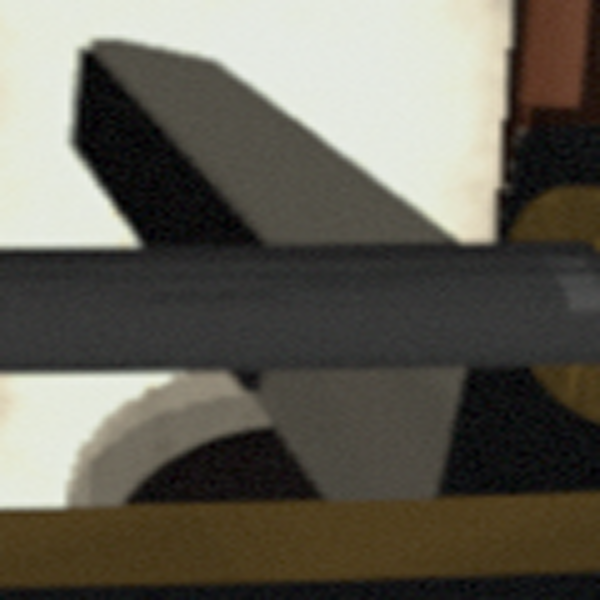

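>>> jog_arm(targets=[{"dx": 0,"dy": 0,"dz": -0.006,"ax": 0,"ay": 0,"az": 0,"grip": 0},{"dx": 0,"dy": 0,"dz": -0.006,"ax": 0,"ay": 0,"az": 0,"grip": 0}])

```text
time: 9.08
eef_pos: [0.5066, 0.2563, -0.0055]
ee_rot: [0.053, 0.705, -0.053, 0.705]
wrist_force: [0.0, 0.1, -0.1]
gripper_width: 0.0006
```

>>> jog_arm(targets=[{"dx": 0,"dy": 0,"dz": -0.006,"ax": 0,"ay": 0,"az": 0,"grip": 0},{"dx": 0,"dy": 0,"dz": -0.006,"ax": 0,"ay": 0,"az": 0,"grip": 0}])

```text
time: 9.25
eef_pos: [0.5067, 0.2563, -0.0067]
ee_rot: [0.053, 0.705, -0.053, 0.705]
wrist_force: [0.1, -0.4, -0.5]
gripper_width: 0.0006
```

>>> jog_arm(targets=[{"dx": 0,"dy": 0,"dz": -0.006,"ax": 0,"ay": 0,"az": 0,"grip": 0},{"dx": 0,"dy": 0,"dz": -0.006,"ax": 0,"ay": 0,"az": 0,"grip": 0}])

```text
time: 9.42
eef_pos: [0.5067, 0.2563, -0.0079]
ee_rot: [0.053, 0.705, -0.053, 0.705]
wrist_force: [-0.3, -0.2, -0.6]
gripper_width: 0.0005
```

>>> jog_arm(targets=[{"dx": 0,"dy": 0,"dz": -0.006,"ax": 0,"ay": 0,"az": 0,"grip": 0},{"dx": 0,"dy": 0,"dz": -0.006,"ax": 0,"ay": 0,"az": 0,"grip": 0}])

```text
time: 9.58
eef_pos: [0.5068, 0.2564, -0.008]
ee_rot: [0.053, 0.705, -0.053, 0.705]
wrist_force: [-4.6, -2.5, 9.6]
gripper_width: 0.0001
```

>>> jog_arm(targets=[{"dx": 0,"dy": 0,"dz": -0.006,"ax": 0,"ay": 0,"az": 0,"grip": 0},{"dx": 0,"dy": 0,"dz": -0.006,"ax": 0,"ay": 0,"az": 0,"grip": 0}])

```text
time: 9.75
eef_pos: [0.5068, 0.2564, -0.0081]
ee_rot: [0.052, 0.705, -0.053, 0.705]
wrist_force: [-10.9, -4.2, 20.0]
gripper_width: 0.0006
```

>>> jog_arm(targets=[{"dx": 0,"dy": 0,"dz": -0.006,"ax": 0,"ay": 0,"az": 0,"grip": 0},{"dx": 0,"dy": 0,"dz": -0.006,"ax": 0,"ay": 0,"az": 0,"grip": 0}])

```text
time: 9.92
eef_pos: [0.5068, 0.2564, -0.0081]
ee_rot: [0.052, 0.705, -0.053, 0.705]
wrist_force: [-15.7, -5.9, 30.6]
gripper_width: 0.0003
```

>>> jog_arm(targets=[{"dx": 0,"dy": 0,"dz": 0.03,"ax": 0,"ay": 0,"az": 0,"grip": 0},{"dx": 0,"dy": 0,"dz": 0.2,"ax": 0,"ay": 0,"az": 0,"grip": 0},{"dx": 0,"dy": 0,"dz": 0.35,"ax": 0,"ay": 0,"az": 0,"grip": 0},{"dx": 0,"dy": 0,"dz": 0.35,"ax": 0,"ay": 0,"az": 0.2,"grip": 0},{"dx": 0.02,"dy": 0.08,"dz": 0.35,"ax": 0,"ay": 0,"az": 1,"grip": 0},{"dx": 0.02,"dy": 0.08,"dz": 0.35,"ax": 0,"ay": 0,"az": 1,"grip": 0},{"dx": 0.02,"dy": 0.08,"dz": 0.35,"ax": 0,"ay": 0,"az": 1,"grip": 0},{"dx": 0.02,"dy": 0.08,"dz": 0.35,"ax": 0,"ay": 0,"az": 1,"grip": 0},{"dx": 0.02,"dy": 0.08,"dz": 0.35,"ax": 0,"ay": 0,"az": 1,"grip": 0},{"dx": 0.02,"dy": 0.08,"dz": 0.35,"ax": 0,"ay": 0,"az": 1,"grip": 0},{"dx": 0.02,"dy": 0.08,"dz": 0.35,"ax": 0,"ay": 0,"az": 1,"grip": 0},{"dx": 0.02,"dy": 0.08,"dz": 0.35,"ax": 0,"ay": 0,"az": 1,"grip": 0},{"dx": 0.02,"dy": 0.08,"dz": 0.35,"ax": 0,"ay": 0,"az": 1,"grip": 0},{"dx": 0.02,"dy": 0.08,"dz": 0.35,"ax": 0,"ay": 0,"az": 1,"grip": 0},{"dx": 0.02,"dy": 0.08,"dz": 0.35,"ax": 0,"ay": 0,"az": 1,"grip": 0},{"dx": 0.02,"dy": 0.08,"dz": 0.35,"ax": 0,"ay": 0,"az": 1,"grip": 0},{"dx": 0.02,"dy": 0.08,"dz": 0.35,"ax": 0,"ay": 0,"az": 1,"grip": 0},{"dx": 0.02,"dy": 0.08,"dz": 0.35,"ax": 0,"ay": 0,"az": 1,"grip": 0}])

```text
time: 11.42
eef_pos: [0.5108, 0.2724, 0.0587]
ee_rot: [-0.461, 0.536, 0.461, 0.536]
wrist_force: [-0.9, -0.1, -0.4]
gripper_width: 0.0004
```

```bash
python3 st.py;python3 - <<'E'
from fit import *
s=get_state();np.save("s8.npy",s,allow_pickle=True);print(Rn.from_quat(s["ee_rot"]).as_matrix().round(3))
for n in ["wrist","scene"]:
    im=capture(n);cv2.imwrite(f"pics/{n}8raw.png",im)
    if n=="scene": x0,y0,w,h,k=180,150,170,130,4.5
    else: x0,y0,w,h,k=0,0,512,384,1.5
    cv2.imwrite(f"pics/{n}8.png",cv2.resize(im[y0:y0+h,x0:x0+w],None,fx=k,fy=k,interpolation=2))
E
```

```text
11.42 bpos [ 38.2 118.8  58.7] F board [-0.8 -0.2 -0.4] w 0.0004 tau [ 0.05 -0.15 -0.06] [-0. -0. -1.]
[[-0.    -0.989  0.151]
 [-0.     0.151  0.989]
 [-1.     0.    -0.   ]]
```

View pics/wrist8.png

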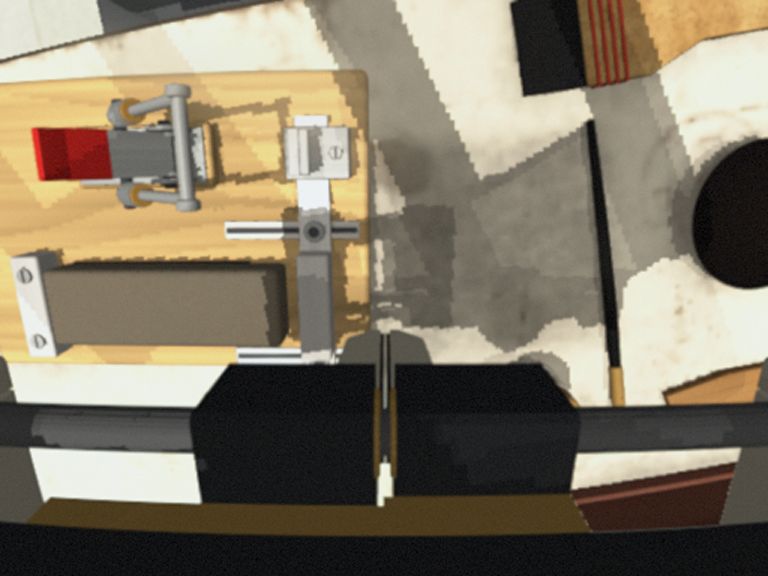

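View pics/scene8.png

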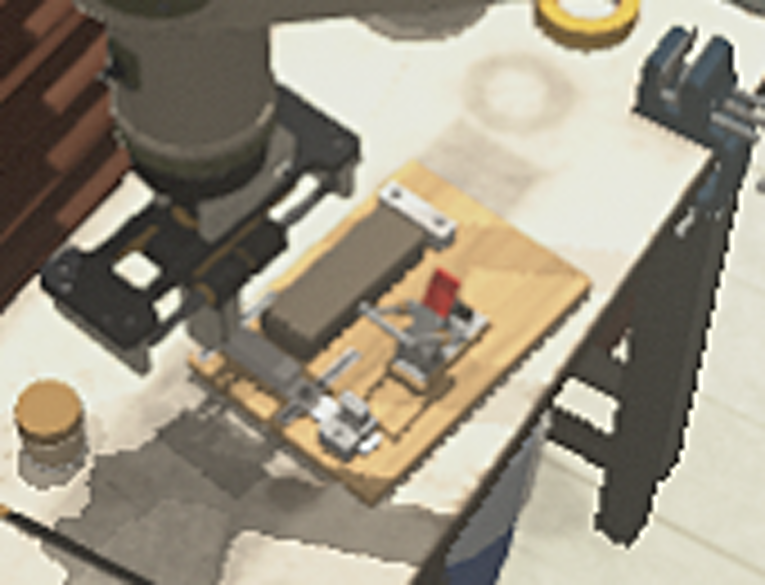

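>>> jog_arm(targets=[{"dx": 0,"dy": 0,"dz": -0.15,"ax": 0,"ay": 0,"az": 0,"grip": 0},{"dx": 0,"dy": 0,"dz": -0.295,"ax": 0,"ay": 0,"az": 0,"grip": 0},{"dx": 0,"dy": 0,"dz": -0.295,"ax": 0,"ay": 0,"az": 0,"grip": 0},{"dx": -0.004,"dy": -0.025,"dz": -0.295,"ax": 0,"ay": 0,"az": 0,"grip": 0},{"dx": -0.007,"dy": -0.05,"dz": -0.295,"ax": 0,"ay": 0,"az": 0,"grip": 0},{"dx": -0.009,"dy": -0.06,"dz": -0.295,"ax": 0,"ay": 0,"az": 0,"grip": 0},{"dx": -0.01,"dy": -0.07,"dz": -0.295,"ax": 0,"ay": 0,"az": 0,"grip": 0},{"dx": -0.012,"dy": -0.08,"dz": -0.295,"ax": 0,"ay": 0,"az": 0,"grip": 0}])

```text
time: 12.18
eef_pos: [0.5099, 0.2567, 0.0016]
ee_rot: [-0.462, 0.535, 0.461, 0.537]
wrist_force: [1.5, 1.7, 1.3]
gripper_width: 0.0006
```

```bash
python3 st.py;python3 - <<'E'
from fit import *
s=get_state();np.save("s9.npy",s,allow_pickle=True)
for n in ["wrist"]:
    im=capture(n);cv2.imwrite(f"pics/{n}9raw.png",im)
    x0,y0,w,h,k=0,0,512,384,1.5
    cv2.imwrite(f"pics/{n}9.png",cv2.resize(im[y0:y0+h,x0:x0+w],None,fx=k,fy=k,interpolation=2))
E
```

```text
12.18 bpos [ 39.6 103.2   1.6] F board [1.3 1.9 1.3] w 0.0006 tau [ 0.25 -0.38 -0.01] [ 0.003  0.001 -1.   ]
```

View pics/wrist9.png

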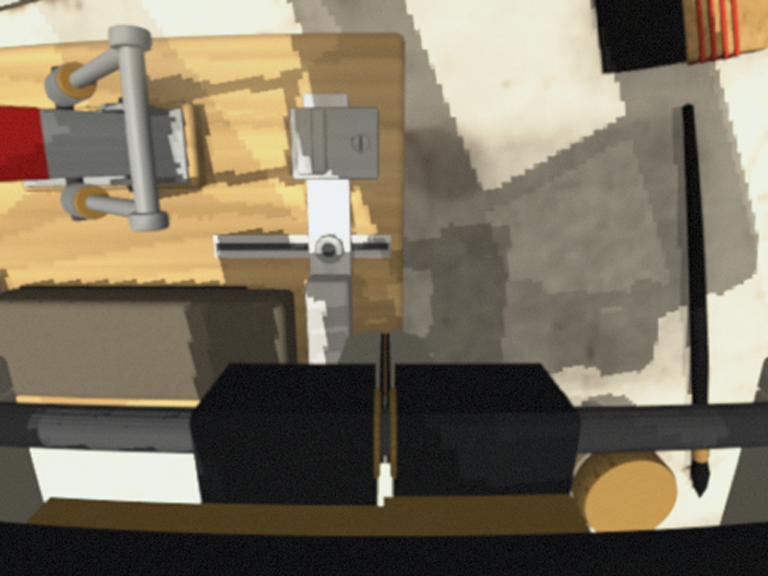

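>>> jog_arm(targets=[{"dx": -0.001,"dy": -0.008,"dz": 0,"ax": 0,"ay": 0,"az": 0,"grip": 0},{"dx": -0.002,"dy": -0.016,"dz": 0,"ax": 0,"ay": 0,"az": 0,"grip": 0},{"dx": -0.003,"dy": -0.024,"dz": 0,"ax": 0,"ay": 0,"az": 0,"grip": 0},{"dx": -0.004,"dy": -0.03,"dz": 0,"ax": 0,"ay": 0,"az": 0,"grip": 0},{"dx": -0.004,"dy": -0.03,"dz": 0,"ax": 0,"ay": 0,"az": 0,"grip": 0}])

```text
time: 12.65
eef_pos: [0.509, 0.2507, 0.0012]
ee_rot: [-0.462, 0.535, 0.461, 0.537]
wrist_force: [0.7, 0.7, 5.8]
gripper_width: 0.0002
```

```bash
python3 st.py
```

```text
12.65 bpos [39.6 97.1  1.2] F board [0.6 0.8 5.8] w 0.0002 tau [ 0.05 -0.35  0.02] [ 0.003  0.001 -1.   ]
```

```bash
python3 - <<'E'
from fit import *
s=get_state();np.save("s10.npy",s,allow_pickle=True)
for n in ["wrist","scene","top"]:
    im=capture(n);cv2.imwrite(f"pics/{n}10raw.png",im)
    if n=="scene": x0,y0,w,h,k=180,170,130,100,6
    elif n=="top": x0,y0,w,h,k=170,170,130,90,6
    else: x0,y0,w,h,k=0,0,512,384,1.5
    cv2.imwrite(f"pics/{n}10.png",cv2.resize(im[y0:y0+h,x0:x0+w],None,fx=k,fy=k,interpolation=2))
E
```

```text
(no output)
```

View pics/wrist10.png

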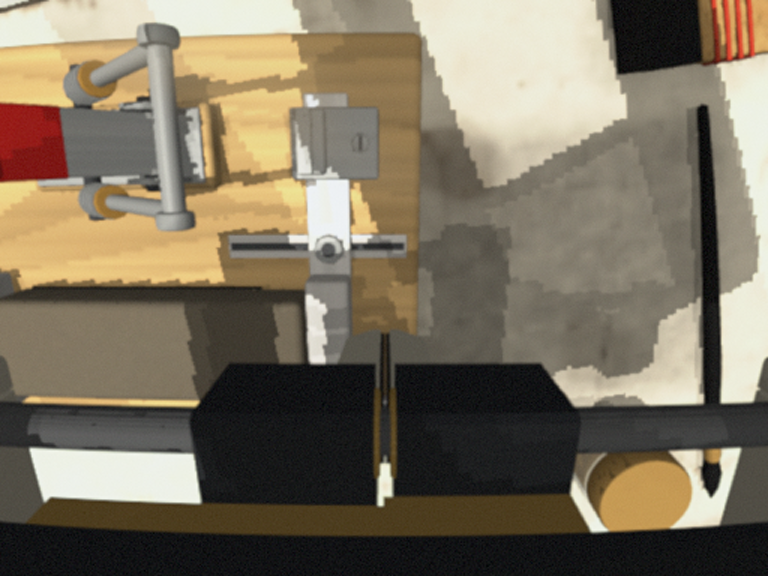

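View pics/scene10.png

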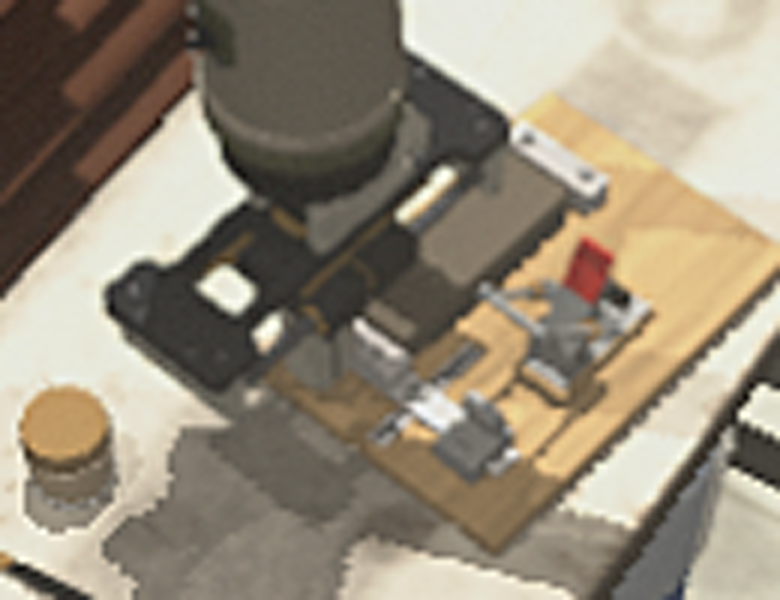

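View pics/top10.png

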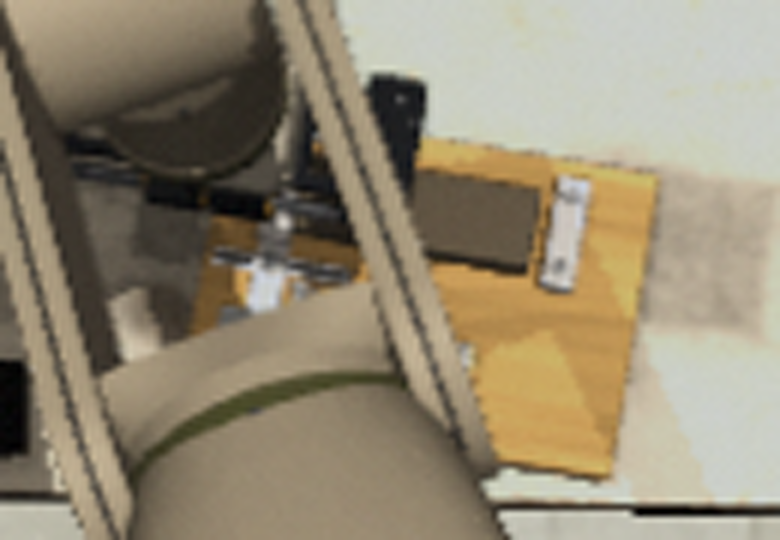

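>>> jog_arm(targets=[{"dx": 0,"dy": -0.001,"dz": 0.01,"ax": 0,"ay": 0,"az": 0,"grip": 0},{"dx": -0.001,"dy": -0.006,"dz": 0.01,"ax": 0,"ay": 0,"az": 0,"grip": 0},{"dx": -0.001,"dy": -0.01,"dz": 0.01,"ax": 0,"ay": 0,"az": 0,"grip": 0},{"dx": -0.001,"dy": -0.01,"dz": 0.01,"ax": 0,"ay": 0,"az": 0,"grip": 0}])

```text
time: 13.13
eef_pos: [0.5077, 0.2489, 0.0021]
ee_rot: [-0.461, 0.535, 0.462, 0.536]
wrist_force: [1.4, 3.2, 3.1]
gripper_width: 0.0003
```

```bash
python3 st.py
```

```text
13.13 bpos [38.6 95.2  2.1] F board [0.9 3.3 3.1] w 0.0003 tau [ 0.75 -0.28 -0.02] [ 0.001  0.001 -1.   ]
```

>>> jog_arm(targets=[{"dx": -0.001,"dy": -0.005,"dz": 0,"ax": 0,"ay": 0,"az": 0,"grip": 0},{"dx": -0.001,"dy": -0.007,"dz": 0,"ax": 0,"ay": 0,"az": 0,"grip": 0},{"dx": -0.001,"dy": -0.007,"dz": 0,"ax": 0,"ay": 0,"az": 0,"grip": 0}])

```text
time: 13.38
eef_pos: [0.5074, 0.2475, 0.0021]
ee_rot: [-0.461, 0.535, 0.462, 0.536]
wrist_force: [1.4, 4.5, 4.1]
gripper_width: 0.0006
```

>>> jog_arm(targets=[{"dx": -0.001,"dy": -0.005,"dz": 0,"ax": 0,"ay": 0,"az": 0,"grip": 0},{"dx": -0.001,"dy": -0.007,"dz": 0,"ax": 0,"ay": 0,"az": 0,"grip": 0},{"dx": -0.001,"dy": -0.007,"dz": 0,"ax": 0,"ay": 0,"az": 0,"grip": 0}])

```text
time: 13.63
eef_pos: [0.5072, 0.2461, 0.0021]
ee_rot: [-0.461, 0.535, 0.462, 0.536]
wrist_force: [-0.0, 4.5, 4.6]
gripper_width: 0.0005
```

```bash
python3 st.py
```

```text
13.63 bpos [38.6 92.3  2.1] F board [-0.7  4.4  4.6] w 0.0005 tau [ 0.93 -0.22 -0.  ] [ 0.001  0.001 -1.   ]
```

>>> jog_arm(targets=[{"dx": -0.001,"dy": -0.005,"dz": 0,"ax": 0,"ay": 0,"az": 0,"grip": 0},{"dx": -0.001,"dy": -0.008,"dz": 0,"ax": 0,"ay": 0,"az": 0,"grip": 0},{"dx": -0.001,"dy": -0.008,"dz": 0,"ax": 0,"ay": 0,"az": 0,"grip": 0}])

```text
time: 13.88
eef_pos: [0.507, 0.2445, 0.0021]
ee_rot: [-0.461, 0.535, 0.462, 0.536]
wrist_force: [-0.5, 4.2, 4.1]
gripper_width: 0.0003
```

>>> jog_arm(targets=[{"dx": -0.001,"dy": -0.005,"dz": 0,"ax": 0,"ay": 0,"az": 0,"grip": 0},{"dx": -0.001,"dy": -0.006,"dz": 0,"ax": 0,"ay": 0,"az": 0,"grip": 0},{"dx": -0.001,"dy": -0.006,"dz": 0,"ax": 0,"ay": 0,"az": 0,"grip": 0}])

```text
time: 14.13
eef_pos: [0.5068, 0.2433, 0.0021]
ee_rot: [-0.461, 0.535, 0.462, 0.536]
wrist_force: [0.3, 5.1, 4.4]
gripper_width: 0.0003
```

```bash
python3 st.py;python3 - <<'E'
from fit import *
s=get_state();np.save("s11.npy",s,allow_pickle=True)
for n in ["wrist"]:
    im=capture(n);cv2.imwrite(f"pics/{n}11raw.png",im)
    x0,y0,w,h,k=0,0,512,384,1.5
    cv2.imwrite(f"pics/{n}11.png",cv2.resize(im[y0:y0+h,x0:x0+w],None,fx=k,fy=k,interpolation=2))
E
```

```text
14.13 bpos [38.6 89.5  2.1] F board [-0.4  5.1  4.4] w 0.0003 tau [ 0.88 -0.29  0.06] [ 0.001  0.001 -1.   ]
```

View pics/wrist11.png

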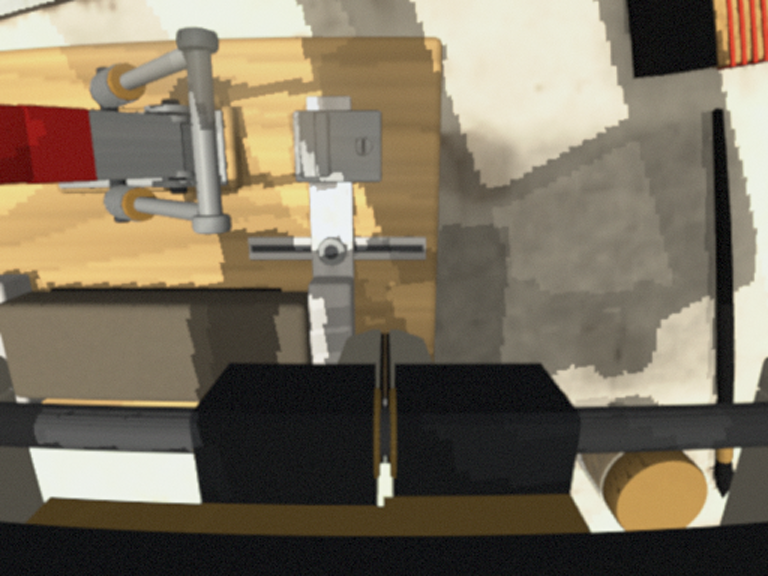

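>>> jog_arm(targets=[{"dx": -0.001,"dy": -0.005,"dz": 0,"ax": 0,"ay": 0,"az": 0,"grip": 0},{"dx": -0.001,"dy": -0.006,"dz": 0,"ax": 0,"ay": 0,"az": 0,"grip": 0},{"dx": -0.001,"dy": -0.006,"dz": 0,"ax": 0,"ay": 0,"az": 0,"grip": 0}])

```text
time: 14.43
eef_pos: [0.5067, 0.2426, 0.0021]
ee_rot: [-0.461, 0.535, 0.462, 0.536]
wrist_force: [1.4, 8.3, 3.2]
gripper_width: 0.0006
```

>>> jog_arm(targets=[{"dx": -0.001,"dy": -0.005,"dz": 0,"ax": 0,"ay": 0,"az": 0,"grip": 0},{"dx": -0.001,"dy": -0.006,"dz": 0,"ax": 0,"ay": 0,"az": 0,"grip": 0},{"dx": -0.001,"dy": -0.006,"dz": 0,"ax": 0,"ay": 0,"az": 0,"grip": 0}])

```text
time: 14.68
eef_pos: [0.5067, 0.2425, 0.0023]
ee_rot: [-0.461, 0.535, 0.462, 0.537]
wrist_force: [2.0, 11.8, 0.8]
gripper_width: 0.0002
```

```bash
python3 st.py
```

```text
14.68 bpos [38.6 88.7  2.3] F board [ 0.3 11.9  0.8] w 0.0002 tau [ 2.19 -0.46 -0.  ] [ 0.002  0.003 -1.   ]
```

>>> jog_arm(targets=[{"dx": -0.001,"dy": -0.005,"dz": 0,"ax": 0,"ay": 0,"az": 0,"grip": 0},{"dx": -0.001,"dy": -0.005,"dz": 0,"ax": 0,"ay": 0,"az": 0,"grip": 0},{"dx": -0.001,"dy": -0.005,"dz": 0,"ax": 0,"ay": 0,"az": 0,"grip": 0}])

```text
time: 14.93
eef_pos: [0.5067, 0.2422, 0.0025]
ee_rot: [-0.461, 0.534, 0.462, 0.537]
wrist_force: [1.2, 14.4, 2.2]
gripper_width: 0.0004
```

```bash
python3 st.py;python3 - <<'E'
from fit import *
s=get_state();np.save("s12.npy",s,allow_pickle=True)
for n in ["wrist","scene"]:
    im=capture(n);cv2.imwrite(f"pics/{n}12raw.png",im)
    x0,y0,w,h,k=0,0,512,384,1.5
    if n=="scene": x0,y0,w,h,k=180,170,130,100,6
    cv2.imwrite(f"pics/{n}12.png",cv2.resize(im[y0:y0+h,x0:x0+w],None,fx=k,fy=k,interpolation=2))
E
```

```text
14.93 bpos [38.6 88.4  2.5] F board [-0.9 14.4  2.2] w 0.0004 tau [ 2.57 -0.49  0.02] [ 0.002  0.004 -1.   ]
```

View pics/wrist12.png

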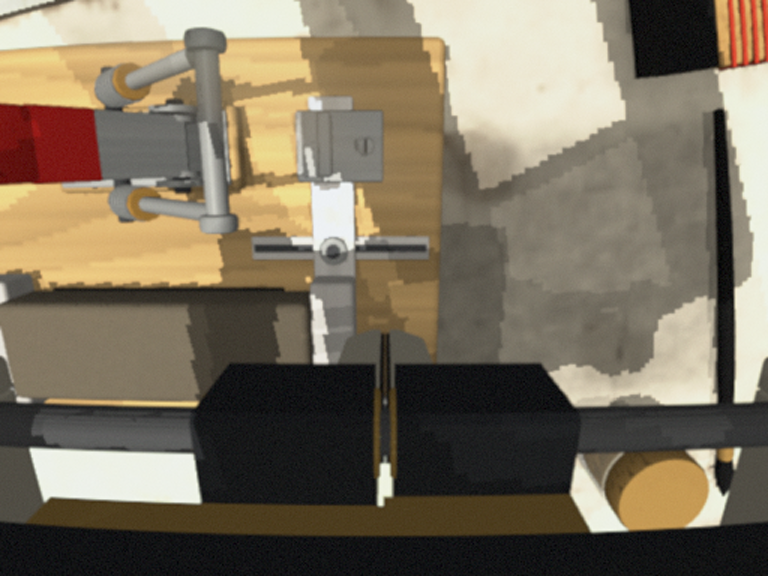

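View pics/scene12.png

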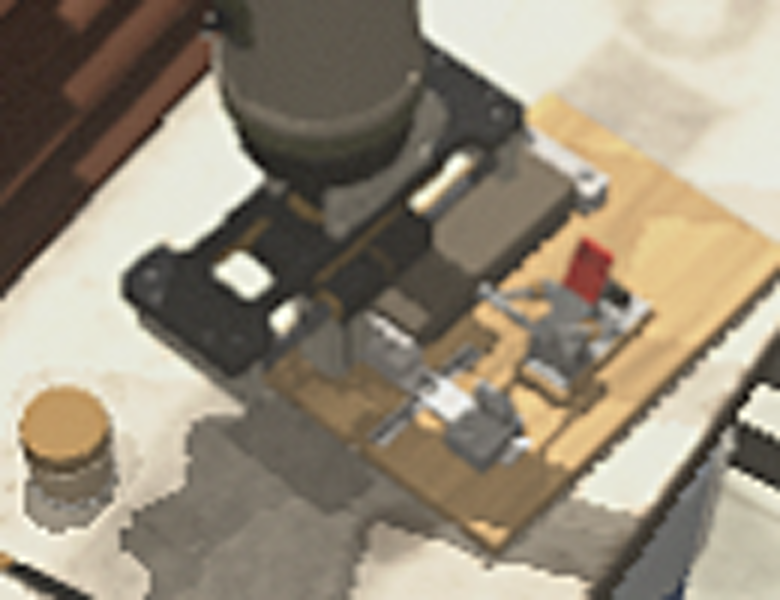

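```bash
python3 - <<'E'
from fit import *
v0=np.array([.4556,.1604,-.1465])
s3=np.load("s3.npy",allow_pickle=True).item();M3=model("wrist",s3)
s4=np.load("s4.npy",allow_pickle=True).item();M4=model("wrist",s4)
a=lambda L:f([L],120,170,4)[0];b=lambda L:f([L],90,175,3.4)[0];w=lambda L:f([L],185,65,5.3)[0]
for n,p1,p3,p4 in [("lip +y edge",[220,138],[190,206],[155,187]),("lip -y edge",[220,175],[188,242],None),("foot back",[230,66],[208,100],[185,80])]:
  for z in (.02,.025,.03,.035,.04,.045,.05,.055,.06,.065):
    print(n,z,[w2b(v0,atz(M,p,z))[0].round(1)[1] for M,p in ((MW,w(p1)),(M3,a(p3)),(M4,b(p4) if p4 else a(p3)))])
im=cv2.imread("pics/wrist12raw.png");cv2.imwrite("pics/w12c.png",cv2.resize(im[10:180,60:310],None,fx=3.2,fy=3.2,interpolation=2))
E
```

```text
lip +y edge 0.02 [np.float64(88.2), np.float64(75.8), np.float64(75.7)]
lip +y edge 0.025 [np.float64(87.9), np.float64(77.7), np.float64(77.7)]
lip +y edge 0.03 [np.float64(87.7), np.float64(79.6), np.float64(79.8)]
lip +y edge 0.035 [np.float64(87.4), np.float64(81.5), np.float64(81.9)]
lip +y edge 0.04 [np.float64(87.1), np.float64(83.4), np.float64(83.9)]
lip +y edge 0.045 [np.float64(86.8), np.float64(85.3), np.float64(86.0)]
lip +y edge 0.05 [np.float64(86.5), np.float64(87.2), np.float64(88.0)]
lip +y edge 0.055 [np.float64(86.3), np.float64(89.1), np.float64(90.1)]
lip +y edge 0.06 [np.float64(86.0), np.float64(91.0), np.float64(92.2)]
lip +y edge 0.065 [np.float64(85.7), np.float64(92.9), np.float64(94.2)]
lip -y edge 0.02 [np.float64(80.4), np.float64(66.7), np.float64(75.4)]
lip -y edge 0.025 [np.float64(80.2), np.float64(68.8), np.float64(77.5)]
lip -y edge 0.03 [np.float64(80.0), np.float64(70.8), np.float64(79.6)]
lip -y edge 0.035 [np.float64(79.9), np.float64(72.9), np.float64(81.6)]
lip -y edge 0.04 [np.float64(79.7), np.float64(75.0), np.float64(83.7)]
lip -y edge 0
[... 381 characters left out ...]
4), np.float64(101.6), np.float64(99.2)]
foot back 0.025 [np.float64(102.9), np.float64(103.1), np.float64(100.7)]
foot back 0.03 [np.float64(102.4), np.float64(104.5), np.float64(102.1)]
foot back 0.035 [np.float64(101.9), np.float64(105.9), np.float64(103.6)]
foot back 0.04 [np.float64(101.4), np.float64(107.3), np.float64(105.1)]
foot back 0.045 [np.float64(100.9), np.float64(108.7), np.float64(106.6)]
foot back 0.05 [np.float64(100.5), np.float64(110.1), np.float64(108.0)]
foot back 0.055 [np.float64(100.0), np.float64(111.5), np.float64(109.5)]
foot back 0.06 [np.float64(99.5), np.float64(112.9), np.float64(111.0)]
foot back 0.065 [np.float64(99.0), np.float64(114.3), np.float64(112.4)]
```

View pics/w12c.png

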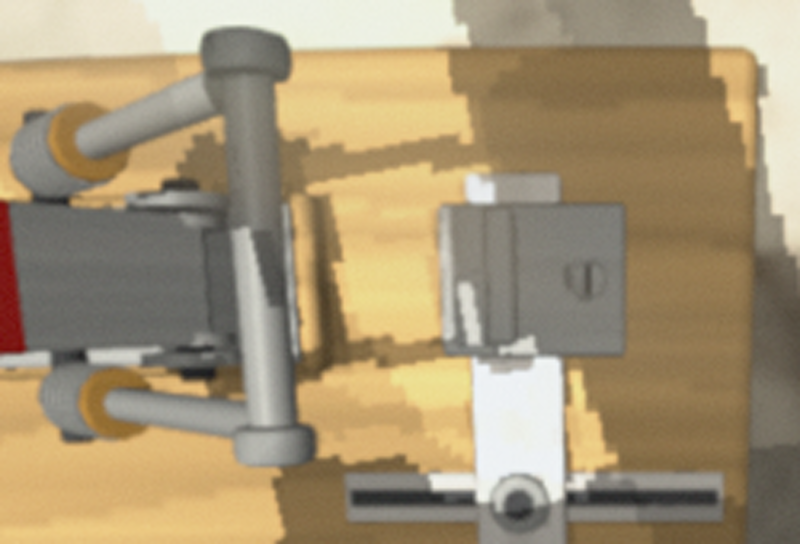

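```bash
cat > ba.py <<'E'
from fit import *
L=lambda n:np.load(n,allow_pickle=True).item()
S1,S3,S4,S12=L("s1.npy"),L("s3.npy"),L("s4.npy"),L("s12.npy")
a=lambda P:f(P,120,170,4);b=lambda P:f(P,90,175,3.4);c=lambda P:f(P,60,10,3.2);w=lambda P:f(P,185,65,5.3);w2=lambda P:f(P,185,155,5.3)
m=camera_model("wrist");H0=np.array(m["hand_eye"]);K=np.array(m["intrinsics"])
def mod(S,h):
    H=H0.copy();H[:3,3]+=np.array(h)/1000
    T=np.eye(4);T[:3,:3]=Rn.from_quat(S["ee_rot"]).as_matrix();T[:3,3]=S["eef_pos"];G=np.linalg.inv(T@H);return K,m["k1"],G[:3,:3],G[:3,3]
P0=np.array([20,43.])
def kin(th,e,bl=0):
    d=np.array([-np.cos(th),np.sin(th)]);n=np.array([np.sin(th),np.cos(th)])
    pin=P0+18*d-5.6*n;return pin,pin+(61.4+bl)*np.array([np.cos(e),np.sin(e)]),P0+55*d+5.3*n,P0+45*d+5.3*n
# q: v(3, mm-scaled), h(3), jaw1, seaty, seatz, th, e
def unpack(q): return np.array([q[0]/1000,q[1]/1000,q[2]]),q[3:6],q[6],q[7],q[8],q[9],q[10]
def lines(q):
    v,h,j1,sy,sz,th,e=unpack(q)
    o=[]
    A=lambda S,P,ax,val,z:o.append((S,P,ax,val,z))
    A(S1,pw[:2],1,110,18);A(S1,pw[2:],1,-110,18);A(S1,pw[[0,3]],0,-78,18);A(S1,pw[[1,2]],0,78,18)
    A(S1,w2([[412,333],[645,345]]),1,-60,34);A(S1,w2([[643,410],[408,398]]),1,-76,34);A(S1,w2([[410,365]]),0,10,34);A(S1,w2([[644,378]]),0,66,34)
    A(S3,a([[75,62],[400,61],[700,63]]),1,110,18);A(S3,a([[55,90],[66,160]]),0,-78,18);A(S3,a([[719,110]]),0,78,18)
    A(S4,b([[75,22],[400,22],[700,24]]),1,110,18);A(S4,b([[18,60],[25,120]]),0,-78,18);A(S4,b([[757,60]]),0,78,18)
    A(S12,c([[752,120],[746,300],[742,500]]),1,110,18);A(S12,c([[100,58],[400,50],[700,46]]),0,-78,18)
    # jaw
    A(S12,c([[475,400]]),1,60,23.5);A(S12,c([[565,400]]),1,76,23.5)
    A(S3,a([[427,160],[672,160]]),1,76+j1,36);A(S3,a([[425,228],[672,228]]),1,60+j1,36);A(S3,a([[427,195]]),0,10,36)
    A(S3,a([[310,140]]),1,76+j1,23.5);A(S3,a([[310,208]]),1,60+j1,23.5)
    A(S4,b([[300,114]]),1,76+j1,23.5);A(S4,b([[300,190]]),1,60+j1,23.5)
    # keeper
    A(S12,c([[518,280]]),1,sy+1.5,sz+13.5);A(S12,c([[625,280]]),1,sy+17.5,sz-2.5)
    for S,P in((S1,w([[220,138]])),(S3,a([[190,206]])),(S4,b([[155,187]]))):A(S,P,1,sy+j1+1.5,sz+13.5)
    for S,P in((S1,w([[230,66]])),(S3,a([[208,100]])),(S4,b([[185,80]]))):A(S,P,1,sy+j1+17.5,sz-2.5)
    A(S3,a([[142,215]]),0,-48,sz+13.5);A(S3,a([[237,215]]),0,-28,sz+13.5)
    return o
def res(q):
    v,h,j1,sy,sz,th,e=unpack(q);r=[]
    for S,P,ax,val,z in lines(q):
        M=mod(S,h)
        for p in P:
            r.append((w2b(v,atz(M,p,z/1000))[0][ax]-val))
    k=kin(th,e)
    for S,p,yz,x in((S12,c([[259,250]])[0],k[1],-38),(S1,w([[187,333]])[0],k[1],-38),(S1,w2([[185,150]])[0],k[2],-38)):
        d=(proj(mod(S,h),b2w(v,[x,*yz]))[0]-p);r+=list(d*.8)
    # head extents 41
    for S,p1,p2 in((S12,c([[248,30]])[0],c([[275,466]])[0]),):
        for p,x in((p1,-58.5),(p2,-17.5)): r.append((proj(mod(S,h),b2w(v,[x,*k[1]]))[0]-p)[1]*.6)
    r+=list(np.array(h)/4)
    return np.array(r)
if __name__=="__main__":
    r=least_squares(res,[455.6,160.4,-.1465,0,0,0,18,68,38,1.05,.72],x_scale=[1,1,.01,1,1,1,1,1,1,.05,.05],loss="soft_l1")
    print(r.x.round(3));print(res(r.x).round(1));print(kin(r.x[9],r.x[10]))
    Jc=np.linalg.inv(r.jac.T@r.jac+1e-9*np.eye(11));print("sd",np.sqrt(np.diag(Jc)).round(3))
    np.save("q.npy",r.x)
E
python3 ba.py
```

```text
[ 4.54369e+02  1.60630e+02 -1.47000e-01 -4.23600e+00  9.18000e-01
  1.64000e-01  1.59970e+01  6.99030e+01  3.68650e+01  1.03200e+00
  7.59000e-01]
[-1.2 -0.1  0.2  0.6 -0.2 -0.2 -1.   0.  -0.1  0.1 -0.4 -0.5  0.3  0.
 -0.   0.  -0.6  0.3  1.1  0.3  0.8  0.7  0.3 -0.6 -1.  -0.6 -0.4 -0.7
 -0.4  0.5  0.8  0.4  0.4  0.6 -0.  -0.1 -0.1 -0.2  1.3  0.6 -0.1  0.6
 -0.3  0.2 -0.   0.2 -0.8 -0.1 -0.1  1.9 -0.4  0.   0.4 -0.1  0.8  0.2
  0.5 -0.2 -0.5  0.9 -1.9 -1.1  0.2  0. ]
(array([ 5.96356327, 55.58326046]), array([50.52100772, 97.82771742]), array([-3.64752267, 92.93880927]), array([ 1.4793797 , 84.35307273]))
sd [0.401 0.415 0.003 0.862 0.388 0.367 0.467 0.588 1.746 0.035 0.012]
```

```bash
sed -i 's/^v0=.*/v0=np.array([.4544,.1606,-.147])/' st.py; python3 - <<'E'
from fit import *
v=np.array([.4544,.1606,-.147]);s=get_state()
t=b2w(v,[-38,50.5,90])[0];print(t,((t-s["eef_pos"])/.2).round(3))
E
```

```text
[0.42420663 0.21612126 0.09      ] [-0.412 -0.13   0.437]
```

>>> jog_arm(targets=[{"dx": 0.003,"dy": 0.03,"dz": 0,"ax": 0,"ay": 0,"az": 0,"grip": 0},{"dx": 0.007,"dy": 0.05,"dz": 0,"ax": 0,"ay": 0,"az": 0,"grip": 0},{"dx": 0.007,"dy": 0.05,"dz": 0.2,"ax": 0,"ay": 0,"az": 0,"grip": 0},{"dx": 0.007,"dy": 0.05,"dz": 0.4,"ax": 0,"ay": 0,"az": 0,"grip": 0},{"dx": 0.007,"dy": 0.05,"dz": 0.65,"ax": 0,"ay": 0,"az": -0.2,"grip": 70},{"dx": 0.007,"dy": 0.05,"dz": 0.65,"ax": 0,"ay": 0,"az": -1,"grip": 70},{"dx": 0.007,"dy": 0.05,"dz": 0.65,"ax": 0,"ay": 0,"az": -1,"grip": 70},{"dx": 0.007,"dy": 0.05,"dz": 0.65,"ax": 0,"ay": 0,"az": -1,"grip": 70},{"dx": 0.007,"dy": 0.05,"dz": 0.65,"ax": 0,"ay": 0,"az": -1,"grip": 70},{"dx": 0.007,"dy": 0.05,"dz": 0.65,"ax": 0,"ay": 0,"az": -1,"grip": 70},{"dx": 0.007,"dy": 0.05,"dz": 0.65,"ax": 0,"ay": 0,"az": -1,"grip": 70},{"dx": 0.007,"dy": 0.05,"dz": 0.65,"ax": 0,"ay": 0,"az": -1,"grip": 70},{"dx": 0.007,"dy": 0.05,"dz": 0.65,"ax": 0,"ay": 0,"az": -1,"grip": 70},{"dx": 0.007,"dy": 0.05,"dz": 0.65,"ax": 0,"ay": 0,"az": -1,"grip": 70},{"dx": 0.007,"dy": 0.05,"dz": 0.65,"ax": 0,"ay": 0,"az": -1,"grip": 70},{"dx": 0.007,"dy": 0.05,"dz": 0.65,"ax": 0,"ay": 0,"az": -1,"grip": 70},{"dx": 0.007,"dy": 0.05,"dz": 0.65,"ax": 0,"ay": 0,"az": -1,"grip": 70},{"dx": 0.007,"dy": 0.05,"dz": 0.65,"ax": 0,"ay": 0,"az": -1,"grip": 70},{"dx": 0.007,"dy": 0.05,"dz": 0.65,"ax": 0,"ay": 0,"az": -1,"grip": 70}])

```text
time: 16.62
eef_pos: [0.5069, 0.2488, 0.1309]
ee_rot: [0.051, 0.706, -0.052, 0.705]
wrist_force: [0.5, -0.0, -0.5]
gripper_width: 0.0649
```

```bash
python3 st.py;python3 - <<'E'
from fit import *
s=get_state();np.save("s13.npy",s,allow_pickle=True);print(s["eef_pos"],Rn.from_quat(s["ee_rot"]).as_matrix().round(3))
v=np.array([.4544,.1606,-.147])
t=b2w(v,[-38,50.5,90])[0];print(t,((t-s["eef_pos"])/.2).round(3))
for n in ["wrist"]:
    im=capture(n);cv2.imwrite(f"pics/{n}13raw.png",im)
    x0,y0,w,h,k=0,0,512,384,1.5
    cv2.imwrite(f"pics/{n}13.png",cv2.resize(im[y0:y0+h,x0:x0+w],None,fx=k,fy=k,interpolation=2))
E
```

```text
16.62 bpos [ 39.   94.9 130.9] F board [ 0.5  0.  -0.5] w 0.0649 tau [-0.01 -0.13  0.02] [-0.002 -0.001 -1.   ]
[0.50686434 0.24881083 0.13094976] [[-0.002  0.146  0.989]
 [-0.001  0.989 -0.146]
 [-1.    -0.001 -0.001]]
[0.42420663 0.21612126 0.09      ] [-0.413 -0.163 -0.205]
```

View pics/wrist13.png

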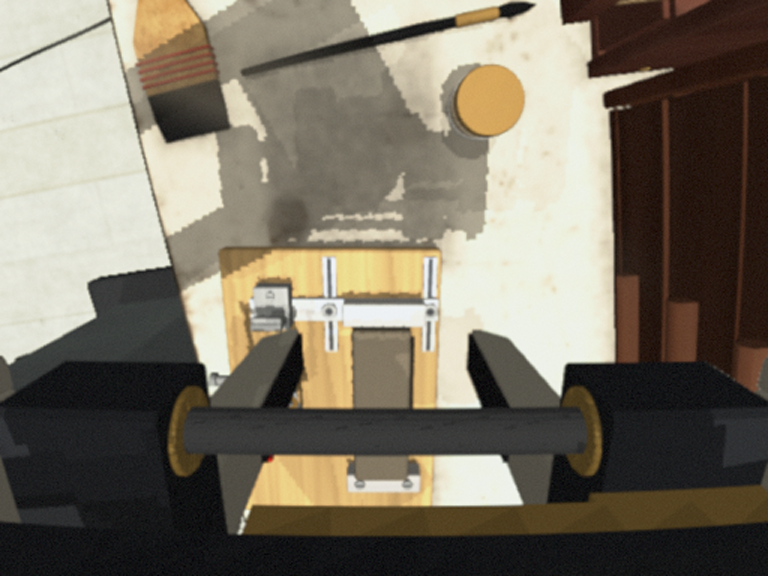

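>>> jog_arm(targets=[{"dx": -0.413,"dy": -0.163,"dz": 0,"ax": 0,"ay": 0,"az": 0,"grip": 70},{"dx": -0.413,"dy": -0.163,"dz": 0,"ax": 0,"ay": 0,"az": 0,"grip": 70},{"dx": -0.413,"dy": -0.163,"dz": 0,"ax": 0,"ay": 0,"az": 0,"grip": 70},{"dx": -0.413,"dy": -0.163,"dz": -0.1,"ax": 0,"ay": 0,"az": 0,"grip": 70},{"dx": -0.413,"dy": -0.163,"dz": -0.15,"ax": 0,"ay": 0,"az": 0,"grip": 70},{"dx": -0.413,"dy": -0.163,"dz": -0.15,"ax": 0,"ay": 0,"az": 0,"grip": 70},{"dx": -0.413,"dy": -0.163,"dz": -0.15,"ax": 0,"ay": 0,"az": 0,"grip": 70}])

```text
time: 17.25
eef_pos: [0.4243, 0.2166, 0.1012]
ee_rot: [0.052, 0.706, -0.053, 0.705]
wrist_force: [-0.3, 0.0, 0.6]
gripper_width: 0.0648
```

```bash
python3 st.py;python3 - <<'E'
from fit import *
s=get_state();np.save("s14.npy",s,allow_pickle=True)
for n in ["wrist","scene","top"]:
    im=capture(n);cv2.imwrite(f"pics/{n}14raw.png",im)
    x0,y0,w,h,k=0,0,512,384,1.5
    if n=="scene": x0,y0,w,h,k=200,170,120,90,6
    if n=="top": x0,y0,w,h,k=170,170,130,90,6
    cv2.imwrite(f"pics/{n}14.png",cv2.resize(im[y0:y0+h,x0:x0+w],None,fx=k,fy=k,interpolation=2))
E
```

```text
17.25 bpos [-37.9  51.  101.2] F board [-0.3 -0.   0.6] w 0.0648 tau [-0.09 -0.05  0.  ] [-0.002 -0.001 -1.   ]
```

View pics/wrist14.png

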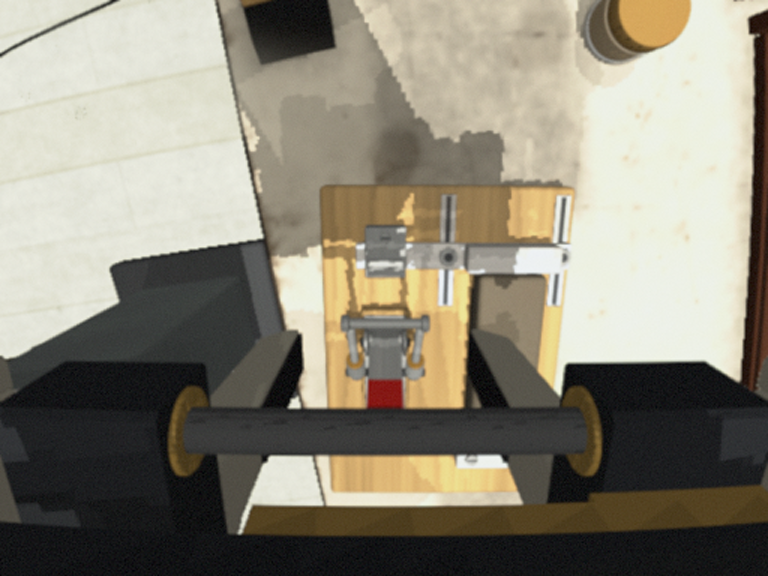

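View pics/scene14.png

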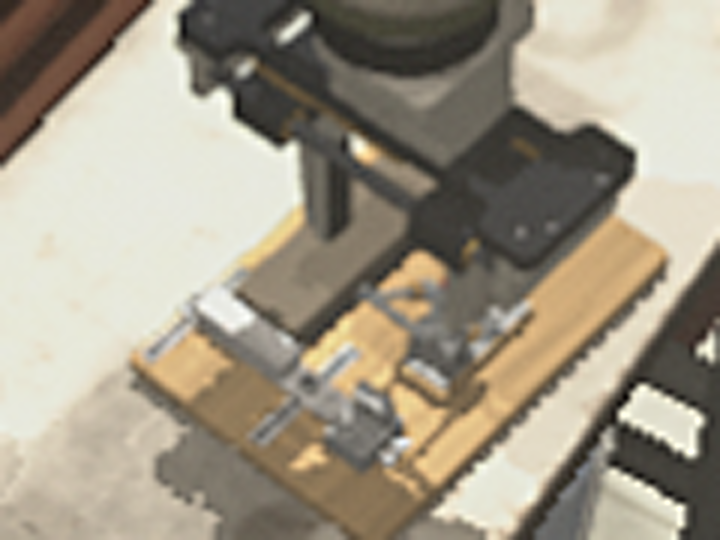

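```bash
python3 - <<'E'
from ba import *
q=np.load("q.npy");v,h,*_=unpack(q);S=L("s14.npy");M=mod(S,h)
im=cv2.imread("pics/wrist14raw.png");cv2.imwrite("pics/w14c.png",cv2.resize(im[115:275,195:405],None,fx=3.8,fy=3.8,interpolation=2))
for p in [(342,323),(430,323),(386,323)]:
    pp=(np.array(p)+.5)/1.5-.5
    for z in (.094,.098,.102):print(p,z,w2b(v,atz(M,pp,z))[0].round(1))
E
```

```text
(342, 323) 0.094 [-56.7  50.   94. ]
(342, 323) 0.098 [-56.3  51.4  98. ]
(342, 323) 0.102 [-55.9  52.8 102. ]
(430, 323) 0.094 [-14.8  50.   94. ]
(430, 323) 0.098 [-15.2  51.5  98. ]
(430, 323) 0.102 [-15.6  52.9 102. ]
(386, 323) 0.094 [-35.7  50.   94. ]
(386, 323) 0.098 [-35.7  51.4  98. ]
(386, 323) 0.102 [-35.7  52.9 102. ]
```

View pics/w14c.png

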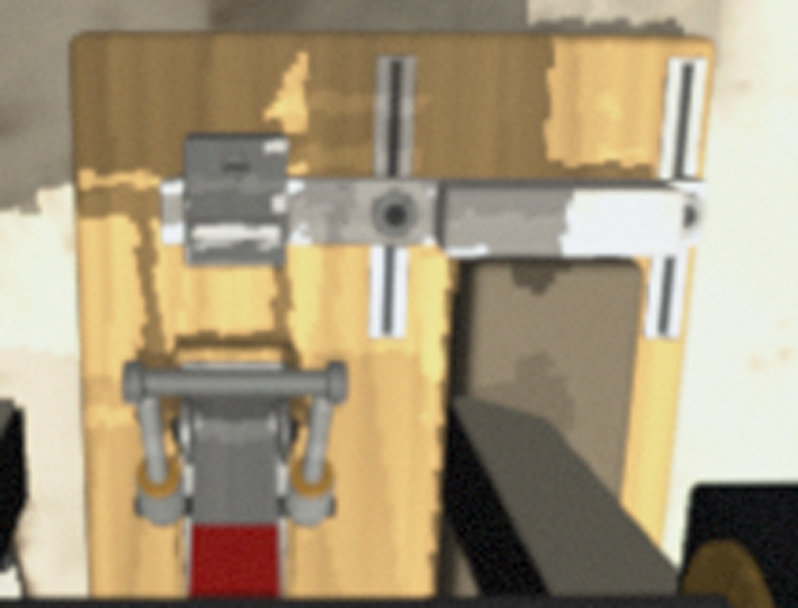

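>>> jog_arm(targets=[{"dx": 0.005,"dy": 0.002,"dz": -0.1,"ax": 0,"ay": 0,"az": 0,"grip": 70},{"dx": 0.005,"dy": 0.002,"dz": -0.18,"ax": 0,"ay": 0,"az": 0,"grip": 70},{"dx": 0.005,"dy": 0.002,"dz": -0.18,"ax": 0,"ay": 0,"az": 0,"grip": 70},{"dx": 0.005,"dy": 0.002,"dz": -0.18,"ax": 0,"ay": 0,"az": 0,"grip": 60},{"dx": 0.005,"dy": 0.002,"dz": -0.18,"ax": 0,"ay": 0,"az": 0,"grip": 35},{"dx": 0.005,"dy": 0.002,"dz": -0.18,"ax": 0,"ay": 0,"az": 0,"grip": 35},{"dx": 0.005,"dy": 0.002,"dz": -0.18,"ax": 0,"ay": 0,"az": 0,"grip": 35},{"dx": 0.005,"dy": 0.002,"dz": -0.18,"ax": 0,"ay": 0,"az": 0,"grip": 35}], grip_force=20)

```text
time: 18.07
eef_pos: [0.4256, 0.2177, 0.0665]
ee_rot: [0.053, 0.705, -0.052, 0.705]
wrist_force: [-2.5, 1.9, 1.5]
gripper_width: 0.0408
```

```bash
python3 st.py;python3 - <<'E'
from fit import *
s=get_state();np.save("s15.npy",s,allow_pickle=True)
for n in ["wrist","scene"]:
    im=capture(n);cv2.imwrite(f"pics/{n}15raw.png",im)
    x0,y0,w,h,k=160,130,200,150,4
    if n=="scene": x0,y0,w,h,k=220,180,100,75,8
    cv2.imwrite(f"pics/{n}15.png",cv2.resize(im[y0:y0+h,x0:x0+w],None,fx=k,fy=k,interpolation=2))
E
```

```text
18.07 bpos [-36.8  52.3  66.5] F board [-2.8  1.5  1.5] w 0.0408 tau [0.24 0.25 0.1 ] [-0.     0.001 -1.   ]
```

View pics/wrist15.png

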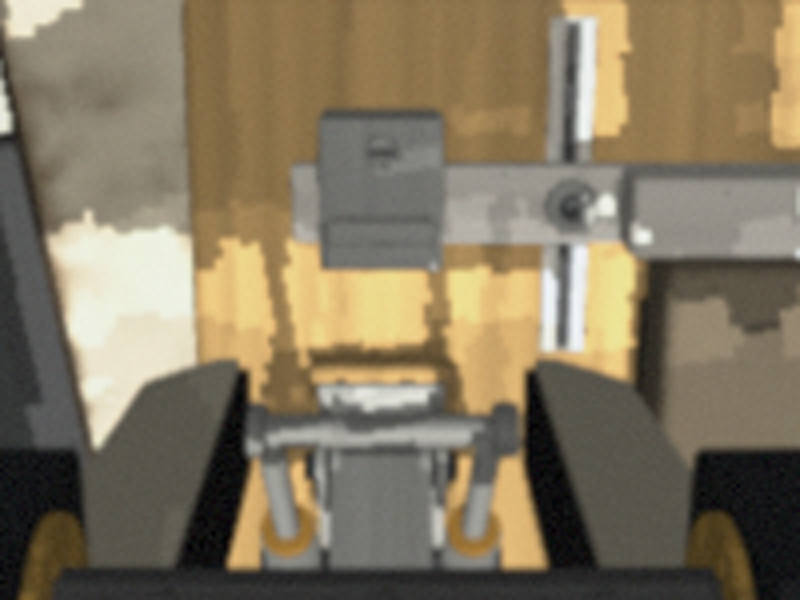

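View pics/scene15.png

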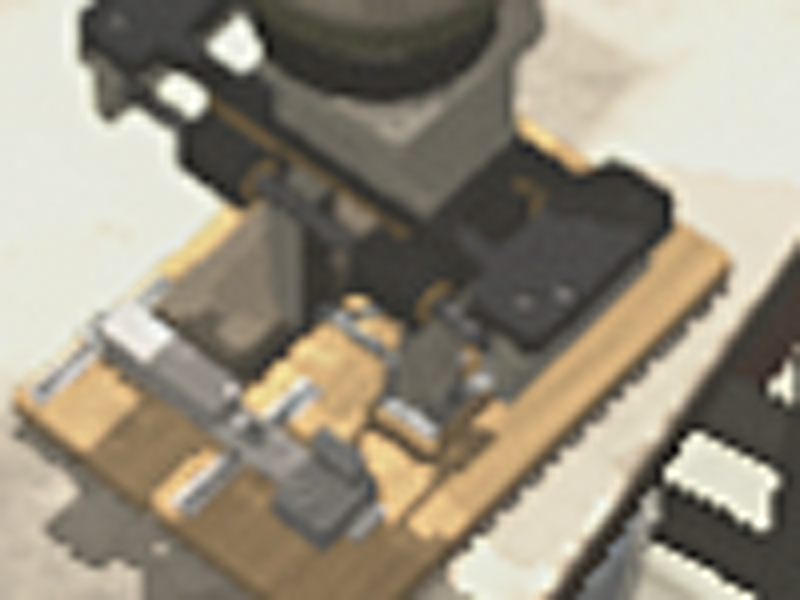

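>>> jog_arm(targets=[{"dx": 0.003,"dy": 0.02,"dz": 0,"ax": 0,"ay": 0,"az": 0,"grip": 35},{"dx": 0.006,"dy": 0.042,"dz": -0.01,"ax": 0,"ay": 0,"az": 0,"grip": 35},{"dx": 0.009,"dy": 0.063,"dz": -0.03,"ax": 0,"ay": 0,"az": 0,"grip": 35},{"dx": 0.012,"dy": 0.084,"dz": -0.055,"ax": 0,"ay": 0,"az": 0,"grip": 35},{"dx": 0.015,"dy": 0.105,"dz": -0.085,"ax": 0,"ay": 0,"az": 0,"grip": 35},{"dx": 0.019,"dy": 0.126,"dz": -0.115,"ax": 0,"ay": 0,"az": 0,"grip": 35},{"dx": 0.019,"dy": 0.126,"dz": -0.115,"ax": 0,"ay": 0,"az": 0,"grip": 35},{"dx": 0.019,"dy": 0.126,"dz": -0.115,"ax": 0,"ay": 0,"az": 0,"grip": 35}])

```text
time: 18.83
eef_pos: [0.4292, 0.2428, 0.0422]
ee_rot: [0.052, 0.706, -0.052, 0.705]
wrist_force: [-4.1, 0.2, 0.4]
gripper_width: 0.0403
```

```bash
python3 st.py;python3 - <<'E'
from fit import *
s=get_state();np.save("s16.npy",s,allow_pickle=True)
for n in ["wrist","scene"]:
    im=capture(n);cv2.imwrite(f"pics/{n}16raw.png",im)
    x0,y0,w,h,k=160,130,200,150,4
    if n=="scene": x0,y0,w,h,k=220,180,100,75,8
    cv2.imwrite(f"pics/{n}16.png",cv2.resize(im[y0:y0+h,x0:x0+w],None,fx=k,fy=k,interpolation=2))
E
```

```text
18.83 bpos [-37.   77.6  42.2] F board [-4.1 -0.4  0.4] w 0.0403 tau [ 0.02  0.82 -0.08] [-0.001  0.    -1.   ]
```

View pics/wrist16.png

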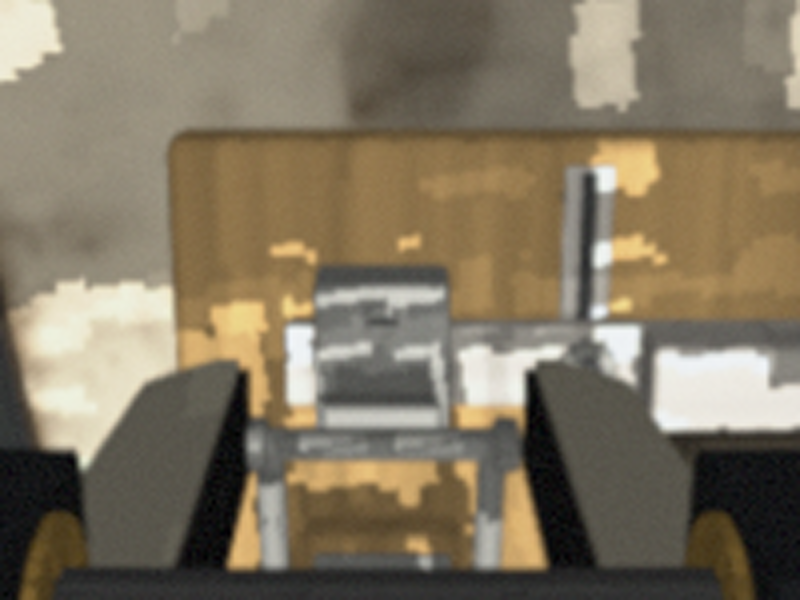

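View pics/scene16.png

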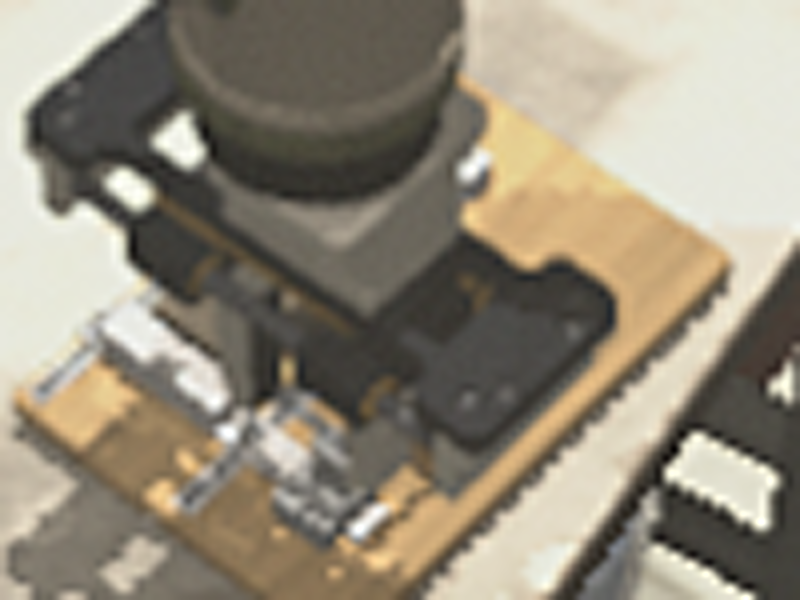

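```bash
python3 - <<'E'
from ba import *
q=np.load("q.npy");v,h,*_=unpack(q)
for S,row in((L("s15.npy"),430),(L("s16.npy"),442)):
  M=mod(S,h);t=w2b(v,S["eef_pos"])[0]
  p=(np.array([382,row])+.5)/4-.5+[160,130]
  for dz in (26,29,32,35,38):
    print(dz,t.round(1),w2b(v,atz(M,p,(t[2]+dz)/1000))[0].round(1))
M=mod(L("s16.npy"),h)
for n,r,z in(("lip+y",403,50.4),("lip -y",426,50.4),("foot back",283,34.4),("foot back",268,34.4)):
  p=(np.array([382,r])+.5)/4-.5+[160,130];print(n,w2b(v,atz(M,p,z/1000))[0].round(1))
E
```

```text
26 [-36.8  52.3  66.5] [-35.9  49.   92.5]
29 [-36.8  52.3  66.5] [-35.9  50.3  95.5]
32 [-36.8  52.3  66.5] [-35.9  51.6  98.5]
35 [-36.8  52.3  66.5] [-35.9  52.9 101.5]
38 [-36.8  52.3  66.5] [-35.9  54.3 104.5]
26 [-37.   77.6  42.2] [-36.1  72.4  68.2]
29 [-37.   77.6  42.2] [-36.1  73.7  71.2]
32 [-37.   77.6  42.2] [-36.   75.1  74.2]
35 [-37.   77.6  42.2] [-36.   76.4  77.2]
38 [-37.   77.6  42.2] [-36.   77.8  80.2]
lip+y [-36.2  71.4  50.4]
lip -y [-36.2  67.3  50.4]
foot back [-36.2  87.6  34.4]
foot back [-36.2  90.3  34.4]
```

>>> jog_arm(targets=[{"dx": 0.002,"dy": 0.016,"dz": 0,"ax": 0,"ay": 0,"az": 0,"grip": 35},{"dx": 0.002,"dy": 0.016,"dz": -0.03,"ax": 0,"ay": 0,"az": 0,"grip": 35},{"dx": 0.002,"dy": 0.016,"dz": -0.06,"ax": 0,"ay": 0,"az": 0,"grip": 35},{"dx": 0.002,"dy": 0.016,"dz": -0.09,"ax": 0,"ay": 0,"az": 0,"grip": 35},{"dx": 0.002,"dy": 0.016,"dz": -0.09,"ax": 0,"ay": 0,"az": 0,"grip": 35},{"dx": 0.002,"dy": 0.016,"dz": -0.09,"ax": 0,"ay": 0,"az": 0,"grip": 35}])

```text
time: 19.43
eef_pos: [0.4299, 0.2457, 0.0249]
ee_rot: [0.053, 0.705, -0.053, 0.705]
wrist_force: [-5.6, 0.6, 0.9]
gripper_width: 0.0402
```

```bash
cat > snap.py <<'E'
import sys
from ba import *
i=sys.argv[1];s=get_state();np.save(f"s{i}.npy",s,allow_pickle=True)
for n in sys.argv[2:]:
    im=capture(n);cv2.imwrite(f"pics/{n}{i}raw.png",im)
    x0,y0,w,h,k=160,130,200,150,4
    if n=="scene": x0,y0,w,h,k=220,180,100,75,8
    cv2.imwrite(f"pics/{n}{i}.png",cv2.resize(im[y0:y0+h,x0:x0+w],None,fx=k,fy=k,interpolation=2))
E
python3 st.py; python3 snap.py 17 wrist
```

```text
19.43 bpos [-36.7  80.6  24.9] F board [-5.6 -0.2  0.9] w 0.0402 tau [ 0.1   0.89 -0.02] [-0.  0. -1.]
```

View pics/wrist17.png

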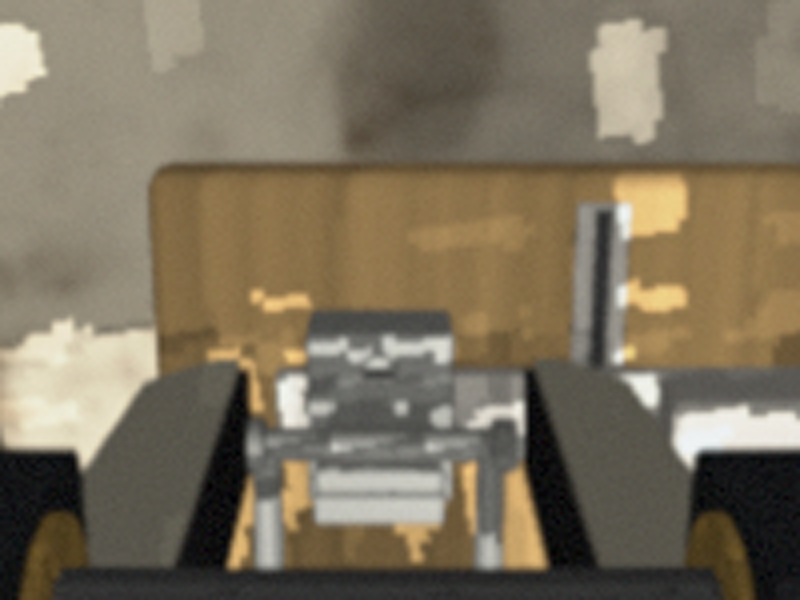

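>>> jog_arm(targets=[{"dx": 0,"dy": 0,"dz": -0.02,"ax": 0,"ay": 0,"az": 0,"grip": 35},{"dx": 0,"dy": 0,"dz": -0.04,"ax": 0,"ay": 0,"az": 0,"grip": 35},{"dx": 0,"dy": 0,"dz": -0.04,"ax": 0,"ay": 0,"az": 0,"grip": 35}])

```text
time: 19.73
eef_pos: [0.4297, 0.2455, 0.0166]
ee_rot: [0.053, 0.705, -0.053, 0.705]
wrist_force: [-5.8, 0.2, 0.6]
gripper_width: 0.0406
```

>>> jog_arm(targets=[{"dx": 0,"dy": 0,"dz": -0.02,"ax": 0,"ay": 0,"az": 0,"grip": 35},{"dx": 0,"dy": 0,"dz": -0.035,"ax": 0,"ay": 0,"az": 0,"grip": 35},{"dx": 0,"dy": 0,"dz": -0.035,"ax": 0,"ay": 0,"az": 0,"grip": 35}])

```text
time: 19.98
eef_pos: [0.4298, 0.2454, 0.0097]
ee_rot: [0.053, 0.705, -0.053, 0.705]
wrist_force: [-4.7, 0.2, 0.8]
gripper_width: 0.0407
```

```bash
python3 st.py; python3 snap.py 18 wrist
```

```text
19.98 bpos [-36.8  80.3   9.7] F board [-4.7 -0.5  0.8] w 0.0407 tau [0.02 0.93 0.01] [-0. -0. -1.]
```

View pics/wrist18.png

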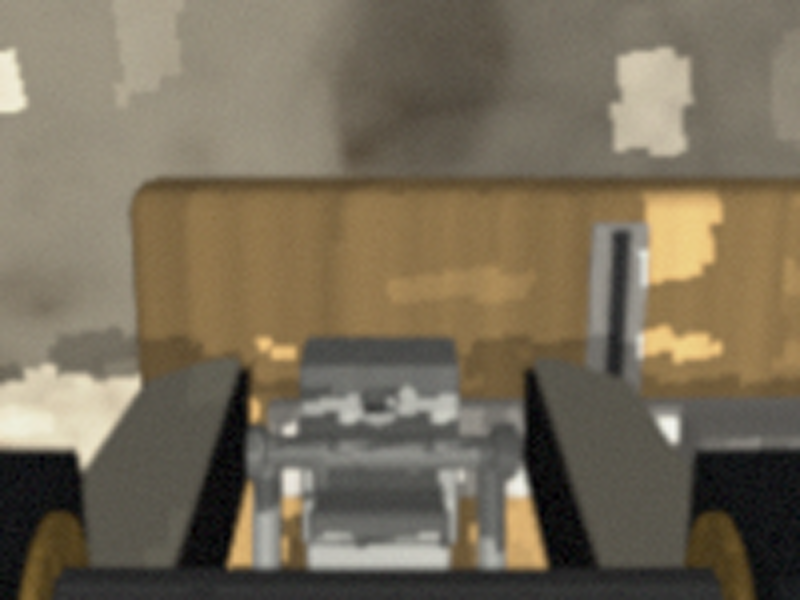

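>>> jog_arm(targets=[{"dx": 0,"dy": 0,"dz": -0.008,"ax": 0,"ay": 0,"az": 0,"grip": 35},{"dx": 0,"dy": 0,"dz": -0.012,"ax": 0,"ay": 0,"az": 0,"grip": 35},{"dx": 0,"dy": 0,"dz": -0.012,"ax": 0,"ay": 0,"az": 0,"grip": 35}])

```text
time: 20.28
eef_pos: [0.4299, 0.2456, 0.0078]
ee_rot: [0.053, 0.705, -0.053, 0.705]
wrist_force: [-5.3, 1.0, 2.2]
gripper_width: 0.0401
```

>>> jog_arm(targets=[{"dx": 0,"dy": 0,"dz": -0.005,"ax": 0,"ay": 0,"az": 0,"grip": 35},{"dx": 0,"dy": 0,"dz": -0.008,"ax": 0,"ay": 0,"az": 0,"grip": 35},{"dx": 0,"dy": 0,"dz": -0.008,"ax": 0,"ay": 0,"az": 0,"grip": 35}])

```text
time: 20.53
eef_pos: [0.4301, 0.2457, 0.0072]
ee_rot: [0.053, 0.705, -0.053, 0.705]
wrist_force: [-9.9, -1.4, 10.9]
gripper_width: 0.0404
```

>>> jog_arm(targets=[{"dx": 0,"dy": 0,"dz": 0.008,"ax": 0,"ay": 0,"az": 0,"grip": 35},{"dx": -0.001,"dy": -0.008,"dz": 0.008,"ax": 0,"ay": 0,"az": 0,"grip": 35},{"dx": -0.002,"dy": -0.016,"dz": 0.008,"ax": 0,"ay": 0,"az": 0,"grip": 35},{"dx": -0.004,"dy": -0.025,"dz": 0.008,"ax": 0,"ay": 0,"az": 0,"grip": 35},{"dx": -0.004,"dy": -0.025,"dz": 0.008,"ax": 0,"ay": 0,"az": 0,"grip": 35}])

```text
time: 20.95
eef_pos: [0.4294, 0.2411, 0.008]
ee_rot: [0.053, 0.705, -0.052, 0.705]
wrist_force: [-5.6, 2.0, 0.1]
gripper_width: 0.0404
```

```bash
python3 st.py; python3 snap.py 19 wrist
```

```text
20.95 bpos [-36.5  76.    8. ] F board [-5.8  1.2  0.1] w 0.0404 tau [0.43 0.93 0.02] [ 0.     0.001 -1.   ]
```

View pics/wrist19.png

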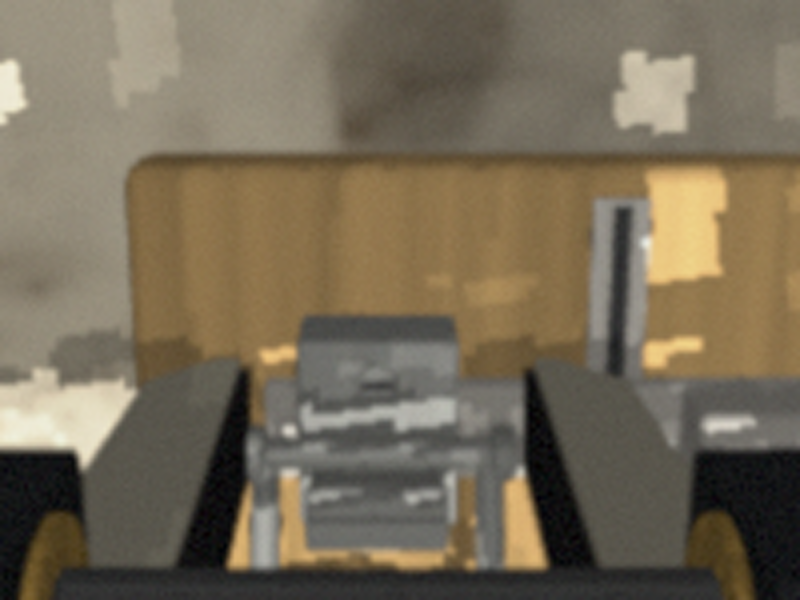

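>>> jog_arm(targets=[{"dx": -0.001,"dy": -0.006,"dz": 0,"ax": 0,"ay": 0,"az": 0,"grip": 35},{"dx": -0.002,"dy": -0.01,"dz": 0,"ax": 0,"ay": 0,"az": 0,"grip": 35},{"dx": -0.002,"dy": -0.01,"dz": 0,"ax": 0,"ay": 0,"az": 0,"grip": 35}])

```text
time: 21.25
eef_pos: [0.4292, 0.2398, 0.0081]
ee_rot: [0.054, 0.705, -0.052, 0.705]
wrist_force: [-4.1, 6.5, -1.7]
gripper_width: 0.0405
```

>>> jog_arm(targets=[{"dx": -0.001,"dy": -0.006,"dz": 0,"ax": 0,"ay": 0,"az": 0,"grip": 35},{"dx": -0.001,"dy": -0.008,"dz": 0,"ax": 0,"ay": 0,"az": 0,"grip": 35},{"dx": -0.001,"dy": -0.008,"dz": 0,"ax": 0,"ay": 0,"az": 0,"grip": 35}])

```text
time: 21.5
eef_pos: [0.4292, 0.2396, 0.0083]
ee_rot: [0.054, 0.705, -0.051, 0.706]
wrist_force: [-3.5, 12.4, -4.5]
gripper_width: 0.0401
```

```bash
python3 st.py
```

```text
21.5 bpos [-36.5  74.5   8.3] F board [-5.3 11.8 -4.5] w 0.0401 tau [2.21 0.76 0.02] [ 0.002  0.005 -1.   ]
```

>>> jog_arm(targets=[{"dx": 0.001,"dy": 0.006,"dz": 0.002,"ax": 0,"ay": 0,"az": 0,"grip": 35},{"dx": 0.001,"dy": 0.007,"dz": 0.002,"ax": 0,"ay": 0,"az": 0,"grip": 35},{"dx": 0.001,"dy": 0.007,"dz": 0.002,"ax": 0,"ay": 0,"az": 0,"grip": 52},{"dx": 0.001,"dy": 0.007,"dz": 0.002,"ax": 0,"ay": 0,"az": 0,"grip": 52},{"dx": 0.001,"dy": 0.007,"dz": 0.002,"ax": 0,"ay": 0,"az": 0,"grip": 52},{"dx": 0.001,"dy": 0.007,"dz": 0.002,"ax": 0,"ay": 0,"az": 0,"grip": 52}])

```text
time: 22.0
eef_pos: [0.4299, 0.2384, 0.0085]
ee_rot: [0.053, 0.704, -0.053, 0.706]
wrist_force: [0.6, -0.1, -0.1]
gripper_width: 0.0482
```

```bash
python3 st.py; python3 snap.py 20 wrist
```

```text
22.0 bpos [-35.6  73.4   8.5] F board [ 0.6  0.  -0.1] w 0.0482 tau [ 0.02 -0.09  0.  ] [ 0.002  0.    -1.   ]
```

View pics/wrist20.png

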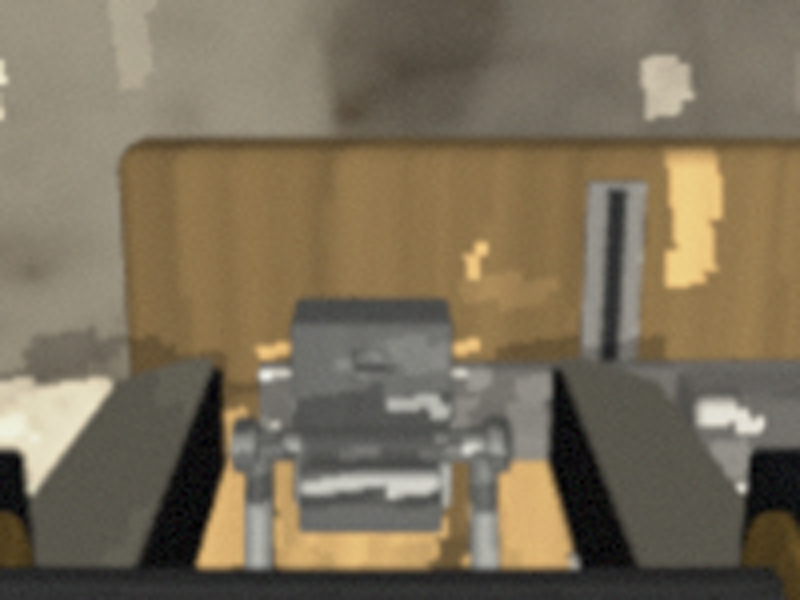

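>>> jog_arm(targets=[{"dx": -0.004,"dy": 0,"dz": 0.1,"ax": 0,"ay": 0,"az": 0,"grip": 52},{"dx": -0.004,"dy": 0,"dz": 0.25,"ax": 0,"ay": 0,"az": 0,"grip": 52},{"dx": -0.004,"dy": 0,"dz": 0.4,"ax": 0,"ay": 0,"az": 0,"grip": 52},{"dx": -0.004,"dy": 0,"dz": 0.5,"ax": 0,"ay": 0,"az": 0,"grip": 52},{"dx": -0.004,"dy": 0,"dz": 0.5,"ax": 0,"ay": 0,"az": 0,"grip": 52},{"dx": -0.004,"dy": 0,"dz": 0.5,"ax": 0,"ay": 0,"az": 0,"grip": 52}])

```text
time: 22.55
eef_pos: [0.4296, 0.2388, 0.1095]
ee_rot: [0.053, 0.704, -0.052, 0.706]
wrist_force: [-0.2, 0.2, -0.9]
gripper_width: 0.0486
```

```bash
python3 st.py; python3 snap.py 21 wrist scene; python3 - <<'E'
import cv2
im=cv2.imread("pics/wrist21raw.png");cv2.imwrite("pics/w21c.png",cv2.resize(im[120:280,160:360],None,fx=4,fy=3.7,interpolation=2))
E
```

```text
22.55 bpos [-36.   73.7 109.5] F board [-0.2  0.2 -0.9] w 0.0486 tau [-0.05 -0.06 -0.02] [ 0.004  0.001 -1.   ]
```

View pics/w21c.png

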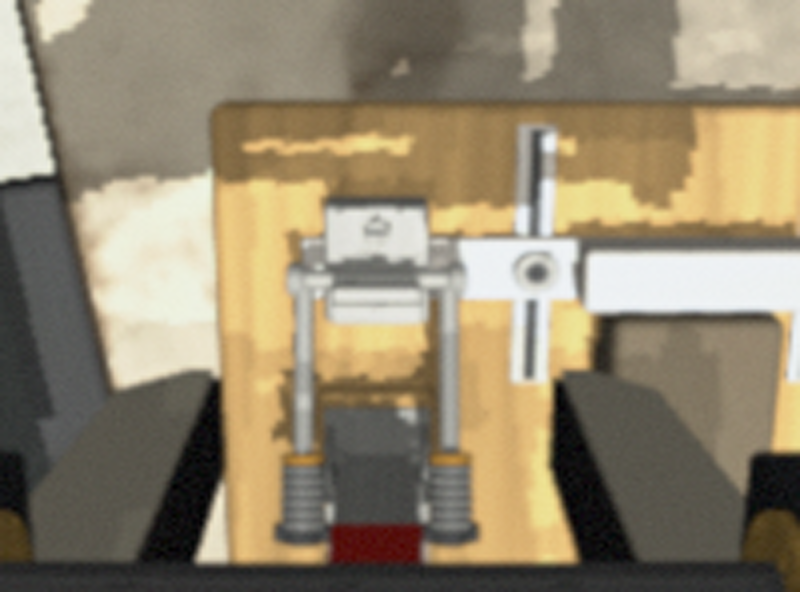

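View pics/scene21.png

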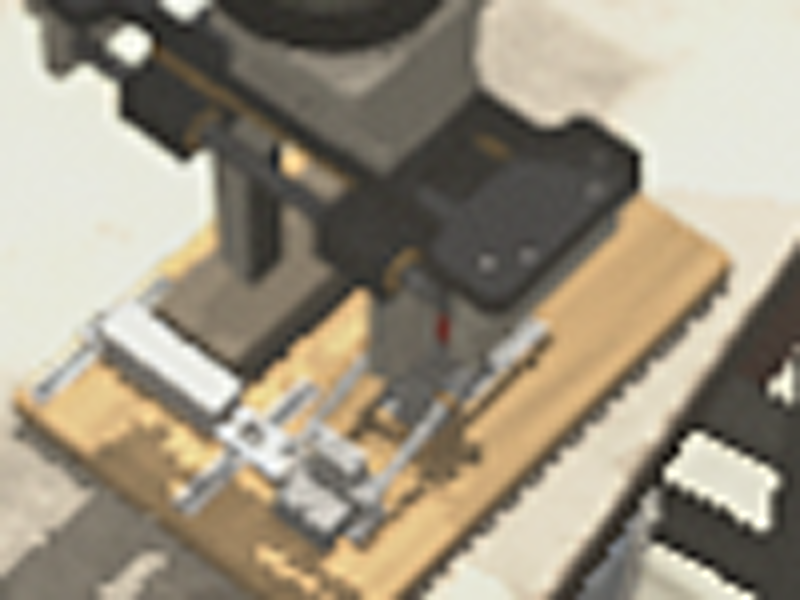

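>>> jog_arm(targets=[{"dx": -0.027,"dy": -0.05,"dz": 0,"ax": 0,"ay": 0,"az": 0,"grip": 0},{"dx": -0.027,"dy": -0.116,"dz": 0,"ax": 0,"ay": 0,"az": 0,"grip": 0},{"dx": -0.027,"dy": -0.116,"dz": 0,"ax": 0,"ay": 0,"az": 0,"grip": 0},{"dx": -0.027,"dy": -0.116,"dz": 0,"ax": 0,"ay": 0,"az": 0,"grip": 0},{"dx": -0.027,"dy": -0.116,"dz": -0.1,"ax": 0,"ay": 0,"az": 0,"grip": 0},{"dx": -0.027,"dy": -0.116,"dz": -0.21,"ax": 0,"ay": 0,"az": 0,"grip": 0},{"dx": -0.027,"dy": -0.116,"dz": -0.21,"ax": 0,"ay": 0,"az": 0,"grip": 0},{"dx": -0.027,"dy": -0.116,"dz": -0.21,"ax": 0,"ay": 0,"az": 0,"grip": 0}])

```text
time: 23.32
eef_pos: [0.4209, 0.215, 0.0641]
ee_rot: [0.052, 0.707, -0.053, 0.704]
wrist_force: [-0.7, 0.4, 0.4]
gripper_width: 0.0016
```

```bash
python3 st.py; python3 snap.py 22 scene wrist
```

```text
23.32 bpos [-41.1  48.9  64.1] F board [-0.8  0.2  0.4] w 0.0016 tau [-0.04 -0.11  0.01] [-0.004 -0.001 -1.   ]
```

View pics/scene22.png

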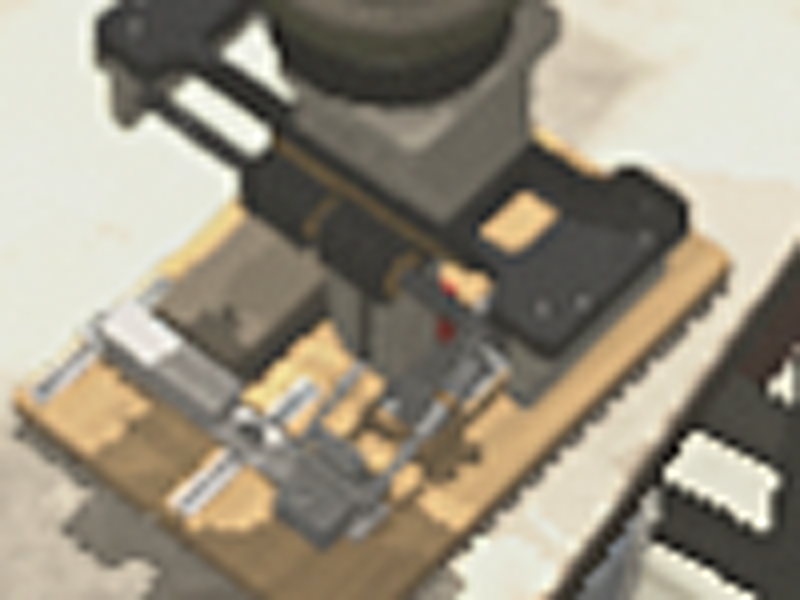

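View pics/wrist22.png

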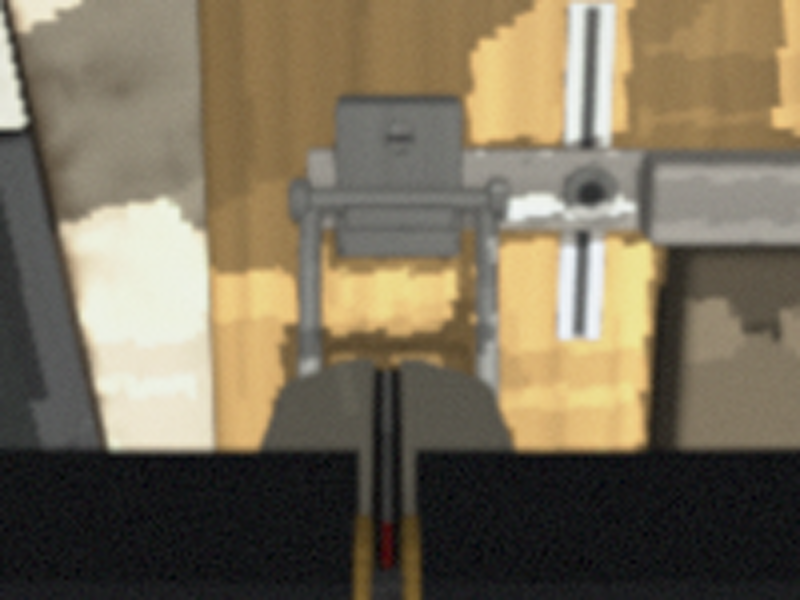

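>>> jog_arm(targets=[{"dx": 0.007,"dy": -0.03,"dz": 0,"ax": 0,"ay": 0,"az": 0,"grip": 0},{"dx": 0.004,"dy": -0.06,"dz": 0,"ax": 0,"ay": 0,"az": 0,"grip": 0},{"dx": 0.002,"dy": -0.086,"dz": 0,"ax": 0,"ay": 0,"az": 0,"grip": 0},{"dx": 0.002,"dy": -0.086,"dz": 0,"ax": 0,"ay": 0,"az": 0,"grip": 0},{"dx": 0.002,"dy": -0.086,"dz": 0,"ax": 0,"ay": 0,"az": 0,"grip": 0}])

```text
time: 23.83
eef_pos: [0.4233, 0.1976, 0.0661]
ee_rot: [0.053, 0.705, -0.053, 0.705]
wrist_force: [-0.3, 1.2, -0.4]
gripper_width: 0.0004
```

```bash
python3 st.py
```

```text
23.83 bpos [-36.2  32.   66.1] F board [-0.5  1.1 -0.4] w 0.0004 tau [ 0.01 -0.1   0.04] [ 0.001  0.    -1.   ]
```

>>> jog_arm(targets=[{"dx": -0.007,"dy": -0.016,"dz": 0,"ax": 0,"ay": 0,"az": 0,"grip": 0},{"dx": -0.011,"dy": -0.032,"dz": 0,"ax": 0,"ay": 0,"az": 0,"grip": 0},{"dx": -0.014,"dy": -0.048,"dz": 0,"ax": 0,"ay": 0,"az": 0,"grip": 0},{"dx": -0.016,"dy": -0.063,"dz": 0,"ax": 0,"ay": 0,"az": 0,"grip": 0},{"dx": -0.016,"dy": -0.063,"dz": 0,"ax": 0,"ay": 0,"az": 0,"grip": 0}])

```text
time: 24.25
eef_pos: [0.4197, 0.1854, 0.0656]
ee_rot: [0.053, 0.705, -0.052, 0.705]
wrist_force: [1.1, 3.1, -2.0]
gripper_width: 0.0005
```

```bash
python3 st.py; python3 snap.py 23 scene
```

```text
24.25 bpos [-38.   19.4  65.6] F board [ 0.7  3.2 -2. ] w 0.0005 tau [ 0.61 -0.26  0.02] [ 0.     0.001 -1.   ]
```

View pics/scene23.png

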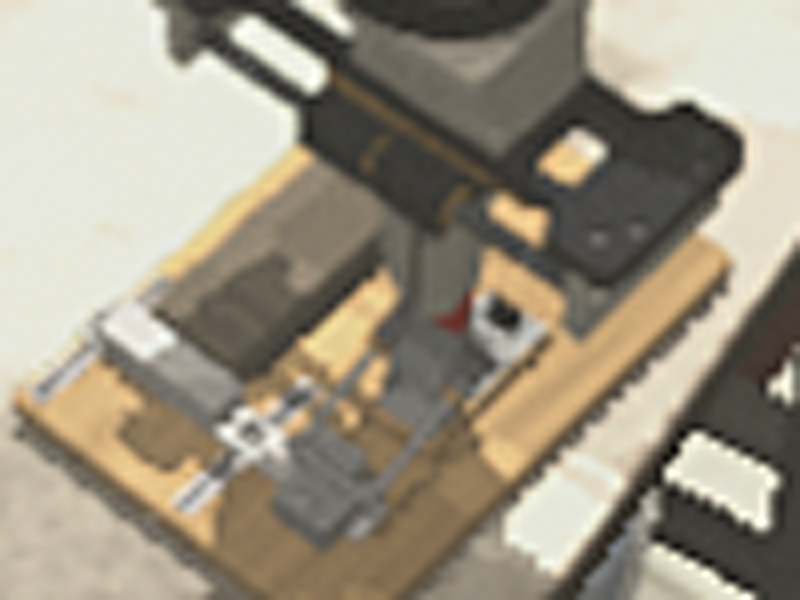

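>>> jog_arm(targets=[{"dx": -0.002,"dy": -0.012,"dz": -0.002,"ax": 0,"ay": 0,"az": 0,"grip": 0},{"dx": -0.004,"dy": -0.025,"dz": -0.005,"ax": 0,"ay": 0,"az": 0,"grip": 0},{"dx": -0.005,"dy": -0.036,"dz": -0.009,"ax": 0,"ay": 0,"az": 0,"grip": 0},{"dx": -0.007,"dy": -0.048,"dz": -0.013,"ax": 0,"ay": 0,"az": 0,"grip": 0},{"dx": -0.009,"dy": -0.06,"dz": -0.018,"ax": 0,"ay": 0,"az": 0,"grip": 0},{"dx": -0.01,"dy": -0.07,"dz": -0.024,"ax": 0,"ay": 0,"az": 0,"grip": 0},{"dx": -0.012,"dy": -0.081,"dz": -0.03,"ax": 0,"ay": 0,"az": 0,"grip": 0},{"dx": -0.014,"dy": -0.092,"dz": -0.036,"ax": 0,"ay": 0,"az": 0,"grip": 0},{"dx": -0.014,"dy": -0.092,"dz": -0.036,"ax": 0,"ay": 0,"az": 0,"grip": 0}])

```text
time: 25.05
eef_pos: [0.417, 0.1677, 0.0586]
ee_rot: [0.053, 0.705, -0.052, 0.705]
wrist_force: [1.7, 6.3, -1.2]
gripper_width: 0.0007
```

```bash
python3 st.py; python3 snap.py 24 scene wrist
```

```text
25.05 bpos [-38.    1.6  58.6] F board [ 0.8  6.5 -1.2] w 0.0007 tau [ 1.14 -0.28  0.01] [ 0.     0.002 -1.   ]
```

View pics/scene24.png

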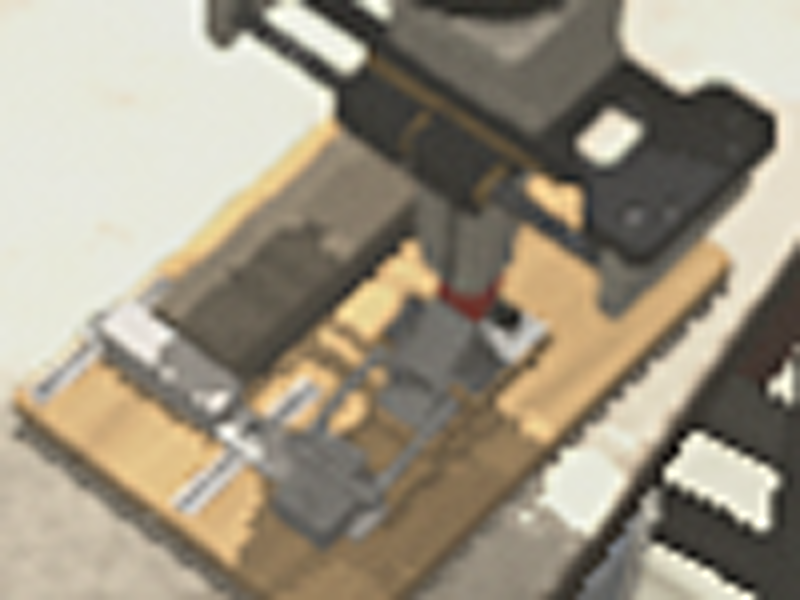

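View pics/wrist24.png

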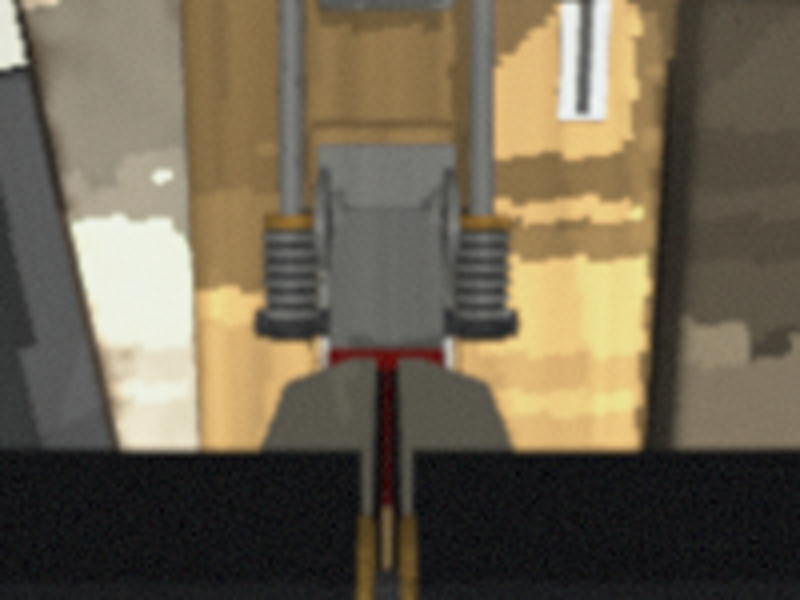

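>>> jog_arm(targets=[{"dx": -0.001,"dy": -0.01,"dz": -0.008,"ax": 0,"ay": 0,"az": 0,"grip": 0},{"dx": -0.003,"dy": -0.02,"dz": -0.016,"ax": 0,"ay": 0,"az": 0,"grip": 0},{"dx": -0.004,"dy": -0.03,"dz": -0.025,"ax": 0,"ay": 0,"az": 0,"grip": 0},{"dx": -0.006,"dy": -0.039,"dz": -0.034,"ax": 0,"ay": 0,"az": 0,"grip": 0},{"dx": -0.006,"dy": -0.039,"dz": -0.034,"ax": 0,"ay": 0,"az": 0,"grip": 0}])

```text
time: 25.57
eef_pos: [0.4157, 0.1594, 0.0517]
ee_rot: [0.053, 0.705, -0.052, 0.705]
wrist_force: [1.3, 5.0, -0.1]
gripper_width: 0.0007
```

```bash
python3 st.py
```

```text
25.57 bpos [-38.1  -6.8  51.7] F board [ 0.5  5.2 -0.1] w 0.0007 tau [ 0.76 -0.21  0.01] [-0.     0.001 -1.   ]
```

```bash
python3 snap.py 25 scene wrist; python3 st.py
```

```text
25.67 bpos [-38.   -6.9  51.9] F board [-0.2  3.2 -1.1] w 0.0002 tau [ 0.7  -0.1   0.01] [-0.  0. -1.]
```

View pics/scene25.png

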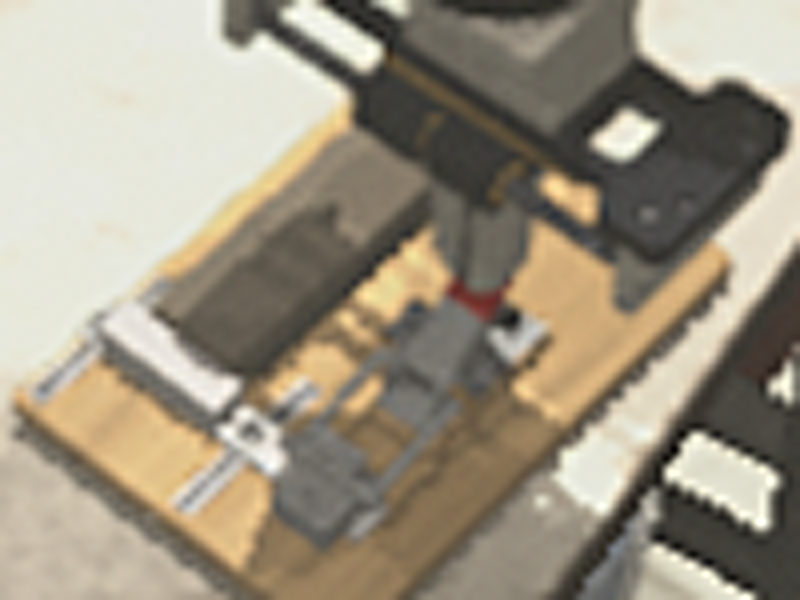

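View pics/wrist25.png

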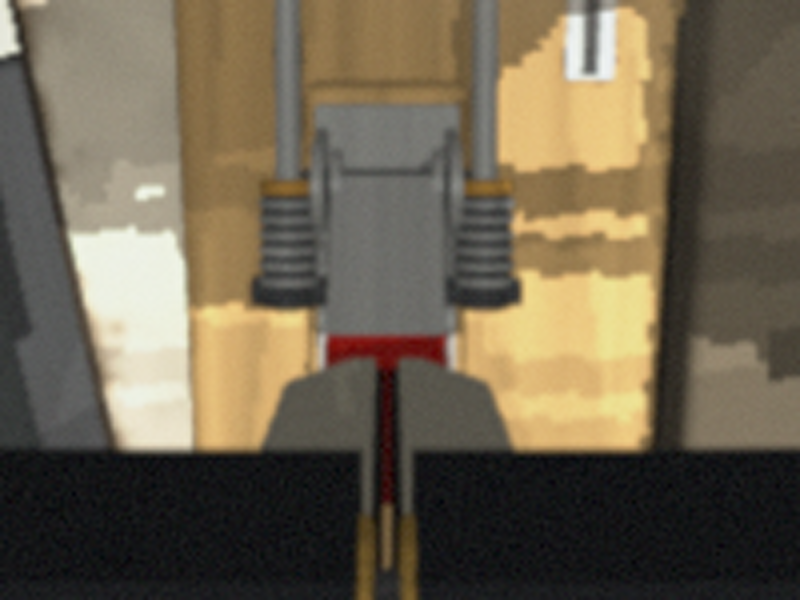

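>>> jog_arm(targets=[{"dx": -0.001,"dy": -0.009,"dz": -0.01,"ax": 0,"ay": 0,"az": 0,"grip": 0},{"dx": -0.003,"dy": -0.017,"dz": -0.02,"ax": 0,"ay": 0,"az": 0,"grip": 0},{"dx": -0.004,"dy": -0.025,"dz": -0.03,"ax": 0,"ay": 0,"az": 0,"grip": 0},{"dx": -0.005,"dy": -0.032,"dz": -0.04,"ax": 0,"ay": 0,"az": 0,"grip": 0},{"dx": -0.005,"dy": -0.032,"dz": -0.04,"ax": 0,"ay": 0,"az": 0,"grip": 0}])

```text
time: 26.08
eef_pos: [0.4143, 0.1519, 0.043]
ee_rot: [0.052, 0.705, -0.053, 0.705]
wrist_force: [0.1, 0.2, -0.0]
gripper_width: 0.0003
```

```bash
python3 st.py
```

```text
26.08 bpos [-38.4 -14.5  43. ] F board [ 0.1  0.2 -0. ] w 0.0003 tau [-0.01 -0.06  0.  ] [-0.001 -0.001 -1.   ]
```

```bash
python3 snap.py 26 scene wrist; python3 - <<'E'
import cv2
im=cv2.imread("pics/wrist26raw.png");cv2.imwrite("pics/w26c.png",cv2.resize(im[0:260,150:370],None,fx=3,fy=2.3,interpolation=2))
E
```

```text
(no output)
```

View pics/scene26.png

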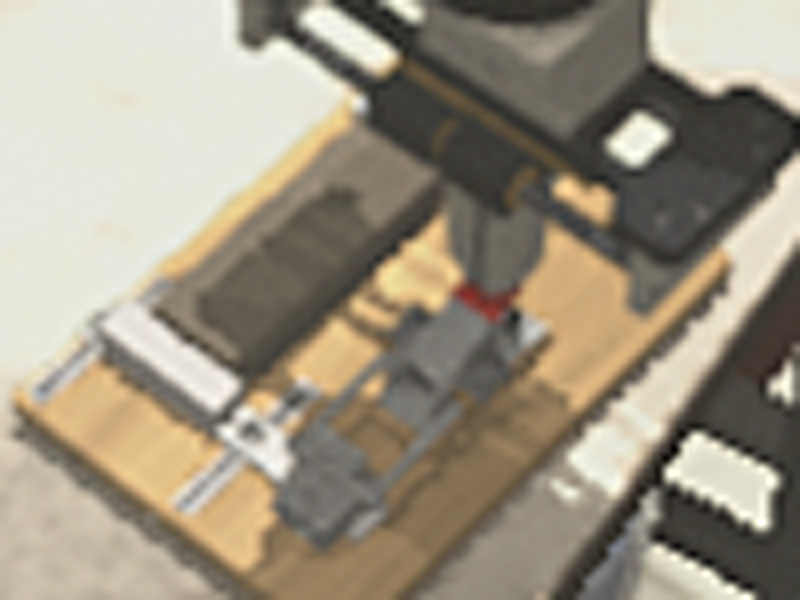

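View pics/w26c.png

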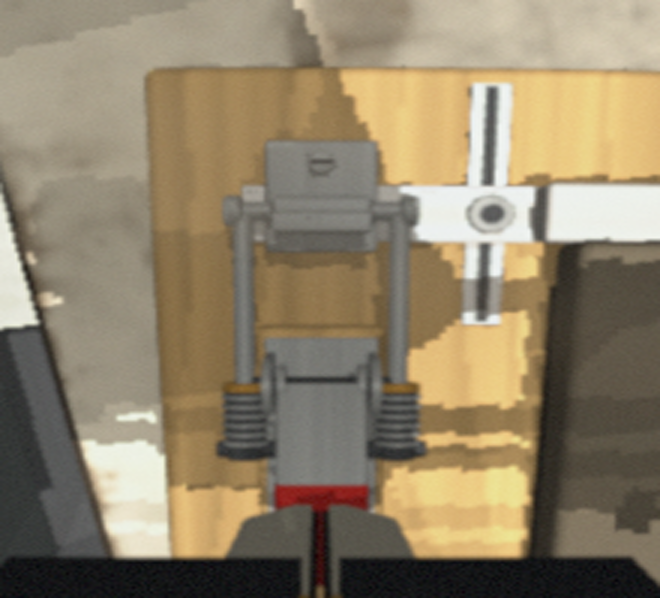

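>>> jog_arm(targets=[{"dx": -0.002,"dy": -0.013,"dz": -0.015,"ax": 0,"ay": 0,"az": 0,"grip": 0},{"dx": -0.004,"dy": -0.024,"dz": -0.03,"ax": 0,"ay": 0,"az": 0,"grip": 0},{"dx": -0.005,"dy": -0.032,"dz": -0.045,"ax": 0,"ay": 0,"az": 0,"grip": 0},{"dx": -0.005,"dy": -0.032,"dz": -0.045,"ax": 0,"ay": 0,"az": 0,"grip": 0}])

```text
time: 26.52
eef_pos: [0.4131, 0.1458, 0.0338]
ee_rot: [0.053, 0.706, -0.053, 0.705]
wrist_force: [0.0, -0.4, -0.3]
gripper_width: 0.0004
```

```bash
python3 st.py
```

```text
26.52 bpos [-38.7 -20.7  33.8] F board [ 0.1 -0.4 -0.3] w 0.0004 tau [-0.08 -0.07  0.01] [-0.001 -0.001 -1.   ]
```

>>> jog_arm(targets=[{"dx": 0,"dy": -0.005,"dz": -0.015,"ax": 0,"ay": 0,"az": 0,"grip": 0},{"dx": 0,"dy": -0.008,"dz": -0.03,"ax": 0,"ay": 0,"az": 0,"grip": 0},{"dx": 0,"dy": -0.008,"dz": -0.04,"ax": 0,"ay": 0,"az": 0,"grip": 0},{"dx": 0,"dy": -0.008,"dz": -0.04,"ax": 0,"ay": 0,"az": 0,"grip": 0}])

```text
time: 26.85
eef_pos: [0.4134, 0.1447, 0.0261]
ee_rot: [0.053, 0.705, -0.053, 0.705]
wrist_force: [-0.0, 0.8, 0.1]
gripper_width: 0.0007
```

```bash
python3 st.py; python3 snap.py 27 scene wrist; python3 - <<'E'
import cv2
im=cv2.imread("pics/wrist27raw.png");cv2.imwrite("pics/w27c.png",cv2.resize(im[0:260,150:370],None,fx=3,fy=2.3,interpolation=2))
E
```

```text
26.85 bpos [-38.3 -21.8  26.1] F board [-0.1  0.7  0.1] w 0.0007 tau [-0.04 -0.11  0.05] [-0.001 -0.    -1.   ]
```

View pics/w27c.png

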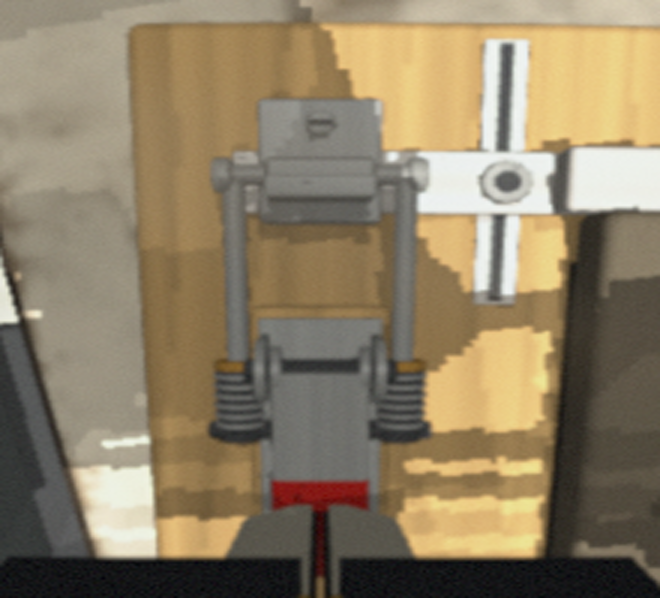

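View pics/scene27.png

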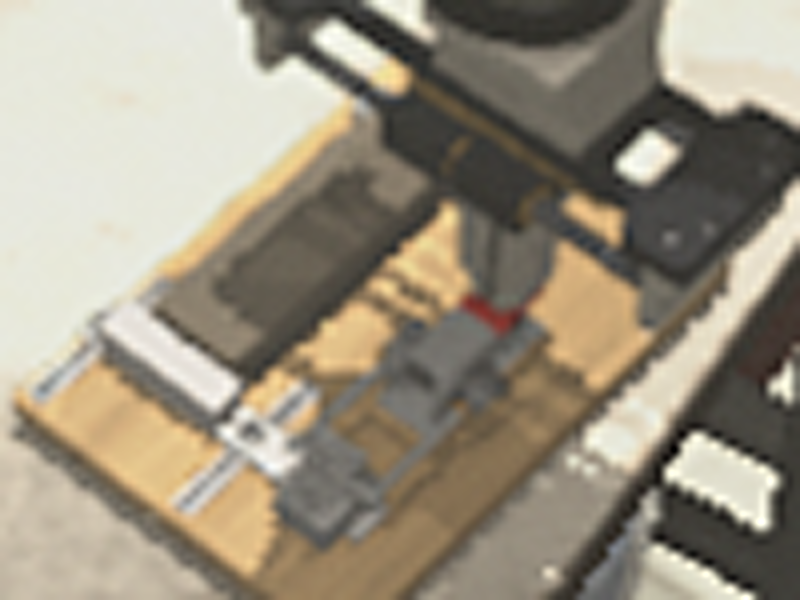

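>>> jog_arm(targets=[{"dx": 0,"dy": 0,"dz": -0.007,"ax": 0,"ay": 0,"az": 0,"grip": 0},{"dx": 0,"dy": 0,"dz": -0.012,"ax": 0,"ay": 0,"az": 0,"grip": 0},{"dx": 0,"dy": 0,"dz": -0.012,"ax": 0,"ay": 0,"az": 0,"grip": 0}])

```text
time: 27.2
eef_pos: [0.4137, 0.1448, 0.0242]
ee_rot: [0.053, 0.705, -0.053, 0.705]
wrist_force: [0.4, -0.3, 0.4]
gripper_width: 0.0006
```

>>> jog_arm(targets=[{"dx": 0,"dy": 0,"dz": -0.006,"ax": 0,"ay": 0,"az": 0,"grip": 0},{"dx": 0,"dy": 0,"dz": -0.006,"ax": 0,"ay": 0,"az": 0,"grip": 0}])

```text
time: 27.37
eef_pos: [0.414, 0.1448, 0.0235]
ee_rot: [0.053, 0.705, -0.053, 0.705]
wrist_force: [-2.2, 0.2, 4.2]
gripper_width: 0.0003
```

>>> jog_arm(targets=[{"dx": 0,"dy": 0,"dz": -0.005,"ax": 0,"ay": 0,"az": 0,"grip": 0},{"dx": 0,"dy": 0,"dz": -0.005,"ax": 0,"ay": 0,"az": 0,"grip": 0}])

```text
time: 27.53
eef_pos: [0.4141, 0.1448, 0.0232]
ee_rot: [0.053, 0.705, -0.053, 0.705]
wrist_force: [-5.4, -1.7, 12.1]
gripper_width: 0.0005
```

>>> jog_arm(targets=[{"dx": 0,"dy": 0,"dz": -0.003,"ax": 0,"ay": 0,"az": 0,"grip": 0},{"dx": 0,"dy": 0,"dz": -0.003,"ax": 0,"ay": 0,"az": 0,"grip": 0},{"dx": 0,"dy": 0,"dz": -0.003,"ax": 0,"ay": 0,"az": 0,"grip": 0}])

```text
time: 27.78
eef_pos: [0.4142, 0.1448, 0.023]
ee_rot: [0.053, 0.705, -0.053, 0.705]
wrist_force: [-6.7, -1.6, 15.8]
gripper_width: 0.0003
```

```bash
python3 st.py
```

```text
27.78 bpos [-37.4 -21.5  23. ] F board [-6.4 -2.5 15.8] w 0.0003 tau [-0.57  1.25  0.  ] [ 0. -0. -1.]
```

Pressed at about 16 N. Now I'll lift clear and inspect.

>>> jog_arm(targets=[{"dx": 0,"dy": 0,"dz": 0.03,"ax": 0,"ay": 0,"az": 0,"grip": 0},{"dx": 0,"dy": 0,"dz": 0.2,"ax": 0,"ay": 0,"az": 0,"grip": 0},{"dx": 0,"dy": 0,"dz": 0.4,"ax": 0,"ay": 0,"az": 0,"grip": 0},{"dx": 0,"dy": 0,"dz": 0.6,"ax": 0,"ay": 0,"az": 0,"grip": 0},{"dx": 0.1,"dy": 0.1,"dz": 0.8,"ax": 0,"ay": 0,"az": 0,"grip": 0},{"dx": 0.1,"dy": 0.1,"dz": 0.9,"ax": 0,"ay": 0,"az": 0,"grip": 70},{"dx": 0.1,"dy": 0.1,"dz": 0.9,"ax": 0,"ay": 0,"az": 0,"grip": 70},{"dx": 0.1,"dy": 0.1,"dz": 0.9,"ax": 0,"ay": 0,"az": 0,"grip": 70},{"dx": 0.1,"dy": 0.1,"dz": 0.9,"ax": 0,"ay": 0,"az": 0,"grip": 70},{"dx": 0.1,"dy": 0.1,"dz": 0.9,"ax": 0,"ay": 0,"az": 0,"grip": 70}])

```text
time: 28.62
eef_pos: [0.4326, 0.1644, 0.1997]
ee_rot: [0.052, 0.706, -0.053, 0.704]
wrist_force: [0.1, 0.3, -0.2]
gripper_width: 0.0293
```

```bash
python3 st.py; python3 snap.py 28 scene wrist; python3 - <<'E'
import cv2
im=cv2.imread("pics/wrist28raw.png");cv2.imwrite("pics/w28c.png",cv2.resize(im[40:290,170:370],None,fx=3.4,fy=2.4*3.4/3.4,interpolation=2))
cv2.imwrite("pics/w28f.png",im)
E
```

```text
28.62 bpos [-22.1   0.6 199.7] F board [ 0.   0.3 -0.2] w 0.0293 tau [-0.03 -0.09 -0.04] [-0.003 -0.001 -1.   ]
```

View pics/w28c.png

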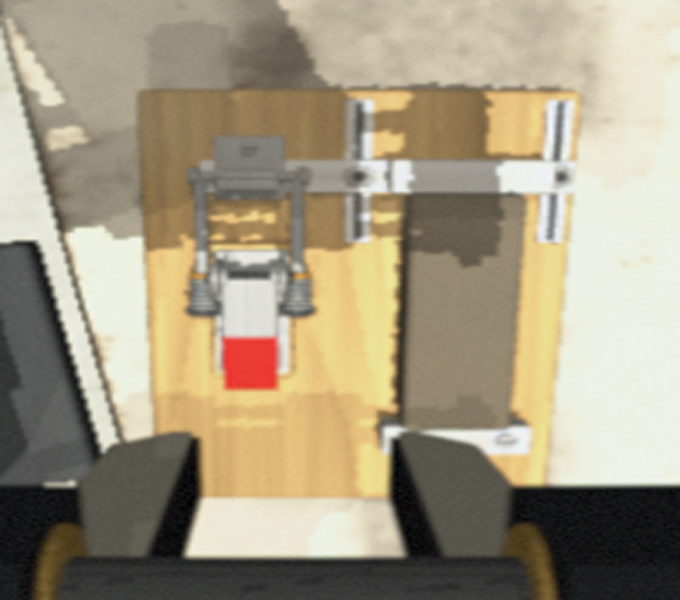

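View pics/scene28.png

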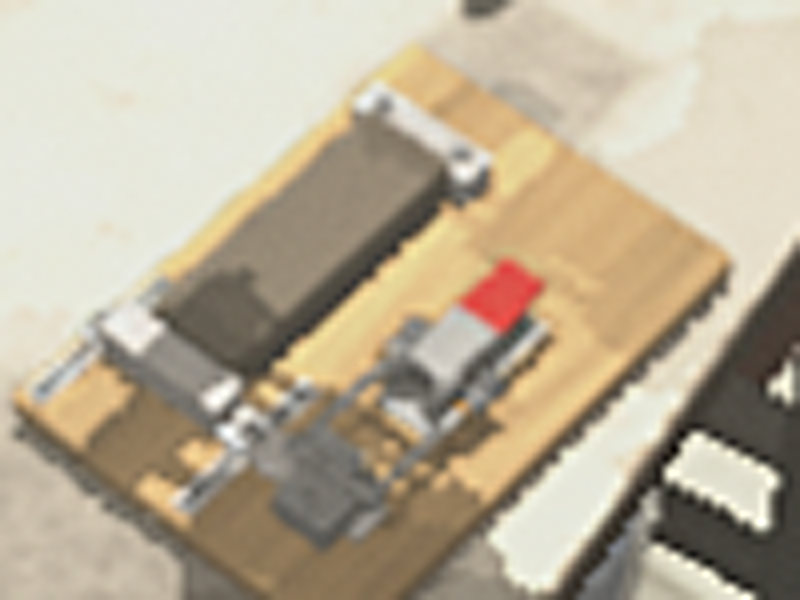

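```bash
python3 -c "
from workcell import *
print(get_state()['time']);print(job_done());print(get_state()['time'])"
```

```text
28.7167
the job is handed in; nothing more can be done
None
the job is handed in; nothing more can be done
```

I clamped the stone and handed the job in at 28.7 s. `job_done()` gives no verdict.

**What I did**
- I pushed the jaw up behind its stone block until the stone was home against the fixed stop. The last wrist reading was 14.4 N.
- I pinched the loop's bar across its heads, carried it over the lip and down to the keeper's foot, and drew it back against the post at about 12 N.
- With the lever still up I released the bar, then swung the lever down with closed fingers. It went over centre by itself, and I pressed it on its stop at about 16 N.

**Last checks**
- After lifting clear, the pictures show the lever flat, the bar seated behind the keeper under its lip, and the stone bedded between jaw and stop.
- The wrist force was near zero at the end. I saw none of the bystanders touched or moved.

**What disagreed or was not measured**
- **Finger length:** the fingers end about 26 mm behind the reported TCP. My first pass therefore went over the jaw without touching it, and I found the offset by pressing lightly on the board, up to about 31 N. That agreed with where the wrist camera shows the fingertips.
- **Wrist camera:** my fit of the pictures put it about 4 mm off along the fingers, more than the stated 2 mm.
- **Lever height:** it met the finger about 1 mm higher than calculated, which is within my measuring error.
- **Spring draw-out:** I did not measure it. I infer it from the bar being seated with the lever flat.

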